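# Square up crank discs in the bench gauge

## Task

Take a reading on the bench gauge: raise its stiff display lid to 100 degrees from closed, so that it leans back 10 degrees past upright, then take out the keeper bar that lies across the seats - lift its right-hand end over the lip and draw it out endwise from under the hood on the left - and lay it flat on the bench to the right of the vice. Then push each disc round in its seat by its crank pin, without lifting it out, until its flat lies flush against the datum bar at the back, and only when all are square press the start key. Leave the lid at its angle and do not knock over or shift the oil can, tape measure, carton or red knob.

Things in the scene. Friction and masses are not known exactly. Their poses are not given: they have to be found in the camera images.
- gauge: low grey bench gauge, 163 mm deep (x -62 to 101), 436 wide (y), 98 high when shut, fixed left of the vice. Origin on the bench at mid width; x to its back (away from the robot), y to its left, z up. Under the lid: top plate at z 48 mm with four square seats sunk to z 40 mm, each 76 mm deep (x -32 to +44) and 74 wide, centred at y 123, 41, -41, -123; the datum bar closes them at the back
- datum_bar (a point): point on the front face of the steel datum bar, the back wall of all four seats, at gauge x 44, y 0, z 45 mm (half height of a disc in its seat). Axes as the gauge's, so x points square into the bar. The bar is 14 mm thick, its top at z 53 mm
- lid (a joint): angle of the display lid, rad: 0 shut, up to 2.6; 100 degrees is 1.745; starts at 0 to 0.2. A grey plate with a 46 mm deep front flap, over the whole gauge, hinged along the back, a dark display inside. 0.5 kg; the hinge is stiff (0.9 N m of friction) and the lid stays where it is left
- lid_hinge (a point): point on the lid's hinge line at mid width: gauge x 97, y 0, z 51 mm; the line runs along the gauge's y
- lid_handle (a point): middle of the lid's handle, a round steel bar 10 mm thick and 100 mm long along the gauge's y, on two posts 33 mm clear of the lid's front. It turns with the lid: when shut, 199 mm in front of the hinge line and 22 mm above it. It can be pinched from above, front to back, at every lid angle
- keeper_mid (a point): centre of the keeper bar: loose aluminium flat bar, 40 mm wide (its x), 392 long (its y), 8 thick (z), 0.25 to 0.42 kg. It lies along the gauge's y over the middle of the seats, underside at gauge z 70 mm, 6 mm above the crank pins. The left end is tucked 20 mm under a hood, the right end lies behind a lip; drawn 30 mm to the right it is free of the hood
- keeper_lip (a point): middle of the top edge of the lip at the keeper bar's right end, at gauge x 6, y -203.5, z 83 mm: 13 mm above the bar's underside, 5 mm thick. Low cheeks in front of and behind the bar's end, to z 79 mm, keep it straight; the case's side walls reach z 92 mm, the right one notched to z 77 mm for the bar
- keeper_hood (a point): middle of the right-hand edge of the roof over the keeper bar's left end, at gauge x 6, y 176, z 81 mm (roof's underside, 3 mm above the bar). The roof is 5 mm thick and reaches to y 204 mm
- start_key (a joint): travel of the start key, m: 0 at rest, 0.005 fully down; sprung, 5 N fully down; it counts as pressed at 0.003
- start_key_top (a point): middle of the top of the start key, a round grey push button 18 mm across in a black housing on the front right of the gauge's top plate, pressed straight down
- disc_1_mid (a point): centre (half-way up) of the crank disc in the leftmost seat; may be absent. Loose steel disc 72 mm across, 10 thick, 0.22 kg, one flat 28 mm from its centre (chord 45 mm). Its x axis points from the centre square to the flat. It starts turned any way, with 1 to 2 mm of play in the seat; only with the flat to the back can its centre come within 28 mm of the datum bar
- disc_1_pin (a point): middle of the crank pin of the disc in the leftmost seat: upright round pin 10 mm thick, 14 mm high, standing on the disc 22 mm from its centre, on the side opposite the flat; its top is at gauge z 64 mm. A firm pinch holds the disc at its angle to the fingers, so the wrist must turn with it; a push with a closed fingertip leaves it free to turn
- disc_2_mid (a point): centre (half-way up) of the crank disc in the second seat from the left; may be absent. Loose steel disc 72 mm across, 10 thick, 0.22 kg, one flat 28 mm from its centre (chord 45 mm). Its x axis points from the centre square to the flat. It starts turned any way, with 1 to 2 mm of play in the seat; only with the flat to the back can its centre come within 28 mm of the datum bar
- disc_2_pin (a point): middle of the crank pin of the disc in the second seat from the left: upright round pin 10 mm thick, 14 mm high, standing on the disc 22 mm from its centre, on the side opposite the flat; its top is at gauge z 64 mm. A firm pinch holds the disc at its angle to the fingers, so the wrist must turn with it; a push with a closed fingertip leaves it free to turn
- disc_3_mid (a point): centre (half-way up) of the crank disc in the third seat from the left; may be absent. Loose steel disc 72 mm across, 10 thick, 0.22 kg, one flat 28 mm from its centre (chord 45 mm). Its x axis points from the centre square to the flat. It starts turned any way, with 1 to 2 mm of play in the seat; only with the flat to the back can its centre come within 28 mm of the datum bar
- disc_3_pin (a point): middle of the crank pin of the disc in the third seat from the left: upright round pin 10 mm thick, 14 mm high, standing on the disc 22 mm from its centre, on the side opposite the flat; its top is at gauge z 64 mm. A firm pinch holds the disc at its angle to the fingers, so the wrist must turn with it; a push with a closed fingertip leaves it free to turn
- disc_4_mid (a point): centre (half-way up) of the crank disc in the rightmost seat; may be absent. Loose steel disc 72 mm across, 10 thick, 0.22 kg, one flat 28 mm from its centre (chord 45 mm). Its x axis points from the centre square to the flat. It starts turned any way, with 1 to 2 mm of play in the seat; only with the flat to the back can its centre come within 28 mm of the datum bar
- disc_4_pin (a point): middle of the crank pin of the disc in the rightmost seat: upright round pin 10 mm thick, 14 mm high, standing on the disc 22 mm from its centre, on the side opposite the flat; its top is at gauge z 64 mm. A firm pinch holds the disc at its angle to the fingers, so the wrist must turn with it; a push with a closed fingertip leaves it free to turn
- oil_can: bystander to leave alone: brass bench oiler, 72 mm across and 136 mm high, behind the vice; origin under its centre
- tape_measure: bystander to leave alone: yellow and black tape measure, 64x96x34 mm, at the right; origin under its centre
- small_carton: bystander to leave alone: small brown carton, 58x64x46 mm, at the back right; origin under its centre
- red_knob: bystander to leave alone: red moulded knob, 56 mm across and high, behind the vice on the left; origin under its centre

How it is judged:
By the outcome, as a careful person would: the job done as asked, in the order asked, and still so for the second after the job is handed in, with the robot touching nothing.
Of disc_1, disc_2, disc_3, disc_4 only 3 to 4 are there at a start; the rules pass over those that are not, and their reading is None.
At some moment in a run one of keeper, disc_1, disc_2, disc_3, disc_4 may be knocked a few centimetres aside while the robot is not near it.
Once in a run the grip may slacken for a moment while it holds something.
It also fails if it takes over 208 s, if anything falls off the work surface, if the arm or the gripper's body presses on something with over 40 N, if the wrist force passes 120 N, or if a joint passes its speed limit or range.

## Robot

A 6-joint arm with a two-finger parallel gripper is mounted at the origin on a cart in front of the work surface, level with it; the furniture and walls round the work are solid. World frame = base frame: x ahead of the robot, y to its left, z up, the work surface at z = 0. Lengths are in mm, angles in rad, forces in N, time in s.
With the tool pointing down it reaches from about 275 to 750 mm from the base axis. Payload 10.2 kg.
Tool frame: the origin (TCP) lies at the very end of the fingers, on their centre line; the grasp point (between the pads) lies behind it (ctrl.grasp_offset is the z of the grasp point in the tool frame, in mm); z points along the fingers, y is the direction in which the jaws open and shut (so a half turn about z gives the same grasp; the last joint's range is limited). The gripper opens to 85 mm and grips with 20 to 120 N. Pads are 22 mm wide; open, the fingers measure 114 mm over their backs; the gripper's body (76 mm by 85 mm) begins 54 mm behind the grasp point. The pads swing forward as they close: fully open they stand 13 mm farther back than shut.
Start: joints at [1.105, 0.313, 1.498, -0, 1.331, -0.223], TCP at [126.234, 509.604, 231.294] pointing down, gripper open.
Joint ranges: [-2.94, 2.94], [-0.97, 2.17], [0.19, 2.56], [-1.23, 4.37], [0.02, 3.11], [-2.88, 2.88]. Speed limits (rad/s): [2.39, 2.39, 3.01, 3.14, 3.14, 3.14].

## Interface

Orientations are given as a unit quaternion [w, x, y, z].
In Python, from rig import ctrl, capture, job gives the robot as it stands. The module is installed in compiled form; this text tells all that it offers.
- The arm moves only by the tool move_arm, never from a script. Its argument "series" is a list of rows, each a list of 7 numbers: the turn, a rotation vector about the tool's x, y, z in rad, then the shift along the tool's x, y, z in cm, then the opening, from 0 (shut) to 1 (fully open). A call has 1 to 5 rows; each row is the pose to reach, as a shift and turn from the pose measured when the call began, along the tool's axes at that moment; what a row does not reach only later rows make up. A row lasts 1/12 s, in which the tool goes at most 41.7 mm and 7.16 degrees, less where a joint would pass 70% of its speed; a pose out of reach is approached as far as the arm can. A call with a gripper value outside its range is refused whole. The fingers move at their own pace and stop on an object; "grip_force" is the grip in N (left out, the last holds). Time passes only in rows, so rows that repeat a pose let the fingers close. It gives the time, the measured TCP pose, the force and the opening at its end, in the units of the state.
- ctrl.sense(): the state, without advancing time (a new reading comes with each control period).
- capture(name): name is "side" or "top" or "wrist"; returns a dict with "frame" (420x560x3 uint8, red, green, blue), "mtx" (3x3 intrinsics, pixels), "dist" ([k1, k2, p1, p2, k3] as OpenCV has them; the pictures are not rectified), "R" (3x3) and "t" (3): a world point X has camera coordinates R X + t. Camera axes: x right, y down, z forward; pixel columns grow to the right and rows downward; lengths in mm; the calibration is good to about 2 mm. A picture is of the moment at which its call begins. There is no depth.
- job.finish_job(): hands the job in, once; it reports no verdict.
The state is a dict: "time_s": time; "joints": joint angles; "dq": joint speeds; "tau": joint torques, N m; "eef_pos": TCP position; "ee_rot": TCP orientation; "force": force on the tool from outside, world axes, zero at the start; "wrist_torque": the same for the moment, N m; "grip_width": opening from 0.0 (shut) to 1.0 (fully open).
Only numpy, scipy, OpenCV 4.12 (cv2) and the standard library are available. Lean on these libraries where they do the work, as an engineer would, in place of code of your own. Each camera call takes 0.05 s, during which the arm holds its last target.

## Working session

There is one attempt and no reset: what is moved stays moved. The work goes in short steps, Python scripts to look and compute and a tool call to move; the robot and the scene stay as the last step left them, time stands still between calls to the robot, and variables do not carry over. Pictures are saved under pics/ and viewed, and the job is handed in when it is done.

Besides the shell and the picture viewer there is one more tool, called after ">>>" as a command line: name --pt "numbers of a row" for each row, then --argument value for the rest. move_arm: Moves the arm, as the interface text tells. Its arguments: {"type":"object","properties":{"series":{"type":"array","items":{"type":"array","items":{"type":"number"}}},"grip_force":{"type":"number"}},"required":["series"]}

```bash
ls -la; mkdir -p pics; python3 - <<'E'
from rig import ctrl,capture,job
import cv2,numpy as np
s=ctrl.sense(); print(s, ctrl.grasp_offset)
for n in("side","top","wrist"):
    c=capture(n); cv2.imwrite(f"pics/{n}_0.png",c["frame"][:,:,::-1])
    print(n,c["mtx"],c["dist"],c["R"],c["t"], -np.array(c["R"]).T@np.array(c["t"]))
E
```

```text
total 12
drwxr-xr-x  3 agent agent 4096 Dec  7 06:05 .
drwxr-xr-x 23 root  root  4096 Dec  7 06:05 ..
drwxr-xr-x  2 agent agent 4096 Dec  7 06:05 pics
{'time_s': 0.0, 'joints': array([ 1.10458643e+00,  3.13455496e-01,  1.49843276e+00,  3.62650675e-05,
        1.33104399e+00, -2.23419636e-01]), 'dq': array([ 2.63810900e-03,  1.16573432e-03, -4.06730110e-05, -2.29903616e-04,
        9.80446774e-05, -1.92626065e-03]), 'tau': array([ 9.44975750e-05, -4.12250519e+01, -2.59749484e+01, -1.45067852e-04,
        4.00786987e-03,  4.68007798e-06]), 'eef_pos': array([126.10739719, 509.35709499, 230.73390573]), 'ee_rot': array([-2.42980516e-04,  1.21101447e-01,  9.92639910e-01, -6.24417933e-04]), 'force': array([-0.03894814,  0.25120891, -0.30375776]), 'wrist_torque': array([-0.04762751, -0.11427094,  0.0167566 ]), 'grip_width': 0.9990093500030232} -18.700000000000003
side [[416.74853957   0.         286.20542353]
 [  0.         416.74853957 211.760483  ]
 [  0.           0.           1.        ]] [-0.00465406  0.          0.          0.          0.        ] [[-9.99909699e-01 -1.34277122e-02 -5.3
[... 300 characters left out ...]
         0.           1.        ]] [-0.07809695  0.          0.          0.          0.        ] [[ 0.02377905 -0.99940416  0.02501761]
 [-0.99641012 -0.02572677 -0.08065361]
 [ 0.08124917 -0.02300993 -0.99642818]] [ -53.1834703   525.21344811 1461.9721864 ] [ 405.80861791   -5.99985371 1500.44116472]
wrist [[323.24366509   0.         274.89326993]
 [  0.         323.24366509 210.52467808]
 [  0.           0.           1.        ]] [-0.04908402  0.          0.          0.          0.        ] [[ 0.24025064  0.97071002 -0.00129708]
 [ 0.93798071 -0.23180566  0.25779512]
 [ 0.24994363 -0.06315208 -0.96619874]] [-523.66519886  -33.18665308  379.44848422] [ 62.09860604 524.59716456 374.4987646 ]
```

View pics/side_0.png

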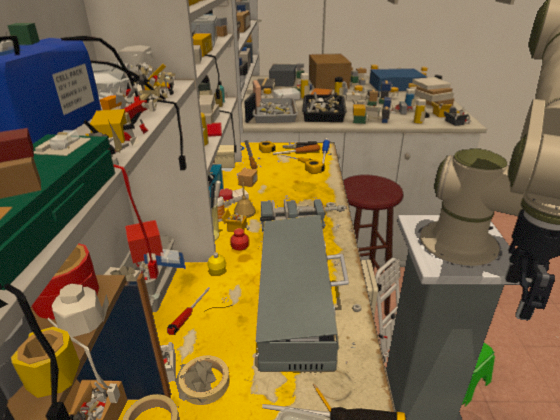

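View pics/top_0.png

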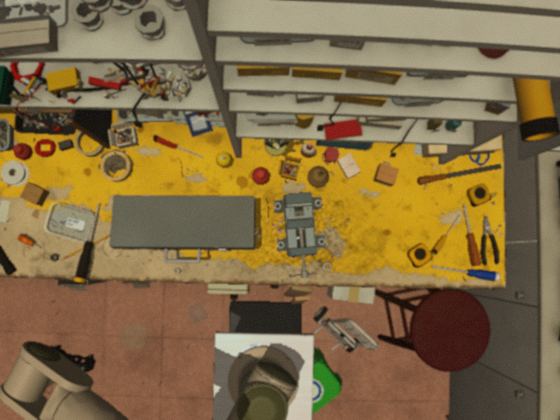

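View pics/wrist_0.png

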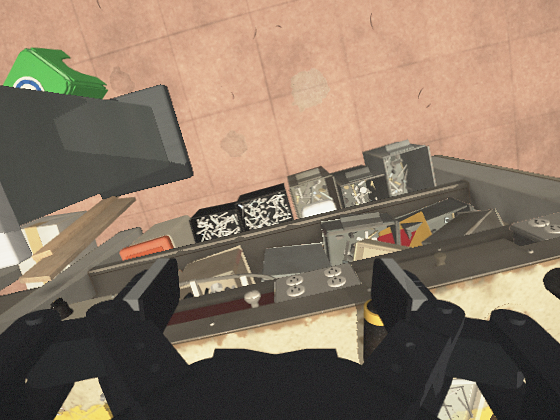

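The lid is nearly shut: in the top view the gauge spans about columns 110–255 and rows 196–248, its handle is at (187,255), and the vice is at (300,225). I'll enlarge this area to read corners.

```bash
cat > h.py <<'E'
import numpy as np,cv2
from scipy.optimize import least_squares
from scipy.spatial.transform import Rotation as Ro
from rig import ctrl,capture,job
def proj(c,X):
    X=np.atleast_2d(np.array(X,float)); p,_=cv2.projectPoints(X,cv2.Rodrigues(np.array(c["R"]))[0],np.array(c["t"],float),np.array(c["mtx"]),np.array(c["dist"])); return p[:,0]
def ray(c,uv):
    n=cv2.undistortPoints(np.array(uv,float).reshape(-1,1,2),np.array(c["mtx"]),np.array(c["dist"]))[:,0]
    R=np.array(c["R"]);t=np.array(c["t"]); o=-R.T@t
    d=np.c_[n,np.ones(len(n))]@R; return o,d
def onz(c,uv,z):
    o,d=ray(c,uv); return o+d*((z-o[2])/d[:,2])[:,None]
def snap(n,fn,crop=None,k=1):
    c=capture(n); f=c["frame"][:,:,::-1].copy()
    save(f,fn,crop,k); return c
def save(f,fn,crop=None,k=1):
    if crop: u0,v0,u1,v1=crop; f=f[v0:v1,u0:u1]
    if k!=1: f=cv2.resize(f,None,fx=k,fy=k,interpolation=cv2.INTER_CUBIC)
    cv2.imwrite("pics/"+fn,f)
def rotq():
    w,x,y,z=ctrl.sense()["ee_rot"]; return Ro.from_quat([x,y,z,w])
E
python3 - <<'E'
import cv2
f=cv2.imread("pics/top_0.png")[180:280,95:335]
cv2.imwrite("pics/top_0c.png",cv2.resize(f,(792,330),interpolation=cv2.INTER_CUBIC))
f=cv2.imread("pics/side_0.png")[190:380,215:365]
cv2.imwrite("pics/side_0c.png",cv2.resize(f,None,fx=3.1,fy=3.1,interpolation=cv2.INTER_CUBIC))
E
```

```text
(no output)
```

View pics/top_0c.png

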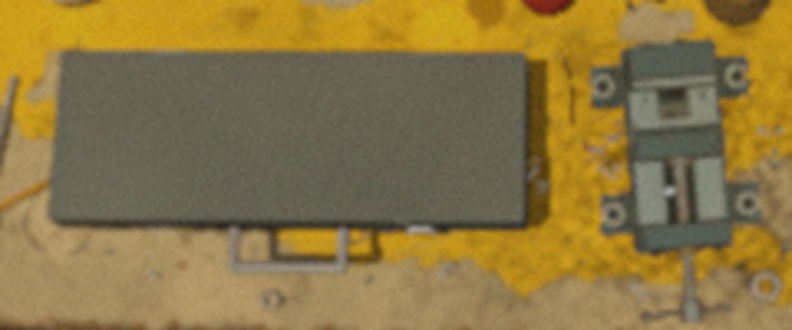

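View pics/side_0c.png

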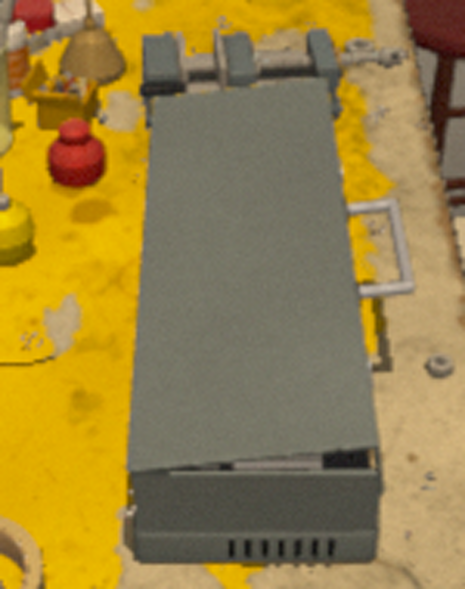

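```bash
cat > fit.py <<'E'
from h import *
import pickle
ct=capture("top");cs=capture("side")
T=lambda u,v:(u/3.3+95,v/3.3+180)
S=lambda u,v:(u/3.1+215,v/3.1+190)
obs=[]
# (cam, uv, gauge pt, moves with lid)
L=lambda x,y,z:(x,y,z,1)
B=lambda x,y,z:(x,y,z,0)
obs=[(ct,T(235,267),L(-102,45,73)),(ct,T(345,267),L(-102,-45,73)),
(ct,T(62,52),L(101,218,98)),(ct,T(527,54),L(101,-218,98)),(ct,T(52,220),L(-62,218,98)),(ct,T(526,222),L(-62,-218,98)),
(cs,S(152,98),L(101,-218,98)),(cs,S(330,80),L(-62,-218,98)),(cs,S(378,447),L(-62,218,98)),(cs,S(130,470),L(101,218,98)),
(cs,S(396,203),L(-102,-45,73)),(cs,S(408,290),L(-102,45,73)),
(cs,S(137,562),B(101,218,0)),(cs,S(377,560),B(-62,218,0))]
def world(p,q):
    gx,gy,yaw,a=p; x,y,z,m=q
    if m:
        dx,dz=x-97,z-51
        r=-dx; # forward distance
        # lift: rotate about y so the front rises
        x=97-(r*np.cos(a)+dz*(-1)*-np.sin(a)*-1) if False else 97+dx*np.cos(a)+dz*np.sin(a)
        z=51-dx*np.sin(a)+dz*np.cos(a)
    c,s=np.cos(yaw),np.sin(yaw)
    return [gx+c*x-s*y,gy+s*x+c*y,z]
if __name__=="__main__":
    def f(p): return np.concatenate([proj(c,world(p,q))[0]-uv for c,uv,q in obs])
    r=least_squares(f,[430,250,0,0.05],loss="soft_l1",x_scale=[10,10,.01,.01])
    print(r.x); print(np.round(f(r.x).reshape(-1,2),1))
    print("handle",world(r.x,L(-102,0,73)))
E
python3 fit.py
```

```text
[4.75120350e+02 2.54107086e+02 2.05838402e-02 8.24318862e-02]
[[ 2.1  0.5]
 [-1.7  0.7]
 [-0.5 -1.4]
 [ 0.3 -1.4]
 [-0.6  0.5]
 [ 0.   0.7]
 [-0.3 -1.8]
 [-0.6 -0.2]
 [ 1.4 -0.4]
 [-1.8 -2.5]
 [-0.2  3.7]
 [ 0.6 -0.5]
 [-0.4  0.3]
 [ 0.4  0.5]]
handle [np.float64(375.62860005881805), np.float64(252.05887437243877), np.float64(89.31067129143351)]
```

```bash
python3 - <<'E'
from h import *
ct=capture("top");cs=capture("side")
for n,uv in dict(panelbot=(237,157),shelfbot=(240,140),vice_r=(325,240),vice_l=(277,240),carton=(386,180),tape=(420,253),edge=(350,278),yel2=(478,194),viceFrontScrew=(303,275)).items(): print(n,onz(ct,[uv],0)[0].round())
print(onz(cs,[(212,262)],0))
import cv2
save(ct["frame"][:,:,::-1],"top_r.png",(270,120,510,290),3.3)
save(cs["frame"][:,:,::-1],"side_r.png",(190,130,360,270),4)
E
```

```text
panelbot [722. 104.   0.]
shelfbot [779.  96.   0.]
vice_r [ 455. -191.    0.]
vice_l [451. -34.   0.]
carton [ 659. -392.    0.]
tape [ 419. -508.    0.]
edge [ 333. -275.    0.]
yel2 [ 622. -708.    0.]
viceFrontScrew [ 340. -122.    0.]
[[729.70125655 109.60754369   0.        ]]
```

View pics/top_r.png

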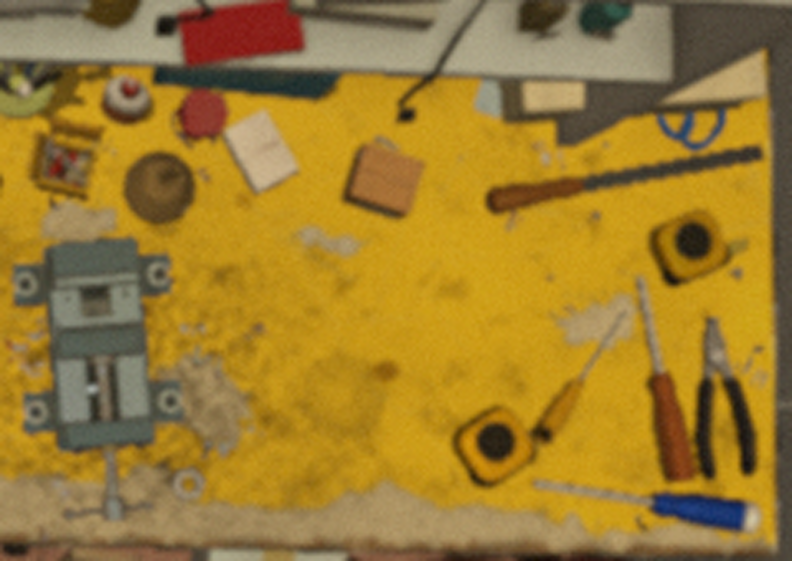

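View pics/side_r.png

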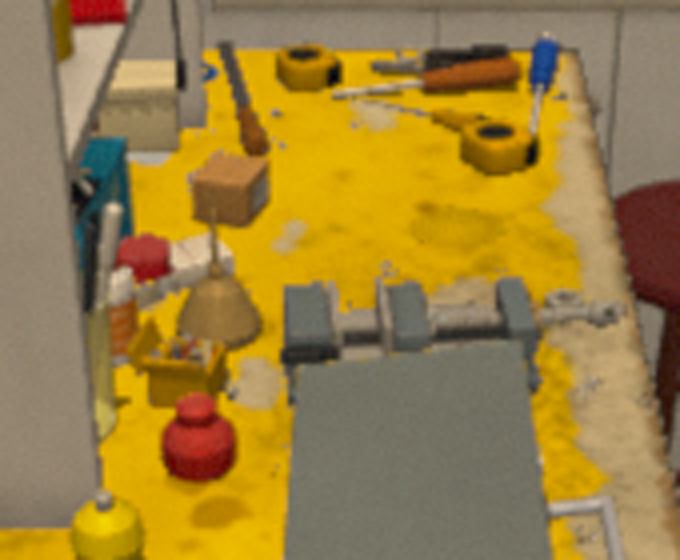

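```bash
cat >> h.py <<'E'
def Rdown(yaw_y, tilt=None):
    "tool z down, tool y at world yaw; tilt: extra world rotvec applied"
    y=np.array([np.cos(yaw_y),np.sin(yaw_y),0]); z=np.array([0,0,-1.]); x=np.cross(y,z)
    r=Ro.from_matrix(np.c_[x,y,z])
    if tilt is not None: r=Ro.from_rotvec(tilt)*r
    return r
def row(pos,R):
    s=ctrl.sense(); r0=rotq(); p0=np.array(s["eef_pos"])
    rv=(r0.inv()*R).as_rotvec(); sh=r0.inv().apply(np.array(pos)-p0)/10
    print("row",[round(float(v),3) for v in rv]+[round(float(v),2) for v in sh],"rows>=%.1f"%max(np.linalg.norm(rv)/.125,np.linalg.norm(sh)/4.17))
G=[475.1,254.1,0.0206]
def g2w(x,y,z,G=None):
    gx,gy,a=G if G is not None else globals()["G"]; c,s=np.cos(a),np.sin(a)
    return np.array([gx+c*x-s*y,gy+s*x+c*y,z])
def w2g(p):
    gx,gy,a=G; c,s=np.cos(a),np.sin(a); dx,dy=p[0]-gx,p[1]-gy
    return np.array([c*dx+s*dy,-s*dx+c*dy,p[2]])
def st():
    s=ctrl.sense(); e=rotq().as_matrix()
    print("t %.2f"%s["time_s"],"p",s["eef_pos"].round(1),"yaw_y %.3f"%np.arctan2(e[1,1],e[0,1]),"z",e[:,2].round(3),"F",s["force"].round(1),"T",s["wrist_torque"].round(2),"g %.3f"%s["grip_width"],"j",s["joints"].round(2))
E
python3 -c "
from h import *
row([370,252,200],Rdown(0.0206))"
```

```text
row [-0.0, 0.0, 1.307, -29.86, -19.14, 3.12] rows>=10.5
```

>>> move_arm --pt "0 0 0.12 -4 -3 0 0.9" --pt "0 0 0.25 -8 -5 0.5 0.8" --pt "0 0 0.37 -12 -8 1 0.7" --pt "0 0 0.5 -16 -10 1.5 0.6" --pt "0 0 0.62 -20 -13 2 0.5"

```text
time_s: 0.77
eef_pos: [269.2, 357.4, 214.4]
ee_rot: [0.0, 0.421, 0.907, 0.0]
force: [0.2, 0.3, -0.6]
grip_width: 0.504
```

```bash
python3 -c "
from h import *
st();row([370,252,200],Rdown(0.0206))"
```

```text
t 0.77 p [269.2 357.4 214.4] yaw_y 0.702 z [ 0.  0. -1.] F [ 0.2  0.3 -0.6] T [ 0.   -0.04 -0.03] g 0.504 j [ 0.66  0.16  1.74 -0.    1.24 -0.04]
row [0.0, -0.0, 0.682, -14.55, 0.88, 1.44] rows>=5.5
```

>>> move_arm --pt "0 0 0.12 -3 0.2 0.3 0.5" --pt "0 0 0.25 -6 0.4 0.6 0.45" --pt "0 0 0.37 -9 0.6 0.9 0.42" --pt "0 0 0.5 -12 0.8 1.2 0.4" --pt "0 0 0.62 -14.55 0.88 1.44 0.4"

```text
time_s: 1.18
eef_pos: [371.1, 250.5, 199.9]
ee_rot: [0.0, 0.68, 0.734, 0.0]
force: [-0.2, 1.0, 0.5]
grip_width: 0.4
```

```bash
python3 -c "
from h import *
st();row([370,252,150],Rdown(0.0206)); c=snap('wrist','w1.png'); print(proj(c,[g2w(-102,0,89),g2w(-102,-45,89),g2w(-102,45,89)]))"
```

```text
t 1.18 p [371.1 250.5 199.9] yaw_y 0.076 z [ 0.001  0.    -1.   ] F [-0.2  1.   0.5] T [ 0.01 -0.1  -0.01] g 0.400 j [ 0.33  0.17  1.76 -0.    1.2   0.26]
row [0.001, -0.0, 0.056, 0.16, -0.1, 4.99] rows>=1.2
[[278.52438925 204.85130488]
 [275.41533744 256.28924266]
 [281.90756716 148.72271427]]
```

View pics/w1.png

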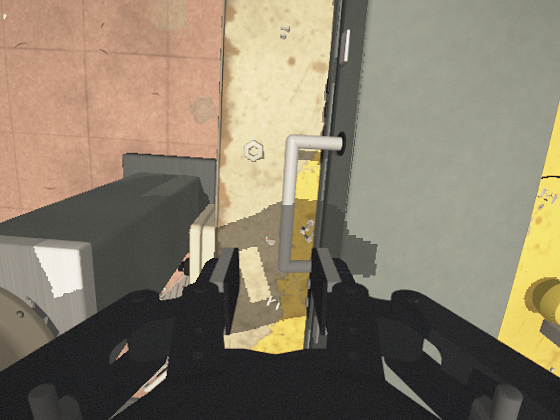

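```bash
cat > fit2.py <<'E'
import fit; from fit import *
cw=capture("wrist")
W=lambda u,v:(u,v)
obs=fit.obs[2:10]+fit.obs[12:]
obs+=[(ct,T(237,267),L(-102,50,73)),(ct,T(343,267),L(-102,-50,73)),(cs,S(396,203),L(-102,-50,73)),(cs,S(408,290),L(-102,50,73))]
wo=[(cw,W(292,142),L(-102,50,73)),(cw,W(285,267),L(-102,-50,73))]
def f(p): return np.concatenate([proj(c,world(p,q))[0]-uv for c,uv,q in obs]+[(proj(c,world(p,q))[0]-uv)*.5 for c,uv,q in wo])
r=least_squares(f,[430,250,0,0.05],loss="soft_l1",x_scale=[10,10,.01,.01])
print(r.x); print(np.round(f(r.x).reshape(-1,2),1))
print("handle",world(r.x,L(-102,0,73)))
E
python3 fit2.py; python3 -c "
from h import *
c=capture('wrist');save(c['frame'][:,:,::-1],'w1c.png',(270,0,470,300),2)"
```

```text
[4.75561962e+02 2.54357803e+02 2.09143633e-02 9.98680206e-02]
[[-0.5 -1.8]
 [ 0.2 -1.8]
 [-1.   0. ]
 [-0.   0.2]
 [-0.8 -1.7]
 [-1.1 -1. ]
 [ 0.7 -1.2]
 [-2.5 -2.3]
 [-0.6  0.4]
 [ 0.2  0.6]
 [-0.4  0.2]
 [ 0.3  0.3]
 [-0.8  1.4]
 [ 0.6 -0.2]
 [-1.9  0.6]
 [-2.6 -1.4]]
handle [np.float64(376.76856997624304), np.float64(252.29130086405783), np.float64(92.73109836869338)]
```

View pics/w1c.png

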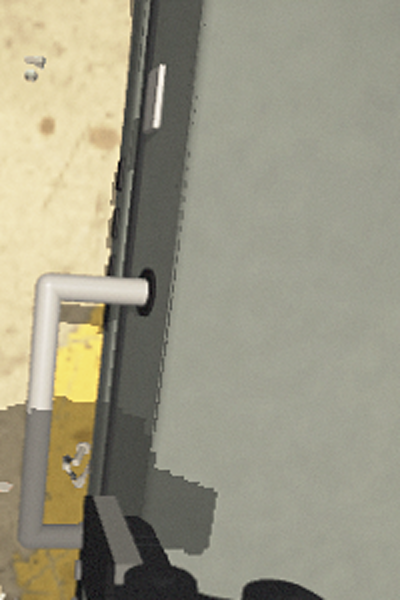

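```bash
python3 -c "
from h import *
row([381,252,100],Rdown(0.0206))"
```

```text
row [0.0, -0.0, 0.064, -0.13, 1.12, 10.01] rows>=2.4
```

>>> move_arm --pt "0 0 0.03 0 0.5 1 0.36" --pt "0 0 0.064 -0.1 1.1 4 0.36" --pt "0 0 0.064 -0.1 1.1 8 0.36" --pt "0 0 0.064 -0.1 1.1 10 0.36" --pt "0 0 0.064 -0.1 1.1 10 0.36"

```text
time_s: 1.85
eef_pos: [377.9, 252.4, 96.7]
ee_rot: [-0.002, 0.699, 0.715, -0.003]
force: [-0.5, -0.1, -0.6]
grip_width: 0.359
```

```bash
python3 -c "
from h import *
st();row([381,252,72],Rdown(0.0206)); c=snap('wrist','w2.png'); print(proj(c,[[381,252,91]]))"
```

```text
t 1.85 p [377.9 252.4  96.7] yaw_y 0.023 z [-0.007 -0.002 -1.   ] F [-0.5 -0.1 -0.6] T [0.   0.02 0.01] g 0.359 j [0.33 0.33 1.87 0.   0.95 0.31]
row [-0.007, 0.002, 0.003, -0.04, 0.32, 2.47] rows>=0.6
[[283.02009863 258.96557291]]
```

View pics/w2.png

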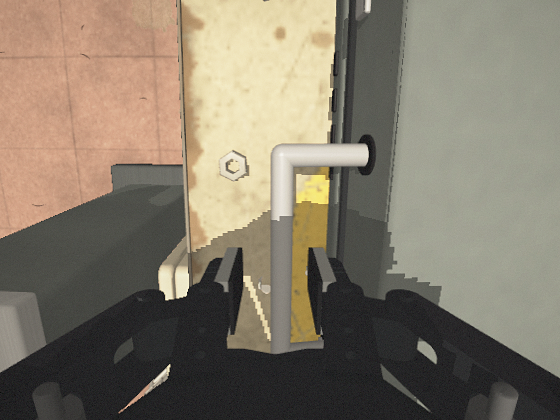

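>>> move_arm --pt "-0.007 0.002 0 0 0.25 1.2 0.36" --pt "-0.007 0.002 0 0 0.25 2.4 0.36" --pt "-0.007 0.002 0 0 0.25 2.4 0.1" --pt "-0.007 0.002 0 0 0.25 2.4 0" --pt "-0.007 0.002 0 0 0.25 2.4 0" --grip_force 50

```text
time_s: 2.32
eef_pos: [380.8, 253.3, 76.3]
ee_rot: [0.0, 0.699, 0.715, 0.001]
force: [-5.9, 2.3, -1.9]
grip_width: 0.097
```

```bash
python3 -c "
from h import *
st();c=snap('wrist','w3.png'); c=snap('side','s3.png',(215,190,365,330),4)"
```

```text
t 2.32 p [380.8 253.3  76.3] yaw_y 0.024 z [ 0.002  0.002 -1.   ] F [-5.9  2.3 -1.9] T [ 0.23  0.91 -0.05] g 0.097 j [0.33 0.36 1.88 0.   0.89 0.3 ]
```

View pics/w3.png

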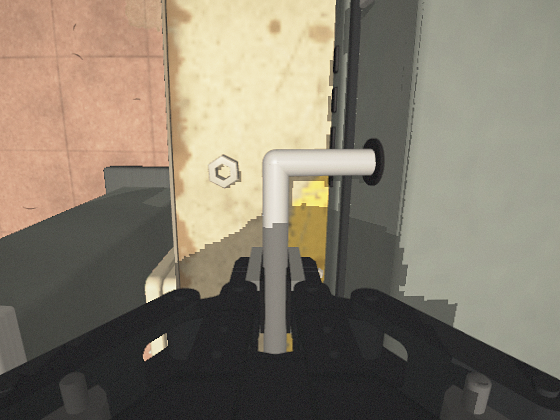

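View pics/s3.png

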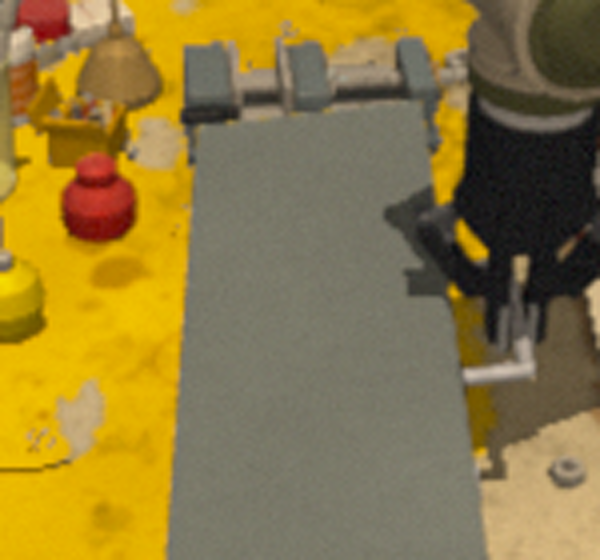

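```bash
cat > arc.py <<'E'
from h import *
import sys
P0=np.array([380.8,253.3,76.3]); f0=0.21; gy=0.0209; r=200.2
def at(f):
    d=r*(np.cos(f0)-np.cos(f)); return P0+[d*np.cos(gy),d*np.sin(gy),r*(np.sin(f)-np.sin(f0))]
if __name__=="__main__":
    st()
    s=ctrl.sense();p=s["eef_pos"]
    print("phi est from pos", np.arctan2(p[2]-P0[2]+r*np.sin(f0), -(p[0]-P0[0])+r*np.cos(f0)), "rad", np.hypot(p[2]-P0[2]+r*np.sin(f0), -(p[0]-P0[0])+r*np.cos(f0)))
    for f in [float(a) for a in sys.argv[1:]]: print(f,end=" "); row(at(f),Rdown(gy))
E
python3 arc.py .25 .31 .38 .46 .55
```

```text
t 2.42 p [380.8 253.3  76.3] yaw_y 0.024 z [ 0.002  0.002 -1.   ] F [-5.9  0.8 -1.8] T [ 0.24  0.84 -0.08] g 0.096 j [0.33 0.36 1.88 0.   0.89 0.3 ]
phi est from pos 0.20987937417832578 rad 200.2218177457652
0.25 row [0.002, -0.002, 0.003, -0.0, 0.19, -0.78] rows>=0.2
0.31 row [0.002, -0.002, 0.003, -0.0, 0.52, -1.93] rows>=0.5
0.38 row [0.002, -0.002, 0.003, 0.0, 1.0, -3.25] rows>=0.8
0.46 row [0.002, -0.002, 0.003, 0.0, 1.65, -4.71] rows>=1.2
0.55 row [0.002, -0.002, 0.003, 0.0, 2.53, -6.29] rows>=1.6
```

>>> move_arm --pt "0 0 0 0 0.2 -0.8 0" --pt "0 0 0 0 0.5 -1.9 0" --pt "0 0 0 0 1.0 -3.2 0" --pt "0 0 0 0 1.65 -4.7 0" --pt "0 0 0 0 2.5 -6.3 0" --grip_force 50

```text
time_s: 2.83
eef_pos: [409.0, 253.9, 141.2]
ee_rot: [0.003, 0.699, 0.716, 0.005]
force: [28.8, 1.9, -27.0]
grip_width: 0.099
```

```bash
python3 arc.py .6 .7 .8 .9 1.0; python3 -c "
from h import *
c=snap('side','s4.png',(215,150,365,330),3.2)"
```

```text
t 2.83 p [409.  253.9 141.2] yaw_y 0.024 z [ 0.012  0.003 -1.   ] F [ 28.8   1.9 -27. ] T [ 0.29 -4.11 -0.11] g 0.099 j [ 0.31  0.31  1.76 -0.    1.06  0.29]
phi est from pos 0.5665350332538314 rad 198.58898559502077
0.6 row [0.012, -0.003, 0.003, -0.0, 0.24, -0.64] rows>=0.2
0.7 row [0.012, -0.003, 0.003, -0.0, 1.47, -2.22] rows>=0.6
0.8 row [0.012, -0.003, 0.003, -0.0, 2.85, -3.67] rows>=1.1
0.9 row [0.012, -0.003, 0.003, -0.0, 4.37, -4.97] rows>=1.6
1.0 row [0.012, -0.003, 0.003, -0.01, 6.01, -6.12] rows>=2.1
```

View pics/s4.png

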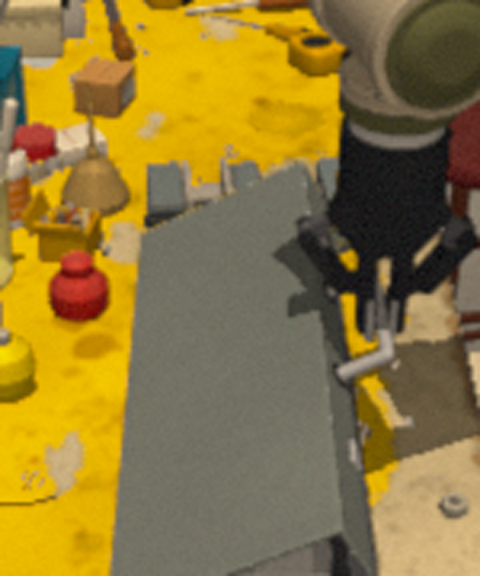

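```bash
sed -i 's/f0=0.21/f0=0.25/' arc.py; python3 arc.py .68 .77 .87 .97 1.07
```

```text
t 2.88 p [411.2 254.  144.2] yaw_y 0.024 z [ 0.015  0.004 -1.   ] F [15.9 -4.1 -4.7] T [-0.51 -2.36 -0.06] g 0.092 j [ 0.31  0.31  1.75 -0.    1.07  0.29]
phi est from pos 0.6228369680716693 rad 201.33703667293503
0.68 row [0.015, -0.003, 0.003, -0.01, 0.8, -0.83] rows>=0.3
0.77 row [0.015, -0.003, 0.003, -0.01, 2.01, -2.16] rows>=0.7
0.87 row [0.015, -0.003, 0.003, -0.01, 3.5, -3.5] rows>=1.2
0.97 row [0.015, -0.003, 0.003, -0.01, 5.11, -4.69] rows>=1.7
1.07 row [0.015, -0.003, 0.003, -0.01, 6.83, -5.71] rows>=2.1
```

>>> move_arm --pt "0.015 0 0 0 0.8 -0.8 0" --pt "0.015 0 0 0 2.0 -2.15 0" --pt "0.015 0 0 0 3.5 -3.5 0" --pt "0.015 0 0 0 5.1 -4.7 0" --pt "0.015 0 0 0 6.8 -5.7 0" --grip_force 50

```text
time_s: 3.3
eef_pos: [476.8, 255.3, 205.1]
ee_rot: [-0.002, 0.698, 0.716, -0.0]
force: [-14.2, -3.1, 9.5]
grip_width: 0.094
```

```bash
python3 arc.py 1.15 1.23 1.32 1.41 1.5; python3 -c "
from h import *
c=snap('side','s5.png',(215,150,365,330),3.2)"
```

```text
t 3.30 p [476.8 255.3 205.1] yaw_y 0.025 z [-0.003  0.002 -1.   ] F [-14.2  -3.1   9.5] T [-0.53  2.41 -0.06] g 0.094 j [0.27 0.37 1.49 0.   1.29 0.25]
phi est from pos 1.068453772447867 rad 203.51658953839862
1.15 row [-0.003, -0.002, 0.004, -0.01, 1.62, -0.44] rows>=0.4
1.23 row [-0.003, -0.002, 0.004, -0.01, 3.1, -1.04] rows>=0.8
1.32 row [-0.003, -0.002, 0.004, -0.02, 4.82, -1.57] rows>=1.2
1.41 row [-0.003, -0.002, 0.004, -0.02, 6.59, -1.94] rows>=1.6
1.5 row [-0.003, -0.002, 0.004, -0.03, 8.37, -2.16] rows>=2.1
```

View pics/s5.png

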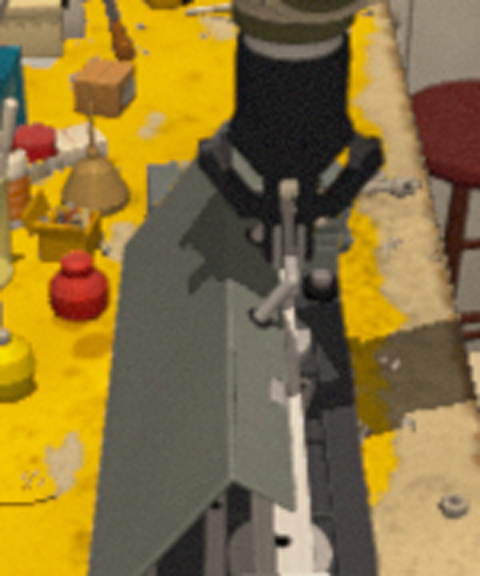

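```bash
sed -i 's/f0=0.25/f0=0.235/' arc.py; python3 arc.py 1.15 1.23 1.32 1.41 1.5
```

```text
t 3.35 p [480.3 255.4 207.2] yaw_y 0.024 z [ 0.003  0.004 -1.   ] F [-7.5 -5.7 16.8] T [-0.81  1.43 -0.02] g 0.095 j [0.27 0.37 1.48 0.   1.29 0.25]
phi est from pos 1.078419696117303 rad 201.4268962285786
1.15 row [0.003, -0.004, 0.003, -0.01, 1.34, -0.52] rows>=0.3
1.23 row [0.003, -0.004, 0.003, -0.01, 2.83, -1.11] rows>=0.7
1.32 row [0.003, -0.004, 0.003, -0.01, 4.56, -1.63] rows>=1.2
1.41 row [0.003, -0.004, 0.003, -0.02, 6.32, -1.99] rows>=1.6
1.5 row [0.003, -0.004, 0.003, -0.02, 8.11, -2.2] rows>=2.0
```

>>> move_arm --pt "0 0 0 0 1.35 -0.55 0" --pt "0 0 0 0 2.85 -1.15 0" --pt "0 0 0 0 4.6 -1.7 0" --pt "0 0 0 0 6.3 -2.1 0" --pt "0 0 0 0 8.1 -2.3 0" --grip_force 50

```text
time_s: 3.77
eef_pos: [560.6, 257.0, 232.5]
ee_rot: [-0.0, 0.698, 0.716, 0.001]
force: [-4.2, -3.0, -5.1]
grip_width: 0.095
```

```bash
python3 arc.py 1.58 1.65 1.72 1.79 1.855; python3 -c "
from h import *
c=snap('side','s6.png',(215,150,365,330),3.2)"
```

```text
t 3.77 p [560.6 257.  232.5] yaw_y 0.025 z [ 0.001  0.002 -1.   ] F [-4.2 -3.  -5.1] T [-0.63  1.04 -0.07] g 0.095 j [0.24 0.52 1.2  0.   1.43 0.21]
phi est from pos 1.4974654285525604 rad 203.32535708771462
1.58 row [0.001, -0.002, 0.004, 0.0, 1.67, 0.26] rows>=0.4
1.65 row [0.001, -0.002, 0.004, -0.01, 3.07, 0.32] rows>=0.7
1.72 row [0.001, -0.002, 0.004, -0.01, 4.46, 0.48] rows>=1.1
1.79 row [0.001, -0.002, 0.004, -0.02, 5.84, 0.74] rows>=1.4
1.855 row [0.001, -0.002, 0.004, -0.02, 7.1, 1.07] rows>=1.7
```

View pics/s6.png

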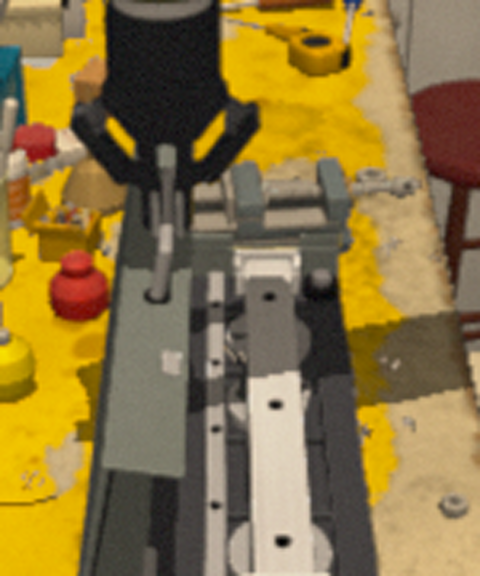

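>>> move_arm --pt "0 0 0 0 1.7 0 0" --pt "0 0 0 0 3.2 0 0" --pt "0 0 0 0 4.7 0.15 0" --pt "0 0 0 0 6.0 0.4 0" --pt "0 0 0 0 7.2 0.75 0" --grip_force 50

```text
time_s: 4.23
eef_pos: [634.3, 258.4, 225.7]
ee_rot: [-0.001, 0.699, 0.716, 0.001]
force: [-5.6, -4.2, -7.2]
grip_width: 0.094
```

```bash
python3 -c "
from h import *
st();row([633.1,258.5,225],Rdown(.021))"
```

```text
t 4.23 p [634.3 258.4 225.7] yaw_y 0.024 z [ 0.     0.002 -1.   ] F [-5.6 -4.2 -7.2] T [-0.67  1.33 -0.03] g 0.094 j [0.22 0.69 0.93 0.   1.52 0.19]
row [0.0, -0.002, 0.003, 0.01, -0.12, 0.07] rows>=0.0
```

>>> move_arm --pt "0 0 0 0 -0.1 0.05 0" --pt "0 0 0 0 -0.1 0.05 0" --pt "0 0 0 0 -0.1 0.05 0" --grip_force 50

```text
time_s: 4.48
eef_pos: [633.0, 258.4, 226.1]
ee_rot: [0.0, 0.698, 0.716, 0.001]
force: [4.3, -1.6, -4.3]
grip_width: 0.092
```

```bash
python3 -c "
from h import *
st();
c=snap('side','s7.png',(215,170,365,370),3); c=snap('top','t7.png',(95,165,335,280),3.3)"
```

```text
t 4.48 p [633.  258.4 226.1] yaw_y 0.024 z [ 0.002  0.002 -1.   ] F [ 4.3 -1.6 -4.3] T [-0.27 -0.63 -0.01] g 0.092 j [0.22 0.69 0.94 0.   1.52 0.19]
```

View pics/s7.png

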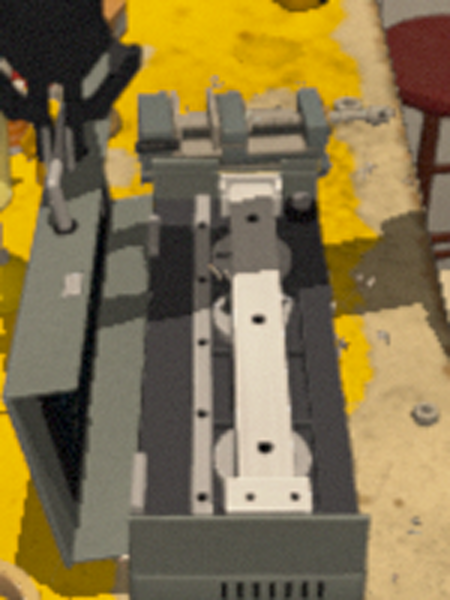

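View pics/t7.png

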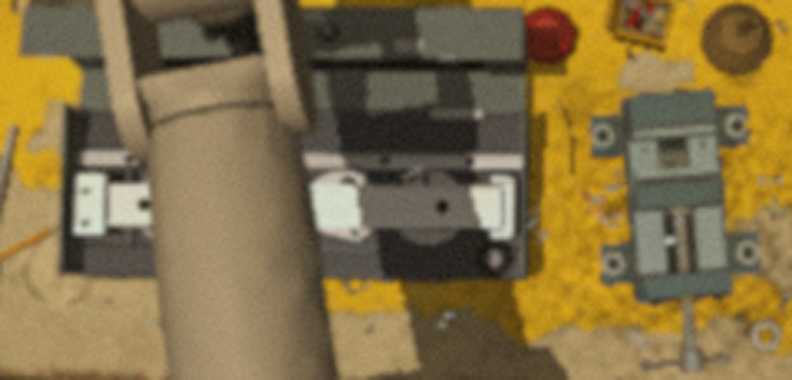

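```bash
cat > fit3.py <<'E'
import fit; from fit import *
T=lambda u,v:(u/3.3+95,v/3.3+165)
S=lambda u,v:(u/3+215,v/3+170)
obs=[fit.obs[12],fit.obs[13],
(cs,S(8,397),L(-62,218,98)),(cs,S(77,388),L(-62,218,52)),(cs,S(70,562),L(101,218,98)),
(ct,T(525,8),L(-62,-218,98)),(ct,T(526,62),L(-62,-218,52)),(ct,T(22,53),L(-62,218,52)),
(ct,T(512,208),B(6,-203.5,83)),(ct,T(106,204),B(6,176,86)),
(ct,T(82,165),B(44,205,53)),(ct,T(522,168),B(44,-205,53)),
(cs,S(311,480),B(-27,176,86)),(cs,S(227,480),B(39,176,86)),]
def f(p): return np.concatenate([proj(c,world(p,q))[0]-uv for c,uv,q in obs])
r=least_squares(f,[475,254,0.02,1.7],loss="soft_l1",x_scale=[10,10,.01,.01])
print(r.x); print(np.round(f(r.x).reshape(-1,2),1))
print("handle",world(r.x,L(-102,0,73)))
E
python3 fit3.py
```

```text
[4.74132790e+02 2.54468158e+02 1.78075665e-02 1.75317960e+00]
[[-0.2  0.4]
 [ 0.6  0.7]
 [-1.2 -1.4]
 [ 0.2 -1.9]
 [-0.4  2. ]
 [ 0.1  0.3]
 [-0.5 -0.8]
 [-0.8  0.8]
 [-0.1 -0.1]
 [-0.3  0.1]
 [ 1.5  0.4]
 [-2.2  0.5]
 [ 2.  -3.1]
 [-2.  -3. ]]
handle [np.float64(628.8367625812087), np.float64(257.22335006190235), np.float64(242.7092062376825)]
```

>>> move_arm --pt "0 0 0 0 0 0 0.3" --pt "0 0 0 0 0 0 0.36" --pt "0 0 0 0 0 -1 0.36" --pt "0 0 0 0 0 -3.5 0.36" --pt "0 0 0 0 0 -6 0.36"

```text
time_s: 5.1
eef_pos: [632.3, 258.5, 287.3]
ee_rot: [-0.001, 0.698, 0.716, 0.001]
force: [0.2, -0.6, 1.4]
grip_width: 0.36
```

```bash
python3 -c "
from h import *
st(); c=snap('wrist','w8.png'); c=snap('side','s8.png',(215,150,365,330),3.2)"
```

```text
t 5.10 p [632.3 258.5 287.3] yaw_y 0.025 z [-0.     0.002 -1.   ] F [ 0.2 -0.6  1.4] T [-0.04 -0.02  0.02] g 0.360 j [0.22 0.67 0.8  0.   1.66 0.19]
```

View pics/s8.png

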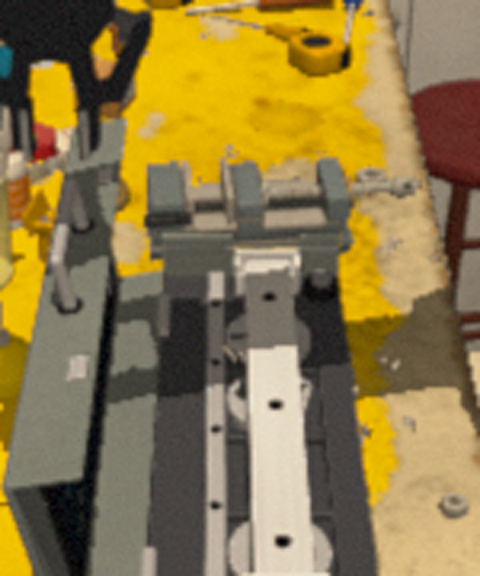

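View pics/w8.png

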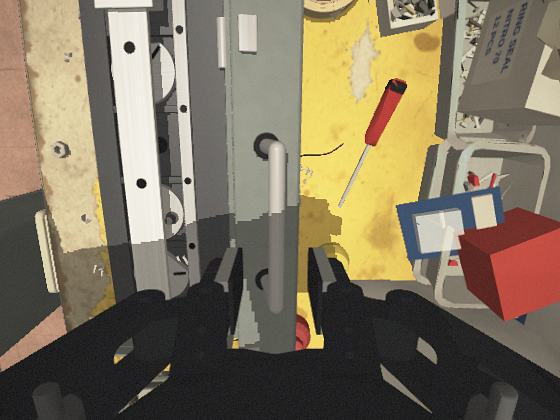

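```bash
python3 -c "
from h import *
row([482,256,230],Rdown(.021))"
```

```text
row [0.01, -0.004, 0.004, 0.07, -15.22, 6.06] rows>=3.9
```

>>> move_arm --pt "0 0 0 0 -4 0 0.5" --pt "0 0 0 0 -8 0 0.65" --pt "0 0 0 0 -12 2 0.65" --pt "0 0 0 0 -15.2 5 0.65" --pt "0 0 0 0 -15.2 6 0.65"

```text
time_s: 5.62
eef_pos: [475.8, 255.3, 227.8]
ee_rot: [-0.0, 0.698, 0.717, 0.002]
force: [1.1, 0.3, -0.7]
grip_width: 0.65
```

```bash
python3 -c "
from h import *
st(); c=snap('wrist','w9.png'); 
for p in [(6,0,78),(6,196,78),(6,176,86),(44,0,53),(44,164,53),(-14,0,78),(26,0,78)]: print(p,proj(c,g2w(*p,G=[479,254.3,.02]))[0].round(1))"
```

```text
t 5.62 p [475.8 255.3 227.8] yaw_y 0.027 z [ 0.002  0.003 -1.   ] F [ 1.1  0.3 -0.7] T [-0.06 -0.01 -0.05] g 0.650 j [0.27 0.35 1.46 0.   1.33 0.25]
(6, 0, 78) [285.3 197.7]
(6, 196, 78) [288.7 -41. ]
(6, 176, 86) [288.7 -18.1]
(44, 0, 53) [322.2 192.6]
(44, 164, 53) [329.4  13. ]
(-14, 0, 78) [263.8 197.6]
(26, 0, 78) [306.8 197.9]
```

View pics/w9.png

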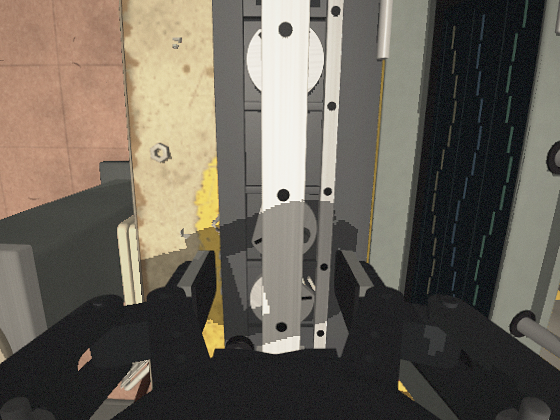

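```bash
sed -i 's/^G=.*/G=[479,254.5,0.0205]/' h.py; python3 -c "
from h import *
row(g2w(6,1,90),Rdown(.0205))"
```

```text
row [0.002, -0.003, 0.006, -0.02, 0.71, 13.69] rows>=3.3
```

>>> move_arm --pt "0 0 0.006 0 0.5 3 0.65" --pt "0 0 0.006 0 0.7 7 0.65" --pt "0 0 0.006 0 0.7 11 0.65" --pt "0 0 0.006 0 0.7 13.7 0.65" --pt "0 0 0.006 0 0.7 13.7 0.65"

```text
time_s: 6.08
eef_pos: [483.3, 255.2, 85.6]
ee_rot: [-0.002, 0.7, 0.714, -0.002]
force: [-0.9, 0.1, -0.4]
grip_width: 0.654
```

```bash
python3 -c "
from h import *
st(); row(g2w(6,1,64),Rdown(.0205)); c=snap('wrist','w10.png'); 
for p in [(6,0,78),(-14,0,78),(26,0,78)]: print(p,proj(c,g2w(*p))[0].round(1))"
```

```text
t 6.08 p [483.3 255.2  85.6] yaw_y 0.020 z [-0.006  0.001 -1.   ] F [-0.9  0.1 -0.4] T [-0.01  0.04 -0.04] g 0.654 j [0.27 0.52 1.61 0.   1.02 0.25]
row [-0.006, -0.001, -0.001, 0.04, 0.18, 2.16] rows>=0.5
(6, 0, 78) [280.3 257.7]
(-14, 0, 78) [240.7 257.6]
(26, 0, 78) [319.9 257.8]
```

View pics/w10.png

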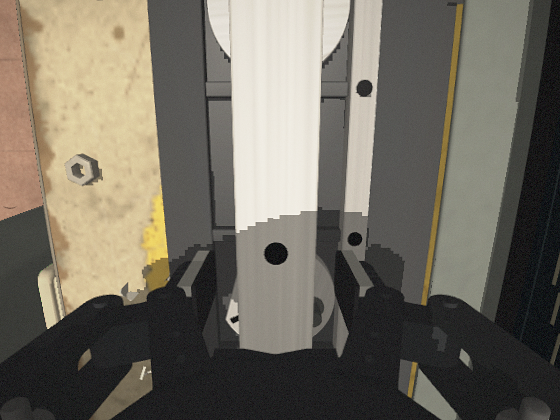

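>>> move_arm --pt "-0.006 0 0 0.1 0.05 1.2 0.65" --pt "-0.006 0 0 0.15 0.05 2.15 0.65" --pt "-0.006 0 0 0.15 0.05 2.15 0.6" --pt "-0.006 0 0 0.15 0.05 2.15 0.4" --pt "-0.006 0 0 0.15 0.05 2.15 0.4" --grip_force 60

```text
time_s: 6.55
eef_pos: [485.9, 257.5, 69.1]
ee_rot: [0.001, 0.7, 0.714, 0.003]
force: [-1.6, -0.7, 4.2]
grip_width: 0.443
```

>>> move_arm --pt "0 0 0 0 0 0 0.3" --pt "0 0 0 0 0 0 0.3" --grip_force 80

```text
time_s: 6.72
eef_pos: [486.4, 257.6, 70.0]
ee_rot: [0.002, 0.7, 0.714, 0.004]
force: [0.4, -0.6, -2.7]
grip_width: 0.435
```

```bash
python3 -c "
from h import *
st(); c=snap('wrist','w11.png');c=snap('side','s11.png',(235,200,365,370),3.5) "
```

```text
t 6.72 p [486.4 257.6  70. ] yaw_y 0.020 z [ 0.008  0.003 -1.   ] F [ 0.4 -0.6 -2.7] T [-0.02  0.01  0.01] g 0.435 j [0.27 0.54 1.62 0.   0.98 0.25]
```

View pics/w11.png

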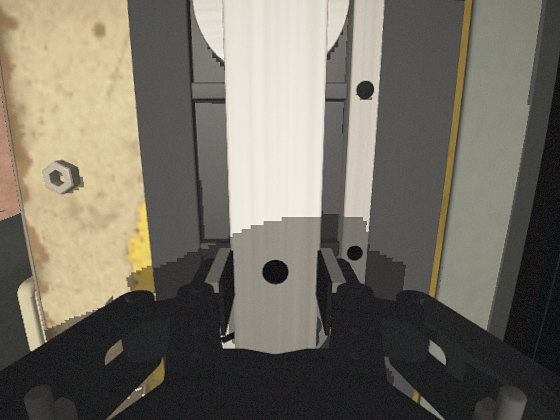

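View pics/s11.png

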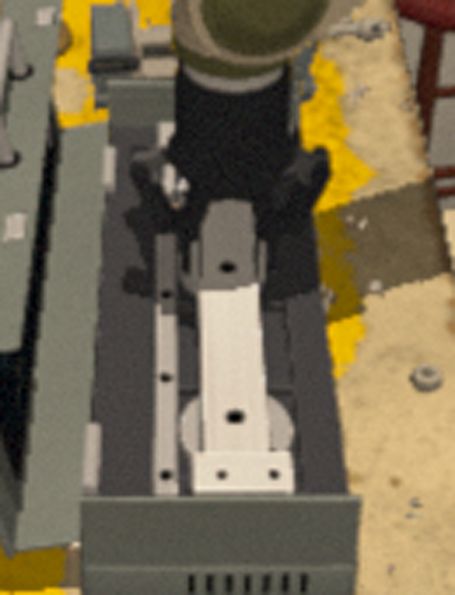

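>>> move_arm --pt "0 0 0 0 0 0 0.5" --pt "0 0 0 0 0 0.2 0.52" --pt "0 0 0 0 0 0.45 0.52" --pt "0 0 0 0 0 0.45 0.52" --pt "0 0 0 0 0 0.45 0.3" --grip_force 80

```text
time_s: 7.23
eef_pos: [486.1, 257.4, 65.1]
ee_rot: [0.002, 0.7, 0.714, 0.003]
force: [-0.4, -0.0, -2.5]
grip_width: 0.438
```

```bash
python3 -c "
from h import *
st()"
```

```text
t 7.23 p [486.1 257.4  65.1] yaw_y 0.020 z [ 0.007  0.003 -1.   ] F [-0.4 -0.  -2.5] T [0.   0.03 0.06] g 0.438 j [0.27 0.55 1.62 0.   0.97 0.25]
```

>>> move_arm --pt "0 -0.015 0 0 0 -0.25 0.3" --pt "0 -0.03 0 0 0 -0.5 0.3" --pt "0 -0.045 0 0 0 -0.8 0.3" --pt "0 -0.05 0 0 0 -1.0 0.3" --pt "0 -0.05 0 0 0 -1.0 0.3" --grip_force 80

```text
time_s: 7.65
eef_pos: [486.1, 257.8, 75.4]
ee_rot: [0.02, 0.7, 0.714, -0.014]
force: [0.5, -0.1, -2.5]
grip_width: 0.442
```

```bash
python3 -c "
from h import *
st(); c=snap('side','s12.png',(235,190,365,370),3.5);c=snap('top','t12.png',(95,165,335,280),3.3)"
```

```text
t 7.65 p [486.1 257.8  75.4] yaw_y 0.021 z [ 0.008 -0.048 -0.999] F [ 0.5 -0.1 -2.5] T [ 0.03 -0.07  0.01] g 0.442 j [ 0.3   0.54  1.59 -0.06  1.01  0.31]
```

View pics/s12.png

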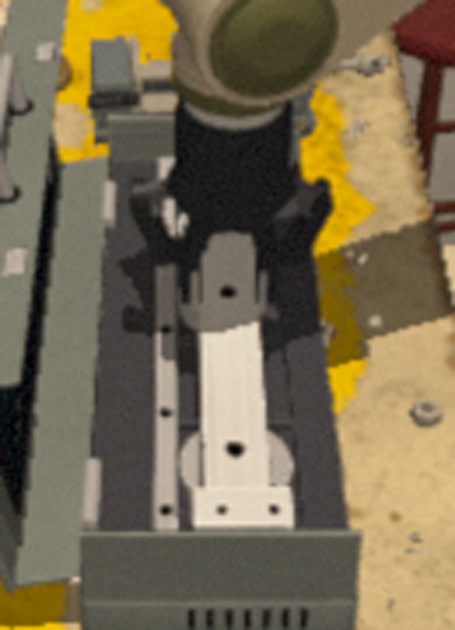

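View pics/t12.png

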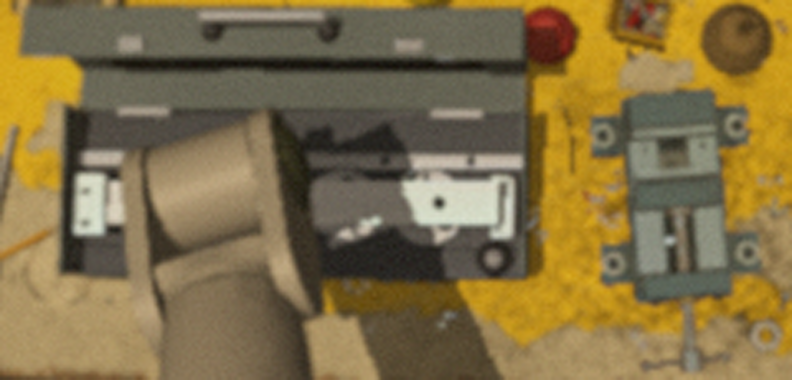

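>>> move_arm --pt "0 0 0 -0.7 0 0 0.3" --pt "0 0 0 -1.6 0 0 0.3" --pt "0 0 0 -2.5 0 0 0.3" --pt "0 0 0 -3.5 0 0 0.3" --pt "0 0 0 -4.5 0 0 0.3" --grip_force 80

```text
time_s: 8.17
eef_pos: [486.8, 211.2, 77.2]
ee_rot: [0.019, 0.7, 0.714, -0.014]
force: [-0.0, 0.6, -2.7]
grip_width: 0.443
```

```bash
python3 -c "
from h import *
st(); c=snap('side','s13.png',(235,190,365,370),3.5);c=snap('top','t13.png',(95,165,335,280),3.3)"
```

```text
t 8.17 p [486.8 211.2  77.2] yaw_y 0.020 z [ 0.008 -0.048 -0.999] F [-0.   0.6 -2.7] T [0.01 0.05 0.02] g 0.443 j [ 0.21  0.5   1.66 -0.06  0.98  0.22]
```

View pics/s13.png

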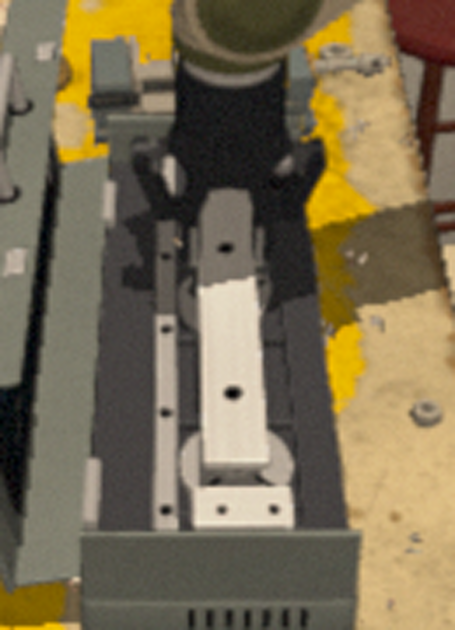

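View pics/t13.png

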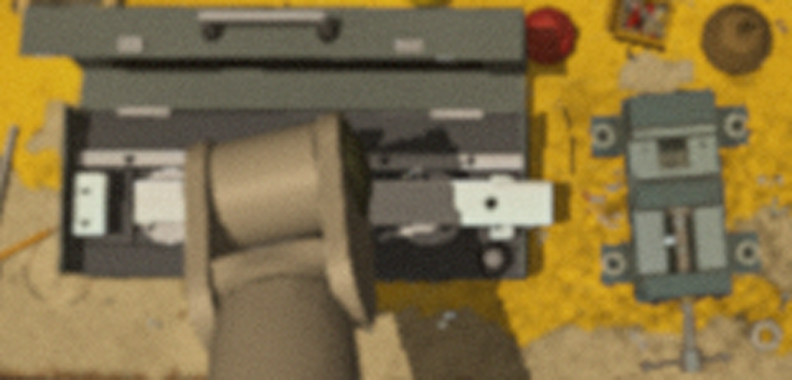

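>>> move_arm --pt "0 0 0 0 0 -2 0.3" --pt "0 0.02 0 0 0 -5 0.3" --pt "0 0.04 0 0 0 -8.5 0.3" --pt "0 0.048 0 0 0 -12 0.3" --pt "0 0.048 0 0 0 -14 0.3" --grip_force 100

```text
time_s: 8.68
eef_pos: [486.7, 217.7, 221.1]
ee_rot: [0.003, 0.701, 0.713, 0.005]
force: [0.7, -0.2, -1.4]
grip_width: 0.439
```

```bash
python3 -c "
from h import *
st(); ct=capture('top'); P=[(392.7,224.5),(270+215/3.3,120+420/3.3),(270+597/3.3,120+268/3.3)]; print(onz(ct,P,4).round(0)); 
c=snap('wrist','w14.png')
q=onz(ct,P,4); row([q[0,0],q[0,1],190],Rdown(.38))"
```

```text
t 8.68 p [486.7 217.7 221.1] yaw_y 0.018 z [ 0.012  0.002 -1.   ] F [ 0.7 -0.2 -1.4] T [-0.03 -0.03 -0.02] g 0.439 j [ 0.2   0.33  1.5  -0.    1.3   0.18]
[[ 511. -414.    4.]
 [ 432. -224.    4.]
 [ 594. -612.    4.]]
row [0.014, 0.001, -0.362, -63.25, 1.17, 2.98] rows>=15.2
```

View pics/w14.png

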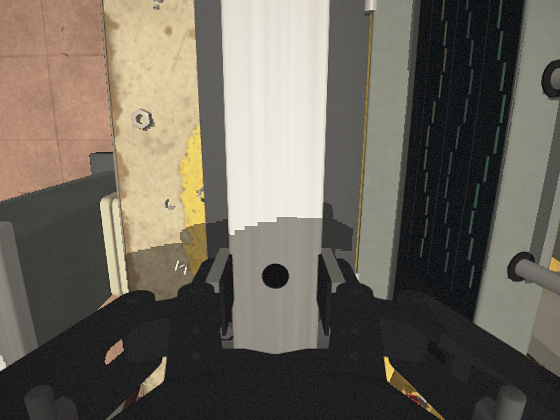

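>>> move_arm --pt "0.01 0 0 -2 0 0 0.3" --pt "0.01 0 0 -5.5 0 0 0.3" --pt "0.01 0 0 -9.5 0 0 0.3" --pt "0.01 0 0 -13.5 0 0 0.3" --pt "0.01 0 0 -17.5 0 0 0.3" --grip_force 100

```text
time_s: 9.2
eef_pos: [489.6, 41.5, 218.8]
ee_rot: [-0.0, 0.7, 0.714, 0.001]
force: [1.2, 0.1, -2.9]
grip_width: 0.431
```

>>> move_arm --pt "0 0 0 -4 0 0 0.3" --pt "0 0 0 -8 0 0 0.3" --pt "0 0 0 -12 0 0 0.3" --pt "0 0 0 -16 0 0 0.3" --pt "0 0 0 -20 0 0 0.3" --grip_force 100

```text
time_s: 9.62
eef_pos: [492.5, -160.2, 216.7]
ee_rot: [-0.001, 0.7, 0.714, 0.001]
force: [1.2, -0.1, -2.0]
grip_width: 0.433
```

```bash
python3 -c "
from h import *
st(); c=snap('top','t15.png'); row([511,-414,150],Rdown(.38))"
```

```text
t 9.62 p [ 492.5 -160.2  216.7] yaw_y 0.019 z [-0.001  0.003 -1.   ] F [ 1.2 -0.1 -2. ] T [ 0.01 -0.04  0.04] g 0.433 j [-0.54  0.31  1.54  0.    1.29 -0.56]
row [-0.001, -0.0, -0.366, -24.75, 1.49, 6.64] rows>=6.2
```

View pics/t15.png

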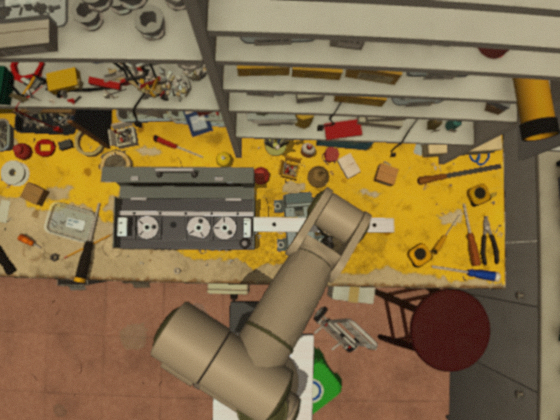

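>>> move_arm --pt "0 0 -0.06 -4 0.2 0 0.3" --pt "0 0 -0.12 -8 0.5 0 0.3" --pt "0 0 -0.18 -12 0.8 0 0.3" --pt "0 0 -0.24 -16 1.1 0.5 0.3" --pt "0 0 -0.3 -20 1.4 1 0.3" --grip_force 100

```text
time_s: 10.08
eef_pos: [508.9, -367.3, 204.6]
ee_rot: [-0.001, 0.587, 0.81, -0.0]
force: [0.8, 0.1, -2.4]
grip_width: 0.434
```

```bash
python3 -c "
from h import *
st();  row([511,-414,100],Rdown(.38)); st()"
```

```text
t 10.08 p [ 508.9 -367.3  204.6] yaw_y 0.317 z [-0.002  0.001 -1.   ] F [ 0.8  0.1 -2.4] T [ 0.05 -0.04 -0.02] g 0.434 j [-0.81  0.56  1.2  -0.    1.39 -1.13]
row [-0.001, -0.002, -0.063, -4.53, -1.24, 10.45] rows>=2.7
t 10.08 p [ 508.9 -367.3  204.6] yaw_y 0.317 z [-0.002  0.001 -1.   ] F [ 0.8  0.1 -2.4] T [ 0.05 -0.04 -0.02] g 0.434 j [-0.81  0.56  1.2  -0.    1.39 -1.13]
```

>>> move_arm --pt "0 0 -0.03 -2.2 -0.6 2 0.3" --pt "0 0 -0.063 -4.5 -1.2 5 0.3" --pt "0 0 -0.063 -4.5 -1.2 8 0.3" --pt "0 0 -0.063 -4.5 -1.2 10.4 0.3" --pt "0 0 -0.063 -4.5 -1.2 10.4 0.3" --grip_force 100

```text
time_s: 10.5
eef_pos: [508.8, -411.3, 92.7]
ee_rot: [-0.007, 0.561, 0.828, 0.002]
force: [-0.5, -0.0, -3.6]
grip_width: 0.439
```

```bash
python3 -c "
from h import *
st(); c=snap('top','t16.png',(270,120,510,290),3.3); c=snap('side','s16.png',(190,120,360,260),4);row([511,-414,5],Rdown(.38)); "
```

```text
t 10.50 p [ 508.8 -411.3   92.7] yaw_y 0.380 z [-0.01   0.011 -1.   ] F [-0.5 -0.  -3.6] T [ 0.05  0.04 -0.03] g 0.439 j [-0.86  0.73  1.22 -0.    1.21 -1.24]
row [-0.002, -0.004, 0.0, -0.12, -0.02, 9.46] rows>=2.3
```

View pics/t16.png

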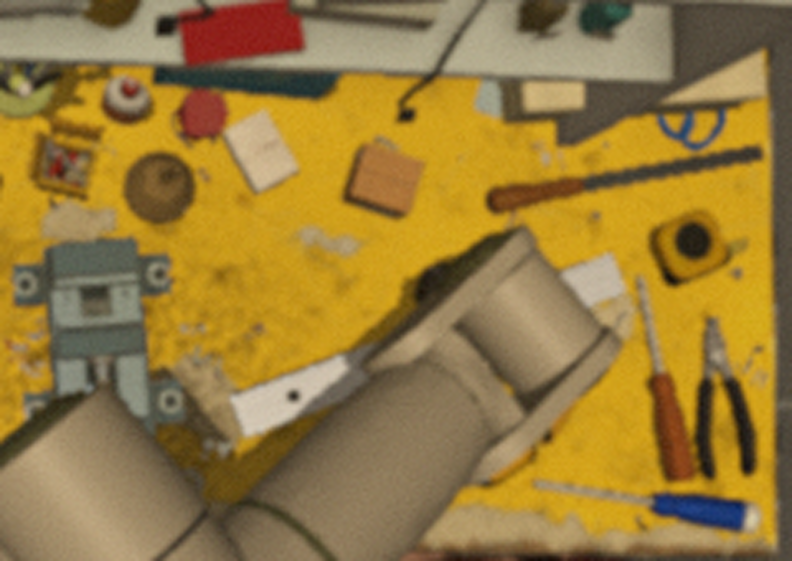

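View pics/s16.png

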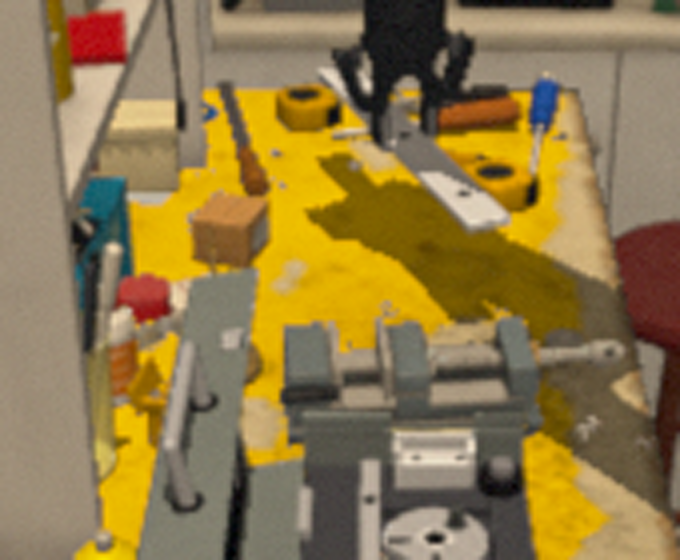

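>>> move_arm --pt "-0.01 -0.01 0 -0.1 0 3 0.3" --pt "-0.01 -0.01 0 -0.1 0 6 0.3" --pt "-0.01 -0.01 0 -0.1 0 8 0.3" --pt "-0.01 -0.01 0 -0.1 0 9 0.3" --pt "-0.01 -0.01 0 -0.1 0 9.1 0.3" --grip_force 100

```text
time_s: 11.02
eef_pos: [511.1, -413.5, 8.2]
ee_rot: [0.004, 0.561, 0.828, 0.002]
force: [-0.4, 0.5, -2.4]
grip_width: 0.432
```

```bash
python3 -c "
from h import *
st(); c=snap('side','s17.png',(270,130,350,200),7); row([508.8,-412,-1],Rdown(.38)); "
```

```text
t 11.02 p [ 511.1 -413.5    8.2] yaw_y 0.381 z [ 0.009 -0.002 -1.   ] F [-0.4  0.5 -2.4] T [-0.03  0.03  0.02] g 0.432 j [-0.86  0.83  1.28  0.01  1.03 -1.24]
row [0.008, 0.007, 0.001, 0.3, -0.19, 1.05] rows>=0.3
```

View pics/s17.png

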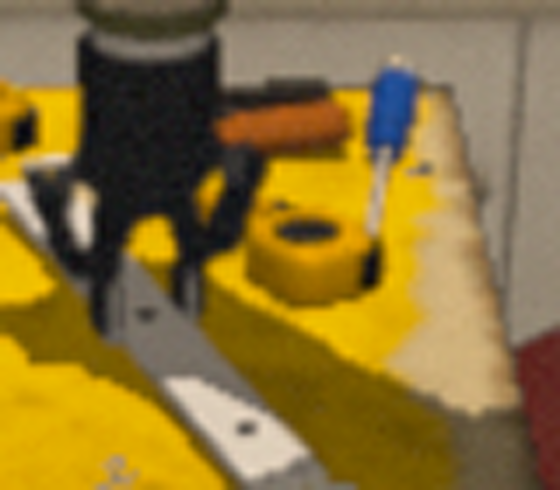

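>>> move_arm --pt "0.008 0.006 0 0 0 0.3 0.3" --pt "0.008 0.006 0 0 0 0.6 0.3" --pt "0.008 0.006 0 0 0 0.8 0.3" --pt "0.008 0.006 0 0 0 0.8 0.3" --grip_force 100

```text
time_s: 11.4
eef_pos: [511.8, -414.1, 1.8]
ee_rot: [0.001, 0.561, 0.828, -0.0]
force: [0.0, 0.4, -2.2]
grip_width: 0.434
```

```bash
python3 -c "
from h import *
st()"
```

```text
t 11.40 p [ 511.8 -414.1    1.8] yaw_y 0.381 z [ 0.001 -0.001 -1.   ] F [ 0.   0.4 -2.2] T [-0.03 -0.02 -0.01] g 0.434 j [-0.86  0.84  1.27  0.    1.03 -1.24]
```

>>> move_arm --pt "0 0 0 0 0 0.2 0.3" --pt "0 0 0 0 0 0.35 0.3" --pt "0 0 0 0 0 0.35 0.3" --grip_force 100

```text
time_s: 11.65
eef_pos: [512.0, -414.3, -0.8]
ee_rot: [0.001, 0.561, 0.828, -0.0]
force: [-2.1, 2.6, 3.8]
grip_width: 0.435
```

>>> move_arm --pt "0 0 0 0 0 0 0.48" --pt "0 0 0 0 0 0 0.56" --pt "0 0 0 0 0 0 0.6" --pt "0 0 0 0 0 -2 0.6" --pt "0 0 0 0 0 -6 0.6" --grip_force 50

```text
time_s: 12.07
eef_pos: [510.2, -412.3, 55.2]
ee_rot: [-0.003, 0.561, 0.828, 0.001]
force: [0.4, -0.2, 0.2]
grip_width: 0.599
```

```bash
python3 -c "
from h import *
st(); c=snap('wrist','w18.png')"
```

```text
t 12.07 p [ 510.2 -412.3   55.2] yaw_y 0.381 z [-0.005  0.005 -1.   ] F [ 0.4 -0.2  0.2] T [-0.03  0.    0.03] g 0.599 j [-0.86  0.77  1.25  0.    1.13 -1.24]
```

View pics/w18.png

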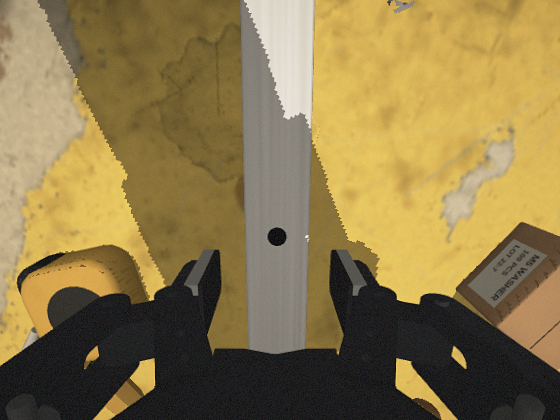

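>>> move_arm --pt "0 0 0 0 0 -4 0.6" --pt "0 0 0 0 0 -8 0.6" --pt "0 0 0 0 0 -12 0.6" --pt "0 0 0 0 0 -16 0.6" --pt "0 0 0.05 3 0 -17 0.6"

```text
time_s: 12.53
eef_pos: [503.2, -391.5, 244.6]
ee_rot: [0.012, 0.582, 0.813, -0.003]
force: [-0.1, 0.3, 1.1]
grip_width: 0.597
```

```bash
python3 -c "
from h import *
st(); row([482,250,230],Rdown(.0205))"
```

```text
t 12.53 p [ 503.2 -391.5  244.6] yaw_y 0.329 z [ 0.016 -0.02  -1.   ] F [-0.1  0.3  1.1] T [ 0.05  0.02 -0.05] g 0.597 j [-0.84  0.55  1.12 -0.    1.45 -1.17]
row [0.013, 0.022, 0.308, 61.42, 18.7, 0.17] rows>=15.4
```

>>> move_arm --pt "0.01 0.02 0.06 3.9 1.2 0 0.6" --pt "0.01 0.02 0.12 7.8 2.4 0 0.6" --pt "0.01 0.02 0.18 11.7 3.6 0 0.6" --pt "0.01 0.02 0.24 15.6 4.8 0 0.6" --pt "0.01 0.02 0.3 19.5 6 0 0.6"

```text
time_s: 12.95
eef_pos: [496.7, -185.9, 240.8]
ee_rot: [0.002, 0.698, 0.716, 0.001]
force: [0.4, 1.0, 0.6]
grip_width: 0.603
```

>>> move_arm --pt "0 0 0 4.1 0 0 0.6" --pt "0 0 0 8.2 0 0 0.6" --pt "0 0 0 12.3 0 0 0.6" --pt "0 0 0 16.4 0 0 0.6" --pt "0 0 0 20.5 0 0 0.6"

```text
time_s: 13.37
eef_pos: [491.2, 20.9, 240.7]
ee_rot: [0.003, 0.698, 0.716, 0.001]
force: [0.8, -0.3, 0.1]
grip_width: 0.6
```

```bash
python3 -c "
from h import *
st(); row([482,240,230],Rdown(.0205))"
```

```text
t 13.37 p [491.2  20.9 240.7] yaw_y 0.025 z [ 0.005 -0.002 -1.   ] F [ 0.8 -0.3  0.1] T [-0.01 -0.02  0.01] g 0.600 j [-0.2   0.23  1.58 -0.    1.32 -0.22]
row [0.005, 0.003, 0.005, 21.93, -0.38, 1.01] rows>=5.3
```

>>> move_arm --pt "0 0 0 4.1 0 0.2 0.6" --pt "0 0 0 8.2 0 0.4 0.6" --pt "0 0 0 12.3 0 0.6 0.6" --pt "0 0 0 16.4 0 0.8 0.6" --pt "0 0 0 20.5 -0.3 1 0.6"

```text
time_s: 13.78
eef_pos: [483.0, 227.9, 230.4]
ee_rot: [0.003, 0.698, 0.716, 0.002]
force: [0.8, 0.2, 0.2]
grip_width: 0.602
```

>>> move_arm --pt "0 0 0 0.5 0 0 0.6" --pt "0 0 0 0.5 0 0 0.6" --pt "0 0 0 0.5 0 0 0.6"

```text
time_s: 14.03
eef_pos: [483.0, 232.5, 230.4]
ee_rot: [0.004, 0.698, 0.716, 0.002]
force: [-0.1, -0.8, -0.1]
grip_width: 0.599
```

```bash
python3 -c "
from h import *
import pickle
st(); c=snap('wrist','w20.png',(200,0,380,360),1.6); pickle.dump(c,open('w20.pkl','wb'))
save(c['frame'][:,:,::-1],'w20full.png')
for p in [(44,0,53),(44,164,53),(44,-160,53),(6,123,50),(6,-41,50),(6,-123,50)]: print(p,proj(c,g2w(*p))[0].round(1))
ct=snap('top','t20.png',(105,170,265,260),5)"
```

```text
t 14.03 p [483.  232.5 230.4] yaw_y 0.026 z [ 0.007 -0.003 -1.   ] F [-0.1 -0.8 -0.1] T [-0.01 -0.03 -0.01] g 0.599 j [ 0.23  0.33  1.47 -0.    1.33  0.21]
(44, 0, 53) [315.2 168.2]
(44, 164, 53) [321.2 -15.9]
(44, -160, 53) [309.7 310. ]
(6, 123, 50) [277.9  34. ]
(6, -41, 50) [276.7 207.2]
(6, -123, 50) [276.2 279.1]
```

View pics/w20.png

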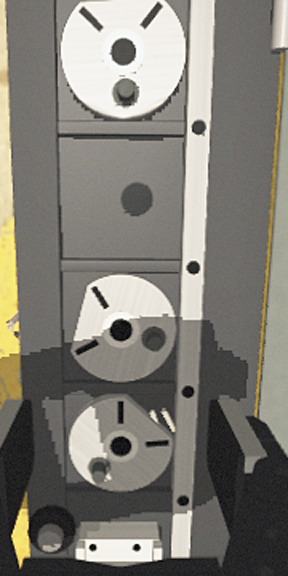

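View pics/t20.png

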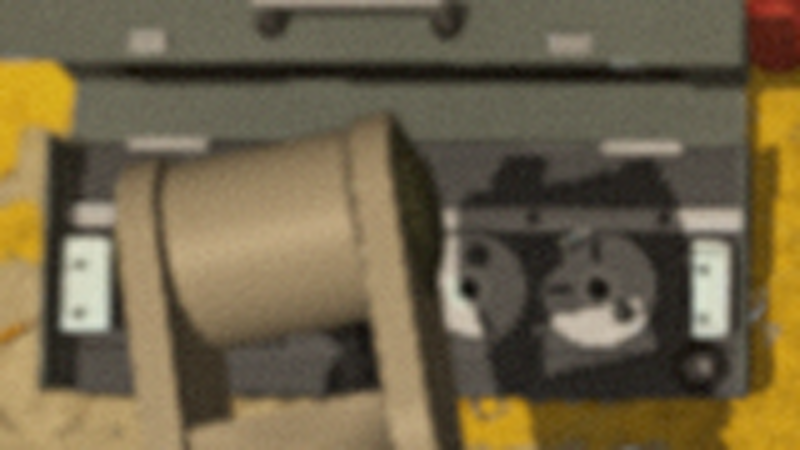

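```bash
python3 - <<'E'
import pickle,cv2
c=pickle.load(open('w20.pkl','rb'));f=c['frame'][:,:,::-1]
a=cv2.resize(f[160:350,225:335],None,fx=3.2,fy=3.2,interpolation=cv2.INTER_CUBIC)
b=cv2.resize(f[0:120,225:345],None,fx=3.2,fy=3.2,interpolation=cv2.INTER_CUBIC)
import numpy as np
h=max(a.shape[0],b.shape[0]); z=np.zeros((h,a.shape[1]+b.shape[1],3),np.uint8); z[:a.shape[0],:a.shape[1]]=a; z[:b.shape[0],a.shape[1]:]=b
z=np.clip(z.astype(float)*1.5,0,255).astype(np.uint8)
z[:b.shape[0],a.shape[1]:]=b
cv2.imwrite('pics/w20z.png',z); print(z.shape,a.shape)
E
```

```text
(608, 736, 3) (608, 352, 3)
```

View pics/w20z.png

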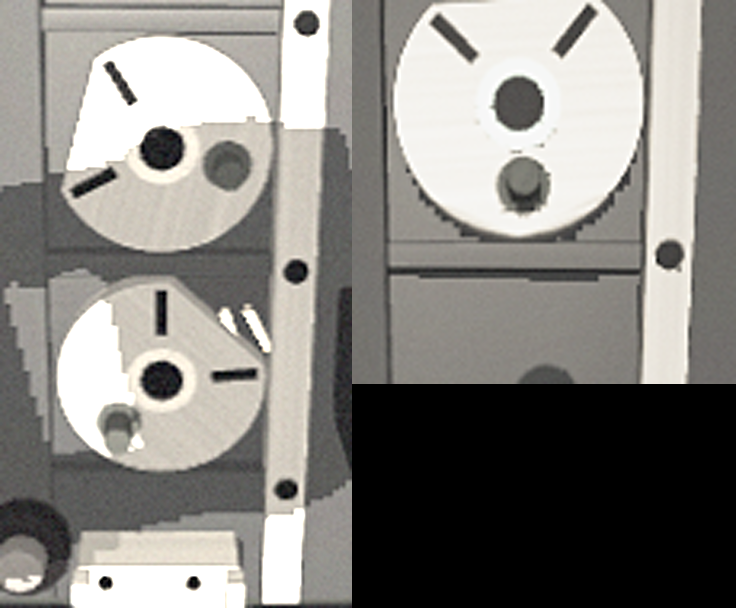

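```bash
python3 - <<'E'
from h import *
import pickle
c=pickle.load(open('w20.pkl','rb'))
A=lambda u,v:(u/3.2+225,v/3.2+160)
B=lambda u,v:((u-352)/3.2+225,v/3.2)
for n,uv,z in [("d4c",A(161,380),50),("d4top",A(118,441),64),("d4base",A(119,418),50),("d3c",A(161,149),50),("d3top",A(230,172),64),("d3base",A(227,162),50),("d1c",B(519,103),50),("d1top",B(523,178),64),("d1base",B(522,184),50),
 ("bar",A(278,130),53),("bar",A(266,500),53),("barL",B(646,240),53),("seat23",A(160,32),48)]:
    w=onz(c,[uv],z)[0]; print(n,w.round(1),w2g(w).round(1))
E
```

```text
d4c [486.5 132.1  50. ] [   5.  -122.6   50. ]
d4top [472.4 116.3  64. ] [  -9.4 -138.1   64. ]
d4base [472.3 117.1  50. ] [  -9.5 -137.2   50. ]
d3c [484.4 214.2  50. ] [  4.6 -40.4  50. ]
d3top [505.8 211.   64. ] [ 25.9 -44.1  64. ]
d3base [505.9 210.4  50. ] [ 26.  -44.6  50. ]
d1c [481.8 379.1  50. ] [  5.3 124.6  50. ]
d1top [483.3 356.4  64. ] [  6.4 101.7  64. ]
d1base [483.2 357.4  50. ] [  6.3 102.8  50. ]
bar [521.5 222.2  53. ] [ 41.8 -33.2  53. ]
bar [525.   87.3  53. ] [  42.6 -168.1   53. ]
barL [519.8 342.6  53. ] [42.6 87.3 53. ]
seat23 [483.1 251.9  48. ] [ 4.  -2.7 48. ]
```

```bash
sed -i 's/^G=.*/G=[477.7,254.5,0.0205]/' h.py; python3 -c "
from h import *
row([472.3,117,140],Rdown(-.75))"
```

```text
row [0.008, -0.0, 0.774, -11.4, -1.44, 9.08] rows>=6.2
```

>>> move_arm --pt "0 0 0.12 -2.3 -0.3 1 0.5" --pt "0 0 0.24 -4.6 -0.6 3 0.4" --pt "0 0 0.36 -7 -0.9 5 0.3" --pt "0 0 0.48 -9.2 -1.2 7 0.3" --pt "0 0 0.6 -11.4 -1.44 9 0.3"

```text
time_s: 14.55
eef_pos: [472.1, 114.5, 140.3]
ee_rot: [0.003, 0.881, 0.473, 0.003]
force: [0.6, -0.4, 0.2]
grip_width: 0.297
```

```bash
python3 -c "
from h import *
st();row([472.3,117,80],Rdown(-.75))"
```

```text
t 14.55 p [472.1 114.5 140.3] yaw_y -0.585 z [ 0.008 -0.003 -1.   ] F [ 0.6 -0.4  0.2] T [ 0.03 -0.04  0.03] g 0.297 j [-0.    0.32  1.74 -0.    1.07  0.58]
row [0.008, -0.003, 0.165, 0.2, -0.17, 6.03] rows>=1.4
```

>>> move_arm --pt "0 0 0.08 0.2 -0.2 2 0.3" --pt "0 0 0.165 0.2 -0.2 4 0.3" --pt "0 0 0.165 0.2 -0.2 5.5 0.3" --pt "0 0 0.165 0.2 -0.2 6 0.3" --pt "0 0 0.165 0.2 -0.2 6 0.3"

```text
time_s: 14.97
eef_pos: [471.7, 116.1, 79.7]
ee_rot: [0.003, 0.917, 0.399, 0.002]
force: [-0.8, 0.3, -0.4]
grip_width: 0.301
```

```bash
python3 -c "
from h import *
st();row([472.3,117,55],Rdown(-.75));c=snap('wrist','w21.png'); print(proj(c,[[472.3,117,64],[472.3,117,50],[486.5,132.1,50]]))"
```

```text
t 14.97 p [471.7 116.1  79.7] yaw_y -0.751 z [ 0.007 -0.003 -1.   ] F [-0.8  0.3 -0.4] T [-0.06 -0.01 -0.03] g 0.301 j [ 0.    0.41  1.8  -0.    0.92  0.75]
row [0.007, -0.003, -0.001, 0.1, -0.04, 2.47] rows>=0.6
[[274.74434711 247.97074557]
 [274.58058853 238.93767343]
 [274.7191836  203.48070888]]
```

View pics/w21.png

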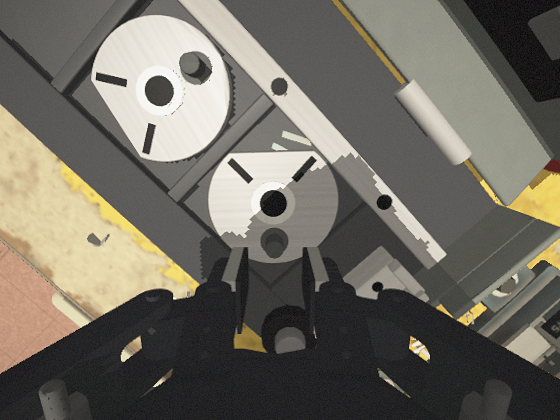

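>>> move_arm --pt "0.007 0 0 0.1 0 1.2 0.3" --pt "0.007 0 0 0.1 0 2.3 0.3" --pt "0.007 0 0 0.1 0 2.45 0.3" --pt "0.007 0 0 0.1 0 2.45 0.1" --pt "0.007 0 0 0.1 0 2.45 0" --grip_force 30

```text
time_s: 15.43
eef_pos: [473.4, 117.0, 56.5]
ee_rot: [-0.0, 0.917, 0.399, 0.002]
force: [-0.7, -0.7, -1.6]
grip_width: 0.09
```

```bash
cat > turn.py <<'E'
from h import *
import sys
# turn.py cx cy total_deg n : rows about disc centre (world) from the present pose, z kept at zt
cx,cy,tot,n,zt=[float(a) for a in sys.argv[1:6]]
st(); s=ctrl.sense(); p0=np.array(s["eef_pos"]); r0=rotq()
up=np.arctan2(r0.as_matrix()[1,1],r0.as_matrix()[0,1])
C=np.array([cx,cy,0]); d=p0-C; print("r %.1f ang %.1f"%(np.hypot(d[0],d[1]),np.degrees(np.arctan2(d[1],d[0]))))
for k in range(1,int(n)+1):
    a=np.radians(tot*k/n); Rz=Ro.from_rotvec([0,0,a]); 
    q=C+Rz.apply(d); q[2]=zt
    rr=Rdown(up+a)
    rv=(r0.inv()*rr).as_rotvec(); sh=r0.inv().apply(q-p0)/10
    print([round(float(v),3) for v in rv]+[round(float(v),2) for v in sh])
E
python3 turn.py 486.5 132.1 -28 5 55
```

```text
t 15.43 p [473.4 117.   56.5] yaw_y -0.750 z [ 0.004  0.002 -1.   ] F [-0.7 -0.7 -1.6] T [ 0.07  0.13 -0.01] g 0.090 j [0.   0.45 1.81 0.   0.87 0.75]
r 20.0 ang -131.0
[0.001, -0.004, 0.098, 0.0, -0.2, 0.15]
[0.001, -0.004, 0.195, 0.02, -0.39, 0.15]
[0.001, -0.004, 0.293, 0.06, -0.58, 0.15]
[0.0, -0.004, 0.391, 0.12, -0.77, 0.15]
[0.0, -0.004, 0.489, 0.2, -0.95, 0.15]
```

```bash
python3 turn.py 487.5 133.3 -30 5 55.5
```

```text
t 15.43 p [473.4 117.   56.5] yaw_y -0.750 z [ 0.004  0.002 -1.   ] F [-0.7 -0.7 -1.6] T [ 0.07  0.13 -0.01] g 0.090 j [0.   0.45 1.81 0.   0.87 0.75]
r 21.6 ang -130.9
[0.001, -0.004, 0.105, 0.0, -0.23, 0.1]
[0.001, -0.004, 0.209, 0.03, -0.45, 0.1]
[0.001, -0.004, 0.314, 0.08, -0.67, 0.1]
[0.0, -0.004, 0.419, 0.15, -0.88, 0.1]
[0.0, -0.004, 0.524, 0.25, -1.09, 0.1]
```

>>> move_arm --pt "0 0 0.105 0 -0.23 0.1 0" --pt "0 0 0.21 0.03 -0.45 0.1 0" --pt "0 0 0.314 0.08 -0.67 0.1 0" --pt "0 0 0.42 0.15 -0.88 0.1 0" --pt "0 0 0.524 0.25 -1.09 0.1 0" --grip_force 30

```text
time_s: 15.85
eef_pos: [467.6, 126.4, 56.3]
ee_rot: [-0.001, 0.989, 0.145, 0.003]
force: [0.8, -0.9, 0.2]
grip_width: 0.084
```

```bash
python3 turn.py 487.5 133.3 -18 3 55.5; python3 -c "
from h import *
c=snap('wrist','w22.png')"
```

```text
t 15.85 p [467.6 126.4  56.3] yaw_y -1.279 z [ 0.005  0.002 -1.   ] F [ 0.8 -0.9  0.2] T [-0.02 -0.    0.06] g 0.084 j [0.02 0.45 1.82 0.   0.87 1.3 ]
r 21.1 ang -160.9
[-0.001, -0.006, 0.105, 0.0, -0.22, 0.08]
[-0.001, -0.006, 0.209, 0.03, -0.44, 0.08]
[-0.001, -0.005, 0.314, 0.08, -0.66, 0.08]
```

View pics/w22.png

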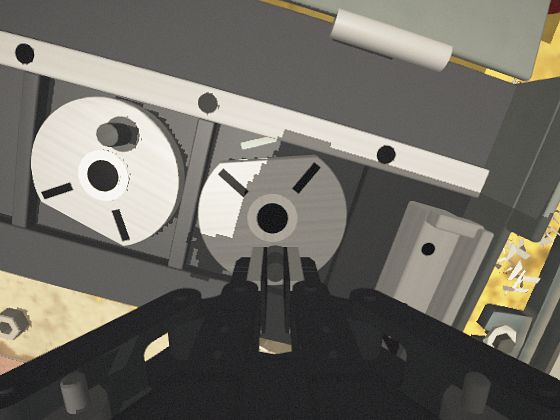

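>>> move_arm --pt "0 0 0.1 0 -0.22 0.08 0" --pt "0 0 0.21 0.03 -0.44 0.08 0" --pt "0 0 0.314 0.08 -0.66 0.08 0" --pt "0 0 0.314 0.08 -0.66 0.08 0" --grip_force 30

```text
time_s: 16.23
eef_pos: [466.9, 133.5, 56.2]
ee_rot: [-0.001, 1.0, -0.015, 0.003]
force: [-0.6, 2.2, 3.1]
grip_width: 0.089
```

```bash
python3 -c "
from h import *
st(); c=snap('wrist','w23.png'); print(w2g(ctrl.sense()['eef_pos'])); row(g2w(-6,-123,55.5),Rdown(-1.5708+.0205))"
```

```text
t 16.23 p [466.9 133.5  56.2] yaw_y -1.600 z [ 0.007  0.002 -1.   ] F [-0.6  2.2  3.1] T [0.33 0.01 0.02] g 0.089 j [0.04 0.45 1.82 0.   0.87 1.63]
[ -13.29775346 -120.76188433   56.24204202]
row [-0.003, -0.007, -0.045, 0.74, 0.19, 0.08] rows>=0.4
```

View pics/w23.png

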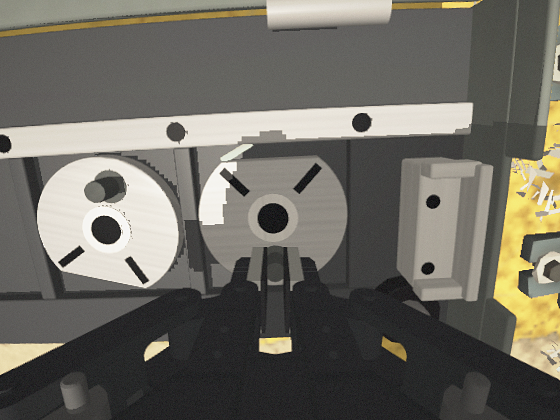

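>>> move_arm --pt "0 0 -0.045 0.25 0.15 0.05 0" --pt "0 0 -0.045 0.5 0.15 0.05 0" --pt "0 0 -0.045 0.75 0.15 0.05 0" --pt "0 0 -0.045 0.9 0.15 0.05 0" --pt "0 0 -0.045 0.9 0.15 0.05 0" --grip_force 25

```text
time_s: 16.7
eef_pos: [473.7, 131.8, 56.1]
ee_rot: [-0.001, 1.0, 0.013, 0.0]
force: [-13.6, -0.2, 13.1]
grip_width: 0.09
```

```bash
python3 -c "
from h import *
st(); c=snap('wrist','w24.png',(150,80,430,290),2.8); print(w2g(ctrl.sense()['eef_pos']))"
```

```text
t 16.70 p [473.7 131.8  56.1] yaw_y -1.545 z [ 0.001  0.003 -1.   ] F [-13.6  -0.2  13.1] T [-0.    2.22 -0.  ] g 0.090 j [0.03 0.46 1.8  0.   0.88 1.57]
[  -6.55039832 -122.55691717   56.08806691]
```

View pics/w24.png

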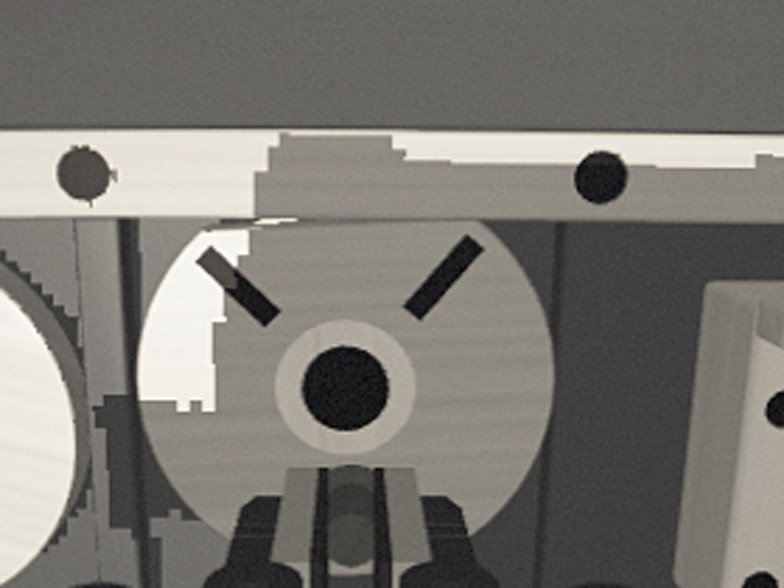

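>>> move_arm --pt "0 0 0.015 0.1 0 0 0" --pt "0 0 0.03 0.2 0 0 0" --pt "0 0 0.03 0.2 0 0 0" --grip_force 20

```text
time_s: 17.0
eef_pos: [473.7, 132.0, 56.2]
ee_rot: [-0.001, 1.0, 0.0, -0.002]
force: [-11.2, -0.8, 9.9]
grip_width: 0.089
```

```bash
python3 -c "
from h import *
st(); c=snap('wrist','w25.png',(150,80,430,290),2.8); print(w2g(ctrl.sense()['eef_pos']))"
```

```text
t 17.00 p [473.7 132.   56.2] yaw_y -1.570 z [-0.004  0.003 -1.   ] F [-11.2  -0.8   9.9] T [0.08 1.95 0.03] g 0.089 j [0.03 0.46 1.79 0.   0.89 1.6 ]
[  -6.5287732 -122.4476729   56.1449843]
```

View pics/w25.png

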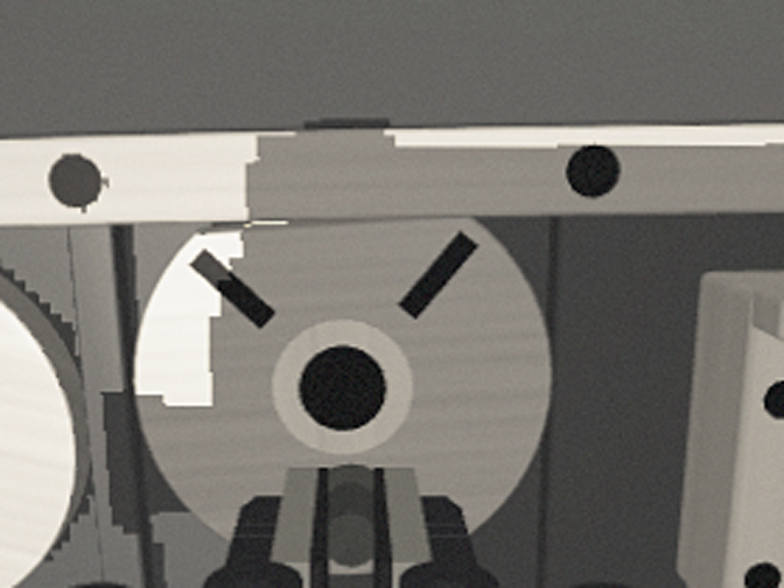

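>>> move_arm --pt "0 0 0 -0.1 0 0 0.2" --pt "0 0 0 -0.1 0 0 0.25" --pt "0 0 0 -0.1 0 -1.2 0.25" --pt "0 0 0 -1 0 -2.4 0.2" --pt "0 0 0 -3.2 0 -2.4 0.05" --grip_force 40

```text
time_s: 17.47
eef_pos: [444.5, 131.6, 82.2]
ee_rot: [-0.001, 1.0, 0.001, 0.001]
force: [0.8, 0.4, 0.6]
grip_width: 0.073
```

```bash
python3 -c "
from h import *
st(); c=snap('wrist','w26.png',(150,80,430,290),2.8); print(w2g(ctrl.sense()['eef_pos'])); row(g2w(-36,-122.5,56),Rdown(-1.5708+.0205))"
```

```text
t 17.47 p [444.5 131.6  82.2] yaw_y -1.568 z [ 0.002  0.003 -1.   ] F [0.8 0.4 0.6] T [-0.04  0.02 -0.  ] g 0.073 j [0.03 0.37 1.86 0.   0.91 1.6 ]
[ -41.22200168 -121.70480332   80.70030427]
row [-0.003, 0.005, -0.017, 0.54, 0.08, 2.47] rows>=0.6
```

View pics/w26.png

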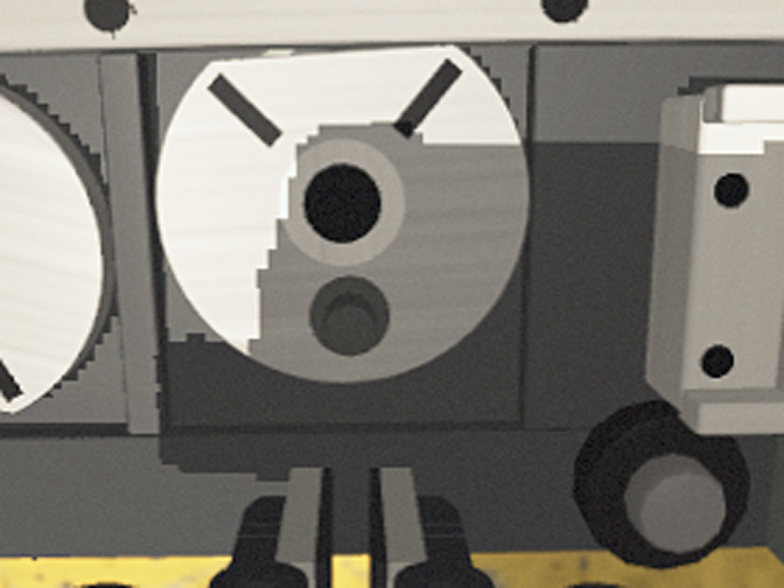

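>>> move_arm --pt "0 0 -0.017 0.5 0.05 1 0" --pt "0 0 -0.017 0.5 0.05 2.4 0" --pt "0 0 -0.017 0.5 0.05 2.6 0" --pt "0 0 -0.017 1.2 0.05 2.6 0" --pt "0 0 -0.017 1.8 0.05 2.6 0" --grip_force 40

```text
time_s: 17.93
eef_pos: [457.9, 131.5, 54.6]
ee_rot: [-0.001, 1.0, 0.011, -0.002]
force: [-9.2, 2.2, 4.2]
grip_width: -0.002
```

```bash
python3 -c "
from h import *
st(); print(w2g(ctrl.sense()['eef_pos']))"
```

```text
t 17.93 p [457.9 131.5  54.6] yaw_y -1.549 z [-0.005  0.003 -1.   ] F [-9.2  2.2  4.2] T [0.48 1.94 0.06] g -0.002 j [0.03 0.44 1.84 0.   0.87 1.58]
[ -22.3199243  -122.52561248   54.61783202]
```

Contact at -9 N. I'll press a bit more, then look.

>>> move_arm --pt "0 0 0 0.2 0 0 0" --pt "0 0 0 0.3 0 0 0" --pt "0 0 0 0.3 0 0 0" --grip_force 40

```text
time_s: 18.18
eef_pos: [458.2, 131.9, 54.3]
ee_rot: [-0.001, 1.0, 0.011, -0.007]
force: [-17.5, 1.2, 10.8]
grip_width: 0.002
```

```bash
python3 -c "
from h import *
st(); print(w2g(ctrl.sense()['eef_pos'])); c=snap('wrist','w27.png',(150,80,430,290),2.8)"
```

```text
t 18.18 p [458.2 131.9  54.3] yaw_y -1.548 z [-0.014  0.003 -1.   ] F [-17.5   1.2  10.8] T [0.09 2.78 0.07] g 0.002 j [0.03 0.44 1.83 0.   0.88 1.58]
[ -21.99293374 -122.164067     54.32913874]
```

View pics/w27.png

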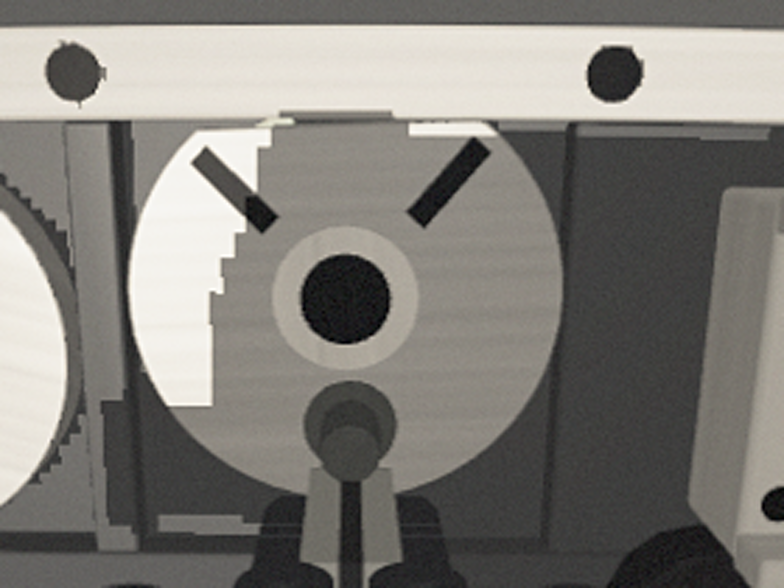

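>>> move_arm --pt "0 0 0 0.05 -0.15 0 0" --pt "0 0 0 0.1 -0.3 0 0" --pt "0 0 0 0.1 -0.4 0 0" --grip_force 40

```text
time_s: 18.48
eef_pos: [458.3, 135.5, 54.3]
ee_rot: [-0.001, 1.0, 0.012, -0.009]
force: [-10.1, -5.7, 2.5]
grip_width: -0.002
```

```bash
python3 -c "
from h import *
st(); print(w2g(ctrl.sense()['eef_pos'])); c=snap('wrist','w28.png',(150,80,430,290),2.8)"
```

```text
t 18.48 p [458.3 135.5  54.3] yaw_y -1.547 z [-0.018  0.001 -1.   ] F [-10.1  -5.7   2.5] T [-0.97  1.55 -0.01] g -0.002 j [0.04 0.45 1.83 0.   0.88 1.59]
[ -21.85705524 -118.56921017   54.28567118]
```

View pics/w28.png

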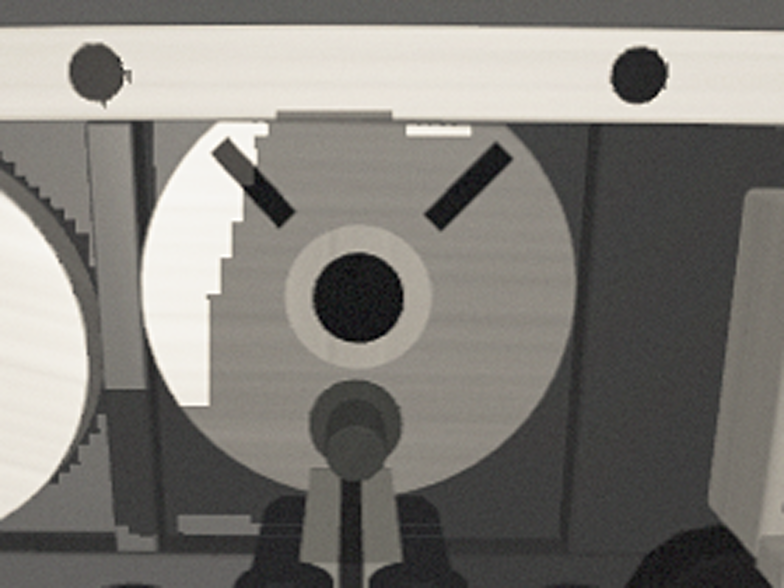

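>>> move_arm --pt "0 0 0 -0.4 0 0 0" --pt "0 0 0 -1.2 0 0 0" --pt "0 0 0 -1.5 0 -1.5 0" --pt "0 0 0 -0.5 -1 -4.5 0.1" --pt "0 0 0 1 -3 -8 0.3" --grip_force 40

```text
time_s: 18.95
eef_pos: [467.5, 164.4, 133.5]
ee_rot: [-0.001, 1.0, 0.011, -0.01]
force: [0.4, -0.4, -0.5]
grip_width: 0.231
```

```bash
python3 -c "
from h import *
st(); print(w2g(ctrl.sense()['eef_pos'])); c=snap('wrist','w29.png')"
```

```text
t 18.95 p [467.5 164.4 133.5] yaw_y -1.549 z [-0.021  0.001 -1.   ] F [ 0.4 -0.4 -0.5] T [-0.   -0.04  0.02] g 0.231 j [0.1  0.36 1.7  0.   1.1  1.65]
[-12.00006921 -89.8965682  133.54321795]
```

View pics/w29.png

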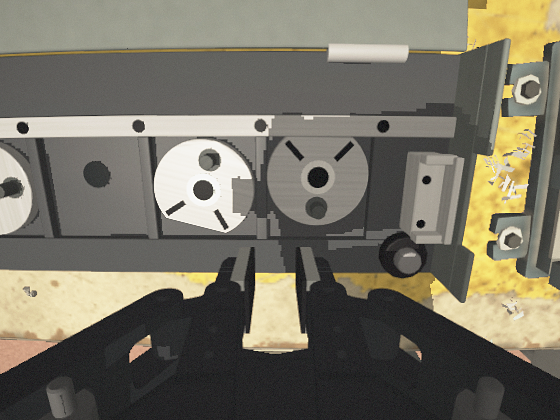

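```bash
python3 -c "
from h import *
row([505.9,210.5,85],Rdown(-1.745))"
```

```text
row [-0.003, 0.006, 0.198, 3.38, -4.15, 5.61] rows>=1.9
```

>>> move_arm --pt "0 0 0.1 1.5 -2 0 0.3" --pt "0 0 0.198 3.4 -4.15 1 0.3" --pt "0 0 0.198 3.4 -4.15 3.5 0.3" --pt "0 0 0.198 3.4 -4.15 5.2 0.3" --pt "0 0 0.198 3.4 -4.15 5.2 0.3" --grip_force 40

```text
time_s: 19.42
eef_pos: [504.6, 210.5, 86.0]
ee_rot: [-0.001, 0.996, -0.087, -0.005]
force: [-0.2, 0.2, -1.1]
grip_width: 0.298
```

```bash
python3 -c "
from h import *
st(); row([505.9,210.5,55.5],Rdown(-1.745)); c=snap('wrist','w30.png'); print(proj(c,[[505.9,210.5,50],[505.9,210.5,64]]))"
```

```text
t 19.42 p [504.6 210.5  86. ] yaw_y -1.744 z [-0.01   0.003 -1.   ] F [-0.2  0.2 -1.1] T [ 0.   -0.01  0.01] g 0.298 j [0.18 0.52 1.6  0.01 1.03 1.92]
row [-0.001, 0.011, 0.001, 0.16, -0.02, 3.05] rows>=0.7
[[273.2059553  234.66202934]
 [273.0527051  243.37073609]]
```

View pics/w30.png

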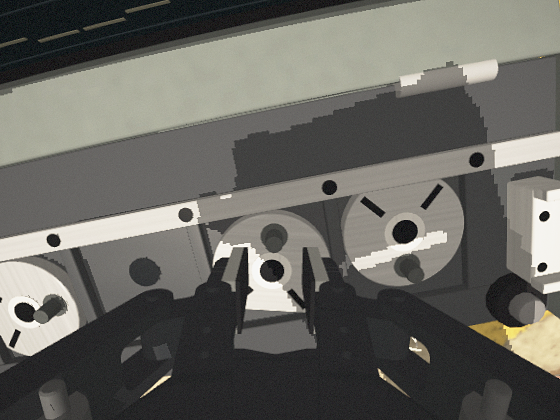

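>>> move_arm --pt "0 0.01 0 0.15 0 1.5 0.3" --pt "0 0.01 0 0.15 0 2.9 0.3" --pt "0 0.01 0 0.15 0 3.05 0.3" --pt "0 0.01 0 0.15 0 3.05 0.1" --pt "0 0.01 0 0.15 0 3.05 0" --grip_force 40

```text
time_s: 19.88
eef_pos: [507.4, 210.4, 59.0]
ee_rot: [-0.001, 0.996, -0.087, 0.002]
force: [0.6, 0.0, -0.5]
grip_width: 0.076
```

```bash
python3 turn.py 484.4 214.2 33 5 55.5
```

```text
t 19.88 p [507.4 210.4  59. ] yaw_y -1.745 z [ 0.004  0.002 -1.   ] F [ 0.6  0.  -0.5] T [-0.06  0.02 -0.03] g 0.076 j [0.18 0.56 1.62 0.   0.96 1.92]
r 23.3 ang -9.5
[-0.003, -0.004, -0.115, -0.02, -0.27, 0.35]
[-0.002, -0.004, -0.23, -0.07, -0.53, 0.35]
[-0.002, -0.004, -0.346, -0.15, -0.79, 0.35]
[-0.002, -0.004, -0.461, -0.25, -1.03, 0.35]
[-0.002, -0.004, -0.576, -0.39, -1.27, 0.35]
```

>>> move_arm --pt "0 0 0 0 0 0.2 0" --pt "0 0 0 0 0 0.3 0" --grip_force 40

```text
time_s: 20.05
eef_pos: [508.4, 210.3, 58.5]
ee_rot: [-0.001, 0.996, -0.087, 0.003]
force: [-5.8, -3.7, 21.1]
grip_width: 0.077
```

```bash
python3 turn.py 485.4 214.1 34 5 55.5
```

```text
t 20.05 p [508.4 210.3  58.5] yaw_y -1.744 z [ 0.007  0.002 -1.   ] F [-5.8 -3.7 21.1] T [-0.58  1.1   0.02] g 0.077 j [0.18 0.56 1.62 0.   0.95 1.92]
r 23.3 ang -9.3
[-0.003, -0.007, -0.119, -0.02, -0.27, 0.3]
[-0.003, -0.007, -0.237, -0.07, -0.55, 0.3]
[-0.002, -0.007, -0.356, -0.16, -0.81, 0.3]
[-0.002, -0.007, -0.475, -0.27, -1.06, 0.3]
[-0.001, -0.007, -0.593, -0.42, -1.3, 0.3]
```

```bash
python3 -c "
from h import *
c=snap('wrist','w31.png',(150,120,430,330),2.8); c=snap('side','s31.png',(235,190,365,370),3.5)"
```

```text
(no output)
```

View pics/w31.png

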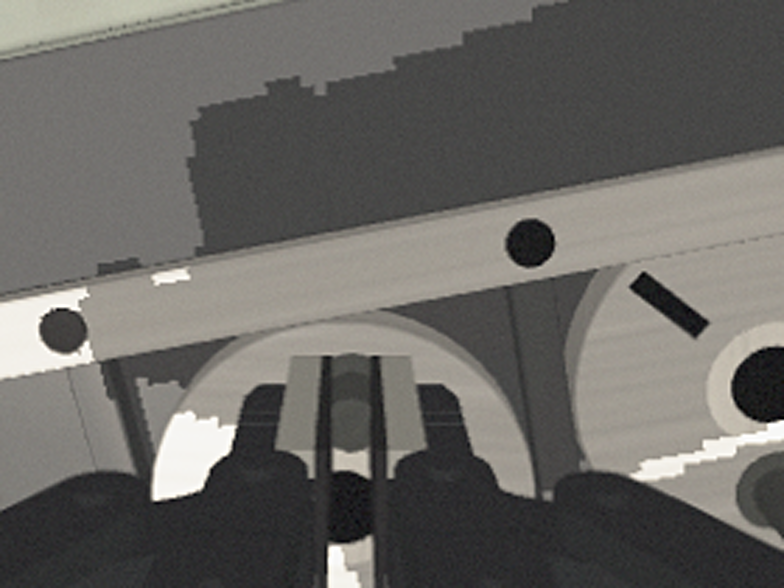

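View pics/s31.png

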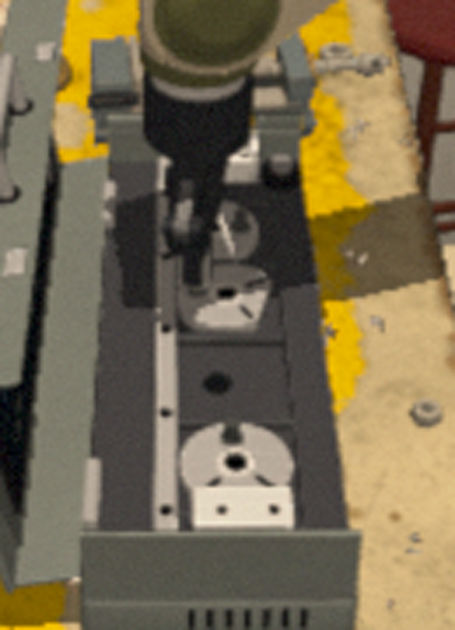

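```bash
python3 -c "
from h import *
c=capture('wrist'); print(onz(c,[(275,272)],64), onz(c,[(350/2.8+150,508/2.8+120)],50)); st()"; python3 turn.py 485.4 214.1 34 5 58.8
```

```text
[[505.85713505 209.91584982  64.        ]] [[482.61190024 214.02708885  50.        ]]
t 20.20 p [508.3 210.3  58.6] yaw_y -1.744 z [ 0.007  0.002 -1.   ] F [-5.5 -2.5 15. ] T [-0.5   0.92 -0.01] g 0.071 j [0.18 0.56 1.62 0.   0.95 1.92]
t 20.20 p [508.3 210.3  58.6] yaw_y -1.744 z [ 0.007  0.002 -1.   ] F [-5.5 -2.5 15. ] T [-0.5   0.92 -0.01] g 0.071 j [0.18 0.56 1.62 0.   0.95 1.92]
r 23.2 ang -9.3
[-0.003, -0.007, -0.119, -0.02, -0.28, -0.02]
[-0.003, -0.007, -0.237, -0.07, -0.55, -0.02]
[-0.002, -0.007, -0.356, -0.15, -0.81, -0.02]
[-0.002, -0.007, -0.475, -0.27, -1.06, -0.02]
[-0.001, -0.007, -0.593, -0.41, -1.3, -0.02]
```

>>> move_arm --pt "0 0 0 0 0 0 0.2" --pt "0 0 0 -0.2 0 0.2 0.25" --pt "0 0 0 -0.2 0 0.35 0.25" --pt "0 0 0 -0.2 0 0.35 0.25" --pt "0 0 0 -0.2 0 0.35 0.1" --grip_force 40

```text
time_s: 20.62
eef_pos: [506.3, 210.7, 54.9]
ee_rot: [-0.001, 0.996, -0.087, 0.003]
force: [-0.1, 0.4, 0.2]
grip_width: 0.12
```

>>> move_arm --pt "0 0 0 0 0 0 0" --pt "0 0 0 0 0 0 0" --grip_force 40

```text
time_s: 20.78
eef_pos: [506.4, 210.7, 55.0]
ee_rot: [-0.001, 0.996, -0.087, 0.003]
force: [-1.2, -0.6, 1.7]
grip_width: 0.085
```

```bash
python3 turn.py 484.4 214.1 34 5 55.5; python3 -c "
from h import *
c=snap('wrist','w32.png',(150,120,430,330),2.8)"
```

```text
t 20.78 p [506.4 210.7  55. ] yaw_y -1.744 z [ 0.007  0.002 -1.   ] F [-1.2 -0.6  1.7] T [-0.12  0.06  0.02] g 0.085 j [0.18 0.56 1.63 0.   0.94 1.92]
r 22.2 ang -8.8
[-0.003, -0.006, -0.119, -0.02, -0.26, -0.05]
[-0.003, -0.007, -0.237, -0.07, -0.52, -0.05]
[-0.002, -0.007, -0.356, -0.15, -0.77, -0.05]
[-0.002, -0.007, -0.475, -0.27, -1.01, -0.05]
[-0.001, -0.007, -0.593, -0.4, -1.23, -0.05]
```

View pics/w32.png

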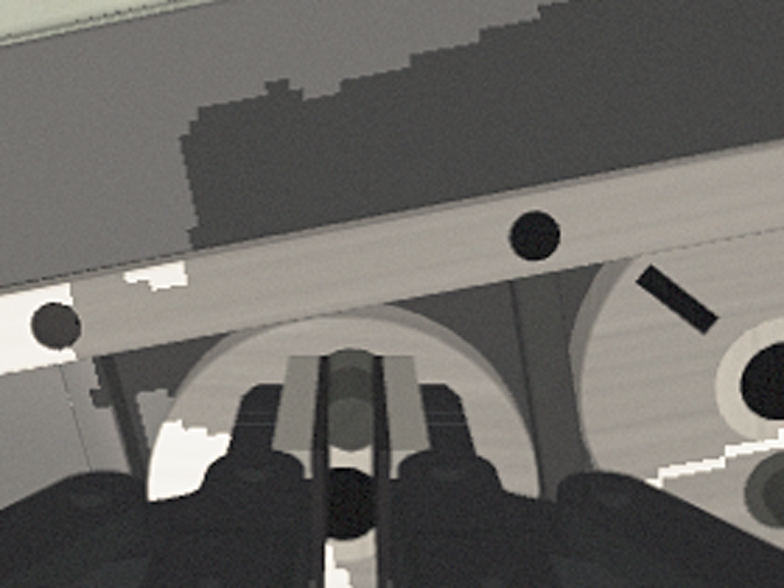

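>>> move_arm --pt "0 0 -0.119 -0.02 -0.26 -0.05 0" --pt "0 0 -0.237 -0.07 -0.52 -0.05 0" --pt "0 0 -0.356 -0.15 -0.77 -0.05 0" --pt "0 0 -0.475 -0.27 -1.01 -0.05 0" --pt "0 0 -0.593 -0.4 -1.23 -0.05 0" --grip_force 40

```text
time_s: 21.25
eef_pos: [504.4, 223.7, 55.3]
ee_rot: [-0.0, 0.977, 0.211, 0.003]
force: [-0.5, 0.0, -1.5]
grip_width: 0.085
```

```bash
python3 turn.py 484.4 214.1 34 5 55.5; python3 -c "
from h import *
c=snap('wrist','w33.png',(150,120,430,330),2.8)"
```

```text
t 21.25 p [504.4 223.7  55.3] yaw_y -1.146 z [ 0.006  0.002 -1.   ] F [-0.5  0.  -1.5] T [ 0.18  0.02 -0.03] g 0.085 j [0.2  0.57 1.62 0.   0.95 1.35]
r 22.2 ang 25.6
[0.001, -0.007, -0.119, -0.02, -0.26, -0.02]
[0.001, -0.007, -0.237, -0.07, -0.52, -0.03]
[0.002, -0.007, -0.356, -0.16, -0.77, -0.03]
[0.002, -0.007, -0.475, -0.27, -1.01, -0.03]
[0.002, -0.006, -0.593, -0.41, -1.23, -0.03]
```

View pics/w33.png

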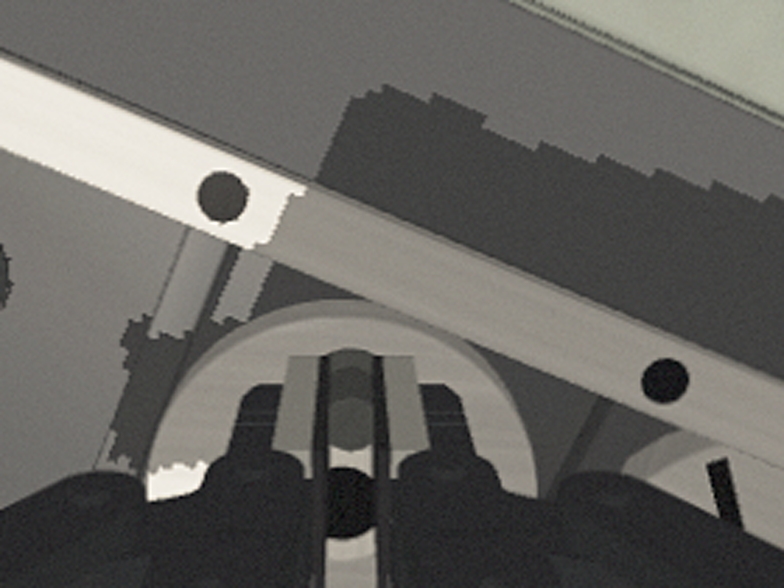

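Turning cleanly: the disc and wrist move together and the forces are low. I'll use the same increments again.

>>> move_arm --pt "0 0 -0.119 -0.02 -0.26 0 0" --pt "0 0 -0.237 -0.07 -0.52 0 0" --pt "0 0 -0.356 -0.16 -0.77 0 0" --pt "0 0 -0.475 -0.27 -1.01 0 0" --pt "0 0 -0.593 -0.41 -1.23 0 0" --grip_force 40

```text
time_s: 21.72
eef_pos: [495.3, 233.6, 55.1]
ee_rot: [0.0, 0.871, 0.492, 0.003]
force: [-0.5, 1.7, -0.7]
grip_width: 0.086
```

```bash
python3 turn.py 484.4 214.1 34 5 55.5
```

```text
t 21.72 p [495.3 233.6  55.1] yaw_y -0.543 z [ 0.006  0.003 -1.   ] F [-0.5  1.7 -0.7] T [ 0.23  0.05 -0.08] g 0.086 j [0.23 0.56 1.63 0.   0.94 0.77]
r 22.4 ang 60.8
[0.004, -0.005, -0.119, -0.02, -0.26, -0.04]
[0.005, -0.005, -0.237, -0.08, -0.52, -0.04]
[0.005, -0.005, -0.356, -0.17, -0.78, -0.04]
[0.005, -0.005, -0.475, -0.28, -1.01, -0.04]
[0.006, -0.004, -0.593, -0.42, -1.24, -0.05]
```

>>> move_arm --pt "0 0 -0.119 -0.02 -0.26 0 0" --pt "0 0 -0.237 -0.08 -0.52 0 0" --pt "0 0 -0.356 -0.17 -0.78 0 0" --pt "0 0 -0.475 -0.28 -1.01 0 0" --pt "0 0 -0.593 -0.42 -1.24 0 0" --grip_force 40

```text
time_s: 22.13
eef_pos: [484.3, 237.4, 55.9]
ee_rot: [0.002, 0.688, 0.725, 0.006]
force: [-0.2, 1.0, 0.0]
grip_width: 0.082
```

```bash
python3 turn.py 484.4 214.1 34 5 55.5
```

```text
t 22.13 p [484.3 237.4  55.9] yaw_y 0.053 z [ 0.012  0.005 -1.   ] F [-0.2  1.   0. ] T [ 0.12  0.19 -0.01] g 0.082 j [0.24 0.54 1.66 0.   0.93 0.18]
r 23.3 ang 90.3
[0.012, -0.004, -0.119, -0.0, -0.28, 0.04]
[0.012, -0.003, -0.237, -0.04, -0.55, 0.03]
[0.012, -0.002, -0.356, -0.11, -0.82, 0.03]
[0.013, -0.002, -0.475, -0.21, -1.08, 0.03]
[0.013, -0.001, -0.593, -0.34, -1.32, 0.02]
```

```bash
python3 turn.py 484.6 215.2 34 5 55.5; python3 -c "
from h import *
c=snap('wrist','w34.png',(150,120,430,330),2.8)"
```

```text
t 22.13 p [484.3 237.4  55.9] yaw_y 0.053 z [ 0.012  0.005 -1.   ] F [-0.2  1.   0. ] T [ 0.12  0.19 -0.01] g 0.082 j [0.24 0.54 1.66 0.   0.93 0.18]
r 22.2 ang 90.8
[0.012, -0.004, -0.119, -0.01, -0.26, 0.04]
[0.012, -0.003, -0.237, -0.04, -0.52, 0.03]
[0.012, -0.002, -0.356, -0.11, -0.78, 0.03]
[0.013, -0.002, -0.475, -0.21, -1.02, 0.03]
[0.013, -0.001, -0.593, -0.33, -1.26, 0.02]
```

View pics/w34.png

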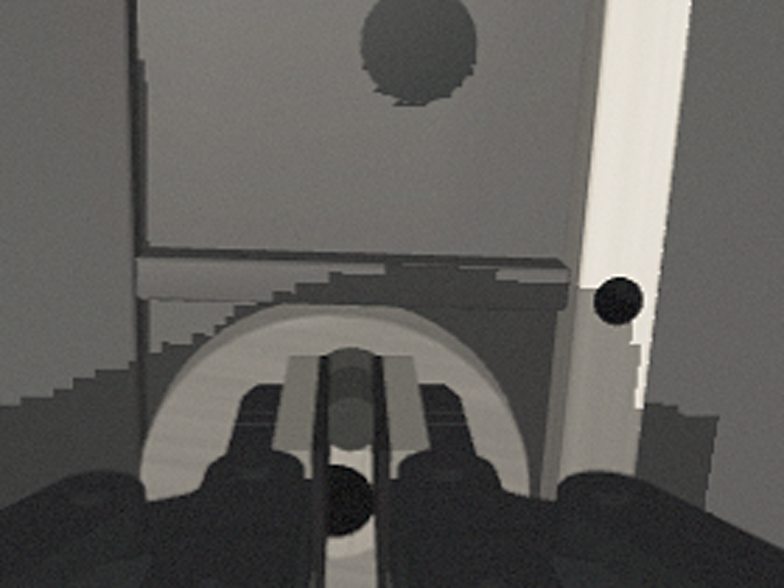

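>>> move_arm --pt "0.01 0 -0.119 -0.02 -0.24 0.02 0" --pt "0.01 0 -0.237 -0.06 -0.5 0.02 0" --pt "0.01 0 -0.356 -0.12 -0.76 0.02 0" --pt "0.01 0 -0.475 -0.22 -1.0 0.02 0" --pt "0.01 0 -0.593 -0.34 -1.24 0.02 0" --grip_force 40

```text
time_s: 22.6
eef_pos: [471.2, 233.0, 55.2]
ee_rot: [0.0, 0.443, 0.897, 0.001]
force: [2.6, 3.2, -0.7]
grip_width: 0.082
```

```bash
python3 turn.py 484.4 214.4 34 5 55.5
```

```text
t 22.60 p [471.2 233.   55.2] yaw_y 0.654 z [ 0.001  0.001 -1.   ] F [ 2.6  3.2 -0.7] T [ 0.44 -0.4  -0.  ] g 0.082 j [ 0.24  0.52  1.7   0.    0.92 -0.42]
r 22.8 ang 125.2
[0.001, -0.0, -0.119, -0.01, -0.27, -0.03]
[0.001, -0.0, -0.237, -0.04, -0.54, -0.03]
[0.001, -0.0, -0.356, -0.11, -0.8, -0.03]
[0.001, -0.0, -0.475, -0.21, -1.05, -0.03]
[0.001, -0.0, -0.593, -0.34, -1.29, -0.03]
```

>>> move_arm --pt "0 0 -0.119 -0.02 -0.26 0.0 0" --pt "0 0 -0.237 -0.06 -0.53 0.0 0" --pt "0 0 -0.356 -0.13 -0.79 0.0 0" --pt "0 0 -0.475 -0.23 -1.03 0.0 0" --pt "0 0 -0.593 -0.36 -1.27 0.0 0" --grip_force 40

```text
time_s: 23.02
eef_pos: [464.3, 224.3, 55.9]
ee_rot: [0.002, 0.162, 0.987, 0.003]
force: [5.9, 20.1, 6.1]
grip_width: 0.081
```

```bash
python3 turn.py 484.4 214.2 20 4 55.5; python3 -c "
from h import *
c=snap('wrist','w35.png',(150,80,430,290),2.8)"
```

```text
t 23.02 p [464.3 224.3  55.9] yaw_y 1.246 z [ 0.004  0.006 -1.   ] F [ 5.9 20.1  6.1] T [ 3.64 -1.12  0.06] g 0.081 j [ 0.22  0.5   1.73  0.01  0.9  -1.03]
r 22.5 ang 153.3
[0.007, 0.002, -0.087, 0.02, -0.2, 0.04]
[0.006, 0.003, -0.175, 0.02, -0.39, 0.04]
[0.006, 0.003, -0.262, 0.01, -0.59, 0.04]
[0.006, 0.003, -0.349, -0.03, -0.78, 0.04]
```

View pics/w35.png

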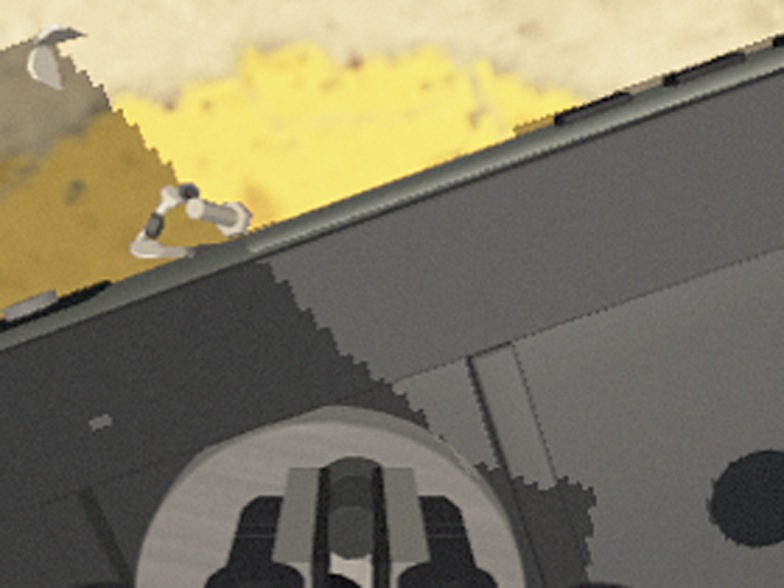

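>>> move_arm --pt "0 0 0 0 0 0 0.2" --pt "0 0 0 0 0 0 0.3" --pt "0 0 0 0 0 -1.5 0.3" --pt "0 0 0 2 0 -4.5 0.3" --pt "0 0 0 4 0 -6 0.3" --grip_force 40

```text
time_s: 23.48
eef_pos: [426.7, 236.0, 117.8]
ee_rot: [0.003, 0.16, 0.987, 0.003]
force: [0.1, 0.6, 0.2]
grip_width: 0.299
```

```bash
python3 -c "
from h import *
st(); c=snap('wrist','w36.png')"
```

```text
t 23.48 p [426.7 236.  117.8] yaw_y 1.249 z [ 0.007  0.006 -1.   ] F [0.1 0.6 0.2] T [ 0.03  0.   -0.01] g 0.299 j [ 0.26  0.35  1.76  0.    1.02 -0.99]
```

View pics/w36.png

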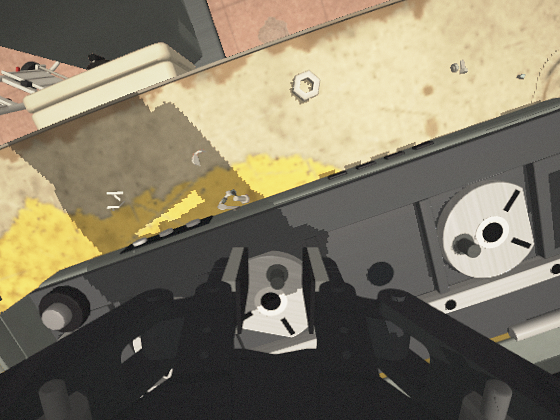

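```bash
python3 -c "
from h import *
row([464,253,80],Rdown(1.591))
c=capture('wrist'); print(onz(c,[(271,301)],50),onz(c,[(277,277)],50),onz(c,[(278,283)],64))"
```

```text
row [0.008, 0.007, -0.34, -3.27, 2.69, 3.99] rows>=2.7
[[481.25477301 215.29354963  50.        ]] [[463.99668266 225.64724685  50.        ]] [[461.68376712 226.90440007  64.        ]]
```

>>> move_arm --pt "0 0 -0.12 -1 1.5 0 0.1" --pt "0 0 -0.24 -2.2 2.7 1 0" --pt "0 0 -0.34 -3.2 2.7 4 0" --pt "0 0 -0.34 -3.2 2.7 5 0" --pt "0 0 -0.34 -3.2 2.7 6.2 0" --grip_force 40

```text
time_s: 24.0
eef_pos: [464.3, 252.2, 54.4]
ee_rot: [0.002, -0.008, 1.0, 0.003]
force: [-1.6, 0.3, -0.6]
grip_width: 0.001
```

```bash
python3 -c "
from h import *
st(); c=snap('wrist','w37.png');row([464,232.5,55],Rdown(1.591))"
```

```text
t 24.00 p [464.3 252.2  54.4] yaw_y 1.587 z [ 0.005  0.005 -1.   ] F [-1.6  0.3 -0.6] T [-0.    0.02 -0.05] g 0.001 j [ 0.27  0.53  1.69  0.    0.92 -1.32]
row [0.004, 0.002, -0.004, -0.06, -1.95, -0.24] rows>=0.5
```

View pics/w37.png

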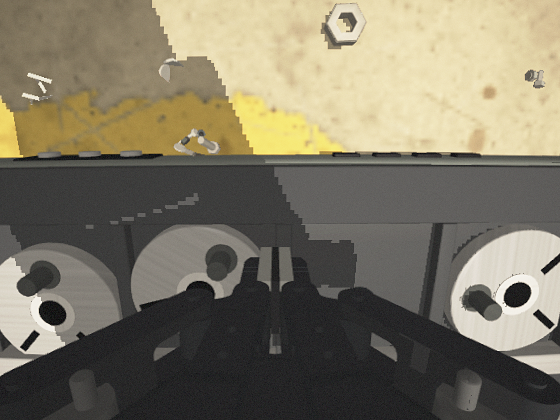

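>>> move_arm --pt "0 0 0 0 -0.6 0 0" --pt "0 0 0 0 -1.0 0 0" --pt "0 0 0 0 -1.4 0 0" --pt "0 0 0 0 -1.8 0 0" --pt "0 0 0 0 -2.0 0 0" --grip_force 40

```text
time_s: 24.47
eef_pos: [462.3, 238.2, 55.1]
ee_rot: [0.001, -0.005, 1.0, 0.009]
force: [-15.0, 55.2, 15.9]
grip_width: 0.002
```

```bash
python3 -c "
from h import *
st(); c=snap('wrist','w38.png')"
```

```text
t 24.47 p [462.3 238.2  55.1] yaw_y 1.582 z [ 0.003  0.018 -1.   ] F [-15.   55.2  15.9] T [9.09 2.36 0.02] g 0.002 j [ 0.24  0.51  1.72  0.02  0.9  -1.35]
```

View pics/w38.png

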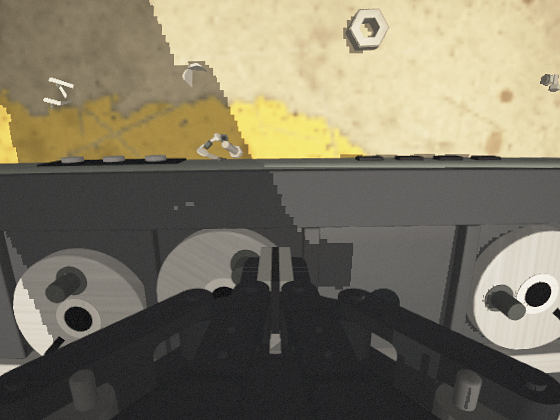

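>>> move_arm --pt "0 0 0 0 0.8 0 0" --pt "0 0 0 0 1.2 0 0" --pt "0 0 0 0 1.2 -2 0.1" --pt "0 0 0 2 0 -6 0.3" --pt "0 0 0 4 -1.5 -10 0.3" --grip_force 40

```text
time_s: 24.93
eef_pos: [425.6, 223.6, 146.9]
ee_rot: [0.001, -0.005, 1.0, 0.009]
force: [0.3, 0.0, 0.8]
grip_width: 0.295
```

```bash
python3 -c "
from h import *
import pickle
st(); c=snap('wrist','w39.png'); pickle.dump(c,open('w39.pkl','wb'))"
```

```text
t 24.93 p [425.6 223.6 146.9] yaw_y 1.581 z [ 0.001  0.017 -1.   ] F [0.3 0.  0.8] T [-0.01 -0.02 -0.01] g 0.295 j [ 0.23  0.3   1.75  0.02  1.08 -1.36]
```

View pics/w39.png

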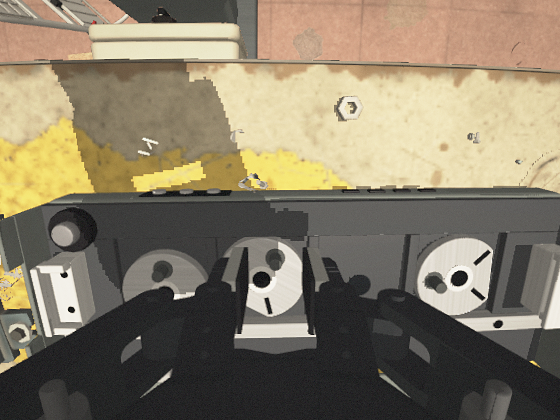

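```bash
python3 -c "
from h import *
row([483,232,225],Rdown(.02))"
```

```text
row [0.023, -0.006, 1.561, -5.82, 1.0, -7.03] rows>=12.5
```

>>> move_arm --pt "0 0 0.12 -1 0.2 -2 0.4" --pt "0 0 0.24 -2 0.4 -4 0.5" --pt "0 0 0.36 -3 0.6 -6 0.6" --pt "0 0 0.48 -4 0.8 -7 0.6" --pt "0 0 0.6 -5.8 1 -7 0.6"

```text
time_s: 25.4
eef_pos: [483.5, 231.5, 228.0]
ee_rot: [0.004, 0.294, 0.956, 0.011]
force: [-0.4, -0.7, 0.6]
grip_width: 0.606
```

```bash
python3 -c "
from h import *
st();row([483,232,225],Rdown(.02))"
```

```text
t 25.40 p [483.5 231.5 228. ] yaw_y 0.973 z [ 0.015  0.019 -1.   ] F [-0.4 -0.7  0.6] T [ 0.06 -0.02  0.02] g 0.606 j [ 0.22  0.33  1.49  0.02  1.31 -0.76]
row [0.023, -0.01, 0.953, 0.07, 0.0, 0.3] rows>=7.6
```

>>> move_arm --pt "0 0 0.12 0 0 0 0.6" --pt "0 0 0.24 0 0 0 0.6" --pt "0 0 0.36 0 0 0 0.6" --pt "0 0 0.48 0 0 0 0.6" --pt "0.01 0 0.6 0 0 0 0.6"

```text
time_s: 25.82
eef_pos: [483.4, 230.6, 228.5]
ee_rot: [-0.0, 0.567, 0.824, 0.007]
force: [0.8, 0.4, 0.1]
grip_width: 0.598
```

>>> move_arm --pt "0.01 0 0.12 0 0 0 0.6" --pt "0.01 0 0.24 0 0 0 0.6" --pt "0.015 0 0.36 0 0 0 0.6" --pt "0.015 0 0.36 0 0 0 0.6"

```text
time_s: 26.15
eef_pos: [483.5, 229.8, 228.9]
ee_rot: [-0.005, 0.708, 0.707, 0.001]
force: [0.2, 1.5, -0.2]
grip_width: 0.604
```

```bash
cat > obs.py <<'E'
from h import *
import pickle,sys
n=sys.argv[1]
st(); c=capture('wrist'); pickle.dump(c,open(f'{n}.pkl','wb'))
f=c['frame'][:,:,::-1]; cv2.imwrite(f'pics/{n}f.png',f)
a=cv2.resize(f[140:350,215:345],None,fx=2.8,fy=2.8,interpolation=cv2.INTER_CUBIC)
b=cv2.resize(f[0:140,215:345],None,fx=2.8,fy=2.8,interpolation=cv2.INTER_CUBIC)
z=np.zeros((a.shape[0],a.shape[1]+b.shape[1],3),np.uint8); z[:a.shape[0],:a.shape[1]]=np.clip(a.astype(float)*1.4,0,255); z[:b.shape[0],a.shape[1]:]=b
cv2.imwrite(f'pics/{n}.png',z); print(z.shape,a.shape)
E
python3 obs.py o1
```

```text
t 26.15 p [483.5 229.8 228.9] yaw_y -0.001 z [-0.006  0.009 -1.   ] F [ 0.2  1.5 -0.2] T [-0.03 -0.03  0.05] g 0.604 j [0.22 0.34 1.47 0.01 1.34 0.22]
(588, 728, 3) (588, 364, 3)
```

View pics/o1.png

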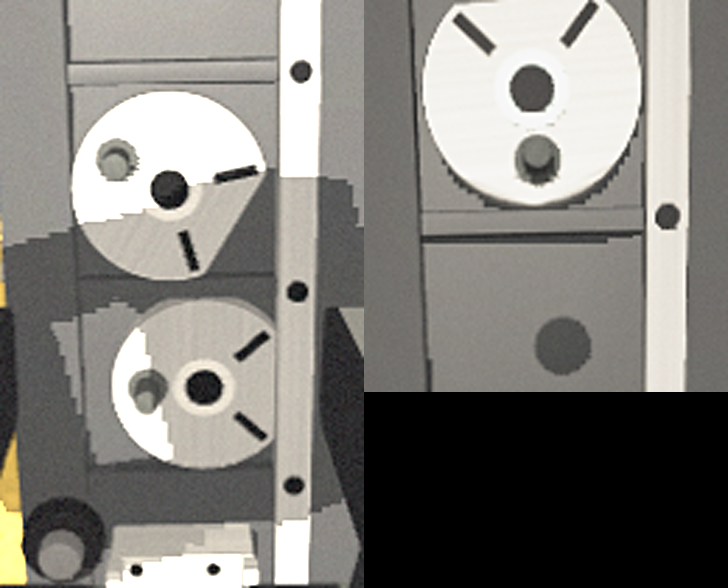

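```bash
python3 - <<'E'
from h import *
import pickle
c=pickle.load(open('o1.pkl','rb'))
A=lambda u,v:(u/2.8+215,v/2.8+140)
B=lambda u,v:((u-364)/2.8+215,v/2.8)
for n,uv,z in [("d4c",A(204,387),50),("d4base",A(149,386),50),("d4top",A(146,403),64),("d3c",A(169,189),50),("d3top",A(115,166),64),("d3base",A(118,158),50),("d1c",B(531,88),50),("d1top",B(538,153),64),("d1base",B(537,160),50)]:
    w=onz(c,[uv],z)[0]; print(n,w.round(1),w2g(w).round(1))
row([463.5,224.5,120],Rdown(1.03))
row([463.5,224.5,120],Rdown(1.03-np.pi))
E
```

```text
d4c [495.6 133.4  50. ] [  15.4 -121.4   50. ]
d4base [474.1 133.8  50. ] [  -6.1 -120.6   50. ]
d4top [473.3 133.7  64. ] [  -6.8 -120.7   64. ]
d3c [482.  213.1  50. ] [  3.4 -41.5  50. ]
d3top [463.1 224.8  64. ] [-15.2 -29.4  64. ]
d3base [463.4 224.7  50. ] [-14.9 -29.5  50. ]
d1c [481.4 379.2  50. ] [  6.3 124.6  50. ]
d1top [483.7 356.3  64. ] [  8.1 101.7  64. ]
d1base [483.4 357.   50. ] [  7.8 102.4  50. ]
row [-0.001, -0.012, -1.024, -0.63, -1.93, 10.88] rows>=8.2
row [-0.013, 0.001, 2.117, -0.63, -1.93, 10.88] rows>=16.9
```

>>> move_arm --pt "0 0 0.12 0 0 1 0.5" --pt "0 0 0.24 0 0 2 0.4" --pt "0 0 0.36 0 0 3 0.3" --pt "0 0 0.48 0 0 4 0.3" --pt "0 0 0.6 0 0 5 0.3"

```text
time_s: 26.62
eef_pos: [483.2, 229.9, 178.6]
ee_rot: [-0.005, 0.884, 0.468, -0.001]
force: [0.7, -0.6, 0.1]
grip_width: 0.298
```

>>> move_arm --pt "0 0 0.12 0 0 1 0.3" --pt "0 0 0.24 0 0 2 0.3" --pt "0 0 0.36 0 0 3 0.3" --pt "0 0 0.48 0 0 4 0.3" --pt "0 0 0.6 0 0 5 0.3"

```text
time_s: 27.03
eef_pos: [482.9, 230.0, 128.4]
ee_rot: [-0.005, 0.983, 0.185, -0.002]
force: [0.1, 0.5, 0.0]
grip_width: 0.301
```

```bash
python3 -c "
from h import *
st();row([463.4,224.7,100],Rdown(1.03-np.pi))"
```

```text
t 27.03 p [482.9 230.  128.4] yaw_y -1.199 z [-0.006  0.009 -1.   ] F [0.1 0.5 0. ] T [ 0.   -0.01  0.04] g 0.301 j [0.22 0.44 1.6  0.01 1.1  1.42]
row [-0.008, 0.006, 0.912, -2.0, -0.18, 2.84] rows>=7.3
```

>>> move_arm --pt "0 0 0.12 -0.5 0 0 0.3" --pt "0 0 0.24 -1 0 0 0.3" --pt "0 0 0.36 -1.5 0 0 0.3" --pt "0 0 0.48 -2 -0.18 0.5 0.3" --pt "0 0 0.6 -2 -0.18 1 0.3"

```text
time_s: 27.45
eef_pos: [463.0, 224.1, 118.7]
ee_rot: [-0.004, 0.993, -0.115, -0.003]
force: [-0.3, -0.2, -0.8]
grip_width: 0.298
```

```bash
python3 -c "
from h import *
st();row([463.4,224.7,85],Rdown(1.03-np.pi))"
```

```text
t 27.45 p [463.  224.1 118.7] yaw_y -1.802 z [-0.005  0.008 -1.   ] F [-0.3 -0.2 -0.8] T [ 0.04 -0.01  0.01] g 0.298 j [0.22 0.41 1.68 0.01 1.06 2.01]
row [-0.006, 0.008, 0.31, 0.05, -0.05, 3.37] rows>=2.5
```

>>> move_arm --pt "0 0 0.1 0 0 1 0.3" --pt "0 0.005 0.2 0 0 2 0.3" --pt "0 0.008 0.31 0.05 -0.05 3 0.3" --pt "0 0.008 0.31 0.05 -0.05 3.4 0.3" --pt "0 0.008 0.31 0.05 -0.05 3.4 0.3"

```text
time_s: 27.87
eef_pos: [463.1, 224.4, 84.2]
ee_rot: [-0.002, 0.964, -0.265, -0.0]
force: [-0.1, 0.1, 0.9]
grip_width: 0.298
```

```bash
python3 -c "
from h import *
st();row([463.4,224.7,55.3],Rdown(1.03-np.pi)); c=snap('wrist','w40.png');print(proj(c,[[463.4,224.7,50],[463.4,224.7,64]]))"
```

```text
t 27.87 p [463.1 224.4  84.2] yaw_y -2.107 z [ 0.001  0.005 -1.   ] F [-0.1  0.1  0.9] T [-0.04 -0.    0.  ] g 0.298 j [0.22 0.46 1.71 0.01 0.97 2.32]
row [-0.005, 0.002, 0.005, 0.02, -0.03, 2.89] rows>=0.7
[[272.70074229 238.58814439]
 [272.41143302 247.44175005]]
```

View pics/w40.png

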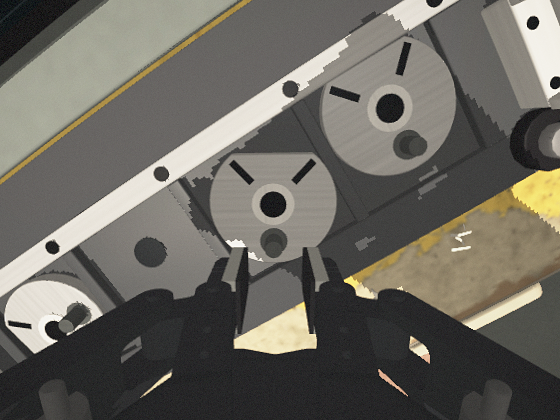

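>>> move_arm --pt "0 0 0 0 0 1.5 0.25" --pt "0 0 0 0 0 2.8 0.25" --pt "0 0 0 0 0 2.9 0.25" --pt "0 0 0 0 0 2.9 0.2" --pt "0 0 0 0 0 2.9 0" --grip_force 60

```text
time_s: 28.33
eef_pos: [464.0, 224.9, 56.8]
ee_rot: [-0.003, 0.964, -0.264, 0.001]
force: [0.2, 3.5, 0.7]
grip_width: 0.077
```

>>> move_arm --pt "0 0 0 0 0 0 0" --pt "0 0 0 0 0 0 0" --grip_force 60

```text
time_s: 28.5
eef_pos: [464.4, 225.0, 57.6]
ee_rot: [-0.004, 0.965, -0.264, 0.001]
force: [0.6, 0.7, -1.2]
grip_width: 0.066
```

```bash
python3 turn.py 482.5 213.3 25 5 55.3
```

```text
t 28.50 p [464.4 225.   57.6] yaw_y -2.105 z [ 0.005  0.006 -1.   ] F [ 0.6  0.7 -1.2] T [ 0.07 -0.04  0.01] g 0.066 j [0.22 0.5  1.73 0.01 0.91 2.32]
r 21.6 ang 147.1
[-0.008, -0.001, -0.087, 0.0, 0.19, 0.23]
[-0.008, -0.002, -0.175, 0.02, 0.38, 0.23]
[-0.007, -0.002, -0.262, 0.05, 0.56, 0.23]
[-0.007, -0.002, -0.349, 0.1, 0.74, 0.23]
[-0.007, -0.003, -0.436, 0.17, 0.92, 0.22]
```

>>> move_arm --pt "0 0 -0.087 0 0.19 0 0" --pt "0 0 -0.175 0.02 0.38 0 0" --pt "0 0 -0.262 0.05 0.57 0 0" --pt "0 0 -0.349 0.1 0.75 0 0" --pt "0 0 -0.436 0.17 0.93 0 0" --grip_force 60

```text
time_s: 28.92
eef_pos: [461.6, 216.3, 58.1]
ee_rot: [-0.004, 0.999, -0.047, 0.003]
force: [1.8, 4.2, -2.3]
grip_width: 0.064
```

```bash
python3 turn.py 482.7 213.3 10 2 56.5;  python3 -c "
from h import *
c=snap('wrist','w41.png',(150,80,430,290),2.8)"
```

```text
t 28.92 p [461.6 216.3  58.1] yaw_y -1.664 z [ 0.006  0.007 -1.   ] F [ 1.8  4.2 -2.3] T [ 0.89 -0.2  -0.06] g 0.064 j [0.21 0.49 1.75 0.01 0.9  1.87]
r 21.3 ang 171.8
[-0.007, -0.006, -0.087, -0.0, 0.19, 0.16]
[-0.007, -0.006, -0.175, 0.01, 0.37, 0.15]
```

View pics/w41.png

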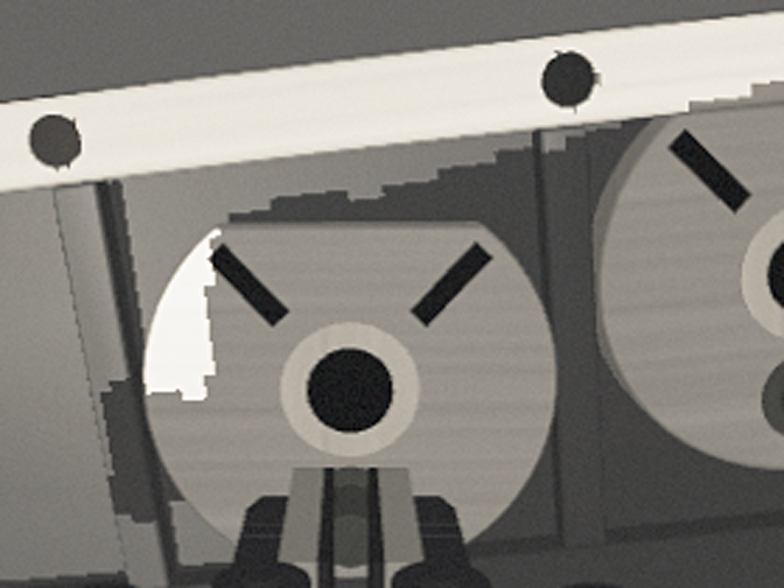

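>>> move_arm --pt "0 0 -0.06 0 0.13 0 0" --pt "0 0 -0.12 0 0.26 0 0" --pt "0 0 -0.12 0.3 0.28 0 0" --pt "0 0 -0.12 0.6 0.3 0 0" --pt "0 0 -0.12 0.9 0.32 0 0" --grip_force 60

```text
time_s: 29.38
eef_pos: [468.0, 213.8, 57.9]
ee_rot: [-0.005, 1.0, 0.014, 0.0]
force: [-16.1, 15.1, 5.5]
grip_width: 0.062
```

```bash
python3 -c "
from h import *
st(); print(w2g(ctrl.sense()['eef_pos']));c=snap('wrist','w42.png',(150,80,430,290),2.8)"
```

```text
t 29.38 p [468.  213.8  57.9] yaw_y -1.543 z [ 0.    0.01 -1.  ] F [-16.1  15.1   5.5] T [ 2.54  2.52 -0.04] g 0.062 j [0.2  0.5  1.73 0.01 0.91 1.73]
[-10.50630685 -40.52344349  57.94505478]
```

View pics/w42.png

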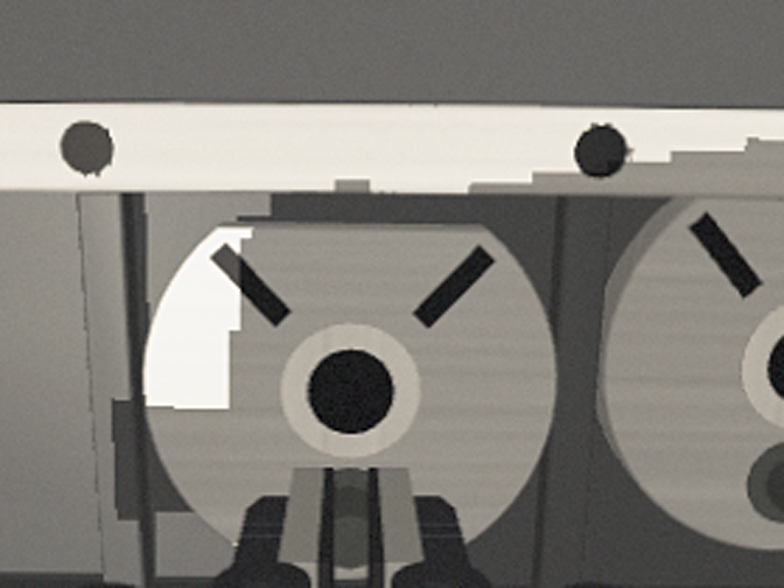

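>>> move_arm --pt "0 0 0 0 -0.15 0 0" --pt "0 0 0 0.2 -0.18 0 0" --pt "0 0 0 0.4 -0.18 0 0" --pt "0 0 0 0.6 -0.18 0 0" --pt "0 0 0 0.7 -0.18 0 0" --grip_force 60

```text
time_s: 29.85
eef_pos: [473.7, 215.5, 57.5]
ee_rot: [-0.004, 1.0, 0.013, -0.002]
force: [-12.1, 0.5, 3.5]
grip_width: 0.063
```

```bash
python3 -c "
from h import *
st(); print(w2g(ctrl.sense()['eef_pos']));c=snap('wrist','w43.png',(150,80,430,290),2.8)"
```

```text
t 29.85 p [473.7 215.5  57.5] yaw_y -1.544 z [-0.005  0.009 -1.   ] F [-12.1   0.5   3.5] T [0.02 2.07 0.  ] g 0.063 j [0.2  0.51 1.71 0.01 0.92 1.73]
[ -4.7570978  -38.8613477   57.52239778]
```

View pics/w43.png

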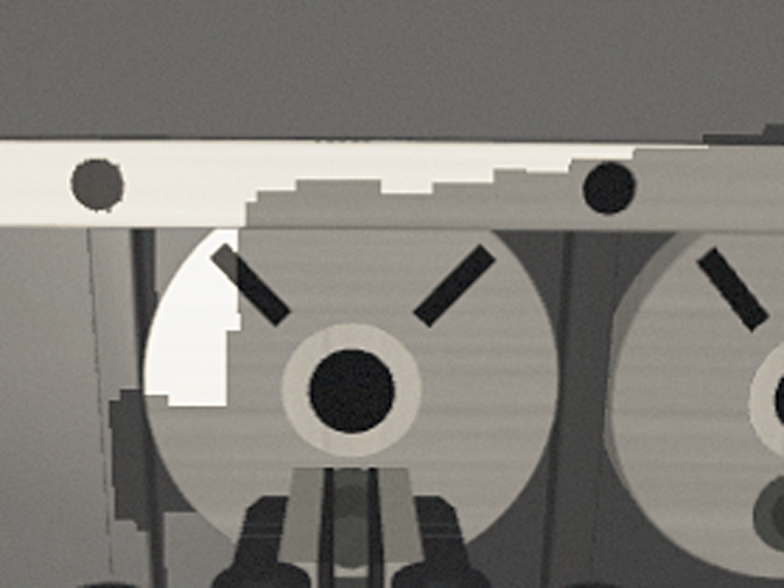

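>>> move_arm --pt "0 0 0 0.12 0 0 0" --pt "0 0 0 0.12 0 0 0" --pt "0 0 0 0.02 0 0 0.12" --pt "0 0 0 0 0 0 0.25" --pt "0 0 0 0 0 0 0.25" --grip_force 60

```text
time_s: 30.32
eef_pos: [474.3, 215.4, 57.8]
ee_rot: [-0.004, 1.0, 0.013, -0.002]
force: [-0.2, 0.3, -0.4]
grip_width: 0.252
```

>>> move_arm --pt "0 0 0 0 0 -1 0.25" --pt "0 0 0 -1 0 -3 0.25" --pt "0 0 0 -2.5 0 -3 0.25" --grip_force 60

```text
time_s: 30.57
eef_pos: [451.9, 214.7, 91.3]
ee_rot: [-0.005, 1.0, 0.013, 0.002]
force: [0.3, 0.4, 0.8]
grip_width: 0.25
```

```bash
python3 -c "
from h import *
st(); print(w2g(ctrl.sense()['eef_pos']));c=snap('wrist','w44.png',(150,80,430,290),2.8)"
```

```text
t 30.57 p [451.9 214.7  91.3] yaw_y -1.545 z [ 0.003  0.01  -1.   ] F [0.3 0.4 0.8] T [-0.06 -0.03  0.06] g 0.250 j [0.2  0.42 1.75 0.01 0.97 1.74]
[-26.64109787 -39.29584711  91.33782462]
```

View pics/w44.png

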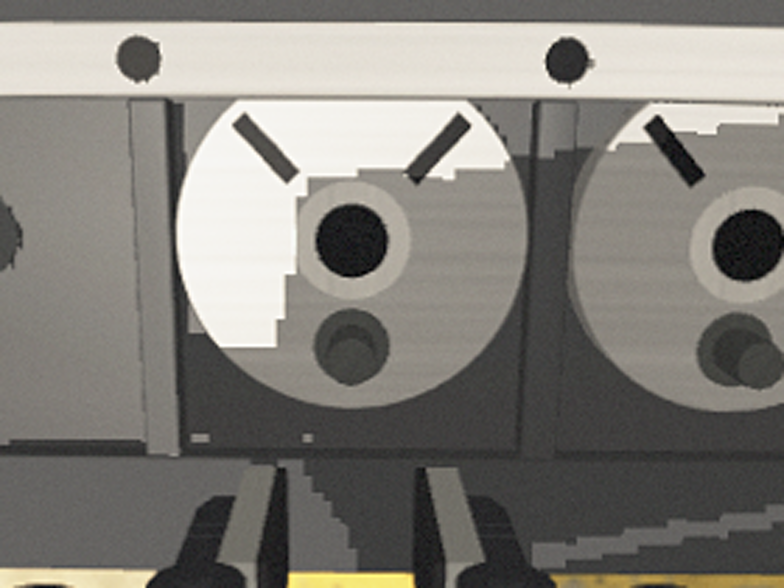

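```bash
python3 -c "
from h import *
row([483.4,356.8,130],Rdown(.093))"
```

```text
row [-0.008, -0.007, -1.638, 3.89, -14.15, -3.89] rows>=13.1
```

>>> move_arm --pt "0 0 -0.12 0 -1 -1.5 0.3" --pt "0 0 -0.24 0 -3 -3 0.3" --pt "0 0 -0.36 1 -5 -4 0.3" --pt "0 0 -0.48 2 -7 -4 0.3" --pt "0 0 -0.6 3 -9 -4 0.3"

```text
time_s: 31.03
eef_pos: [476.9, 306.1, 132.0]
ee_rot: [-0.005, 0.95, 0.311, 0.002]
force: [-0.0, 0.0, -0.8]
grip_width: 0.303
```

```bash
python3 -c "
from h import *
st();row([483.4,356.8,130],Rdown(.093))"
```

```text
t 31.03 p [476.9 306.1 132. ] yaw_y -0.939 z [ 0.001  0.01  -1.   ] F [-0.   0.  -0.8] T [-0.03  0.08  0.01] g 0.303 j [0.36 0.49 1.51 0.01 1.14 1.29]
row [-0.003, -0.01, -1.032, 3.52, -3.7, 0.25] rows>=8.3
```

>>> move_arm --pt "0 0 -0.12 0.7 -0.7 0 0.3" --pt "0 0 -0.24 1.4 -1.4 0 0.3" --pt "0 0 -0.36 2.1 -2.1 0 0.3" --pt "0 0 -0.48 2.8 -2.8 0 0.3" --pt "0 0 -0.6 3.5 -3.7 0 0.3"

```text
time_s: 31.45
eef_pos: [483.9, 357.0, 133.0]
ee_rot: [-0.004, 0.815, 0.58, 0.004]
force: [0.7, -0.2, 0.3]
grip_width: 0.297
```

```bash
python3 -c "
from h import *
st();row([483.4,356.8,90],Rdown(.093))"
```

```text
t 31.45 p [483.9 357.  133. ] yaw_y -0.333 z [ 0.002  0.01  -1.   ] F [ 0.7 -0.2  0.3] T [0.01 0.02 0.02] g 0.297 j [0.44 0.56 1.39 0.01 1.18 0.77]
row [0.0, -0.01, -0.426, -0.08, -0.03, 4.3] rows>=3.4
```

>>> move_arm --pt "0 0 -0.12 0 0 1 0.3" --pt "0 -0.005 -0.24 0 0 2 0.3" --pt "0 -0.01 -0.36 0 0 3 0.3" --pt "0 -0.01 -0.426 0 0 4.3 0.3" --pt "0 -0.01 -0.426 0 0 4.3 0.3"

```text
time_s: 31.87
eef_pos: [483.3, 357.0, 88.1]
ee_rot: [-0.001, 0.673, 0.74, -0.001]
force: [1.4, -0.6, -0.4]
grip_width: 0.298
```

```bash
python3 -c "
from h import *
st();row([483.4,356.8,55.3],Rdown(.093)); c=snap('wrist','w45.png');print(proj(c,[[483.4,356.8,50],[483.4,356.8,64]]))"
```

```text
t 31.87 p [483.3 357.   88.1] yaw_y 0.095 z [-0.003 -0.001 -1.   ] F [ 1.4 -0.6 -0.4] T [-0.04  0.03  0.01] g 0.298 j [ 0.44  0.62  1.43 -0.    1.1   0.35]
row [-0.003, 0.001, 0.002, -0.01, 0.01, 3.28] rows>=0.8
[[276.77575322 236.72628983]
 [276.85295401 245.25547754]]
```

View pics/w45.png

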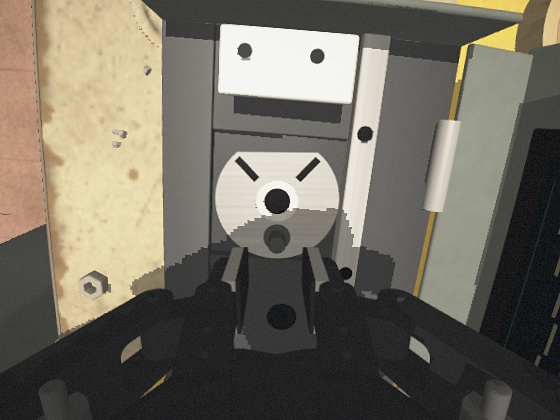

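>>> move_arm --pt "0 0 0 0 0 1.5 0.25" --pt "0 0 0 0 0 3 0.25" --pt "0 0 0 0 0 3.3 0.25" --pt "0 0 0 0 0 3.3 0.25" --pt "0 0 0 0 0 3.3 0.05" --grip_force 50

```text
time_s: 32.33
eef_pos: [484.3, 357.3, 57.6]
ee_rot: [0.0, 0.675, 0.738, -0.0]
force: [0.7, 0.3, 0.0]
grip_width: 0.129
```

>>> move_arm --pt "0 0 0 0 0 0 0" --pt "0 0 0 0 0 0 0" --grip_force 50

```text
time_s: 32.5
eef_pos: [484.8, 357.5, 58.6]
ee_rot: [0.0, 0.675, 0.738, 0.001]
force: [0.9, -0.6, -1.0]
grip_width: 0.068
```

```bash
python3 turn.py 481.5 379 -32 5 56; python3 -c "
from h import *
c=snap('wrist','w46.png',(150,80,430,290),2.8)"
```

```text
t 32.50 p [484.8 357.5  58.6] yaw_y 0.089 z [ 0.001  0.001 -1.   ] F [ 0.9 -0.6 -1. ] T [-0.05 -0.09 -0.01] g 0.068 j [ 0.44  0.66  1.45 -0.    1.04  0.35]
r 21.7 ang -81.3
[0.001, -0.001, 0.112, -0.0, -0.24, 0.26]
[0.001, -0.001, 0.223, 0.02, -0.48, 0.26]
[0.001, -0.001, 0.335, 0.08, -0.72, 0.26]
[0.001, -0.001, 0.447, 0.15, -0.95, 0.26]
[0.001, -0.001, 0.559, 0.26, -1.17, 0.26]
```

View pics/w46.png

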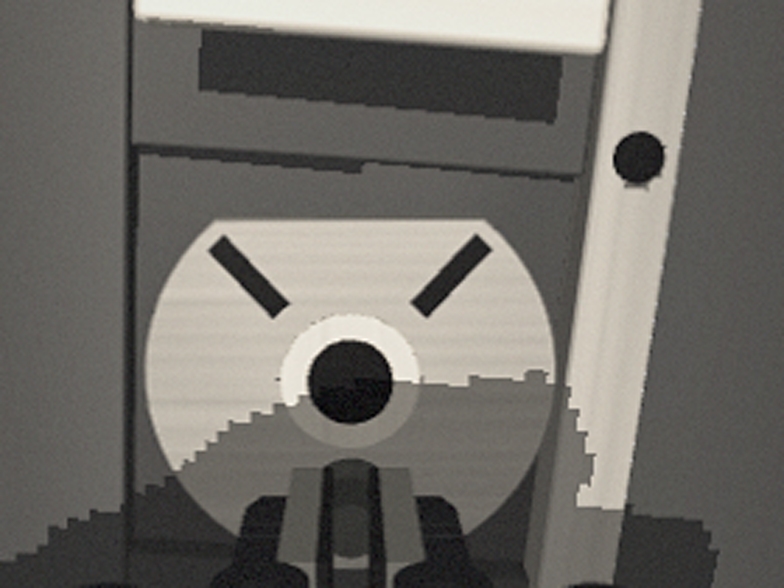

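```bash
python3 turn.py 482.6 379.3 -32 5 58
```

```text
t 32.55 p [484.7 357.5  58.4] yaw_y 0.089 z [ 0.001  0.    -1.   ] F [ 0.8 -0.8 -1.5] T [-0.09 -0.06 -0.06] g 0.071 j [ 0.44  0.66  1.45 -0.    1.04  0.35]
r 21.9 ang -84.4
[0.001, -0.0, 0.112, 0.01, -0.24, 0.04]
[0.001, -0.0, 0.223, 0.05, -0.49, 0.04]
[0.001, -0.001, 0.335, 0.12, -0.72, 0.04]
[0.001, -0.001, 0.447, 0.21, -0.95, 0.04]
[0.001, -0.001, 0.559, 0.32, -1.17, 0.04]
```

>>> move_arm --pt "0 0 0.112 0.01 -0.24 0.02 0" --pt "0 0 0.223 0.05 -0.49 0.04 0" --pt "0 0 0.335 0.12 -0.72 0.04 0" --pt "0 0 0.447 0.21 -0.95 0.04 0" --pt "0 0 0.559 0.32 -1.17 0.04 0" --grip_force 50

```text
time_s: 32.97
eef_pos: [472.7, 359.7, 58.3]
ee_rot: [0.0, 0.854, 0.521, 0.001]
force: [-0.3, -0.2, -0.9]
grip_width: 0.071
```

```bash
python3 turn.py 482.6 379.3 -32 5 58
```

```text
t 32.97 p [472.7 359.7  58.3] yaw_y -0.475 z [ 0.001  0.001 -1.   ] F [-0.3 -0.2 -0.9] T [0.08 0.07 0.03] g 0.071 j [ 0.45  0.64  1.48 -0.    1.02  0.93]
r 22.0 ang -116.8
[0.001, -0.001, 0.112, 0.01, -0.25, 0.03]
[0.001, -0.001, 0.223, 0.05, -0.49, 0.03]
[0.001, -0.001, 0.335, 0.12, -0.72, 0.03]
[0.001, -0.001, 0.447, 0.21, -0.95, 0.03]
[0.001, -0.001, 0.559, 0.33, -1.17, 0.03]
```

>>> move_arm --pt "0 0 0.112 0.01 -0.25 0.02 0" --pt "0 0 0.223 0.05 -0.49 0.03 0" --pt "0 0 0.335 0.12 -0.72 0.03 0" --pt "0 0 0.447 0.21 -0.95 0.03 0" --pt "0 0 0.559 0.33 -1.17 0.03 0" --grip_force 50

```text
time_s: 33.38
eef_pos: [463.7, 368.2, 58.3]
ee_rot: [-0.0, 0.965, 0.262, 0.001]
force: [0.3, 1.1, -1.7]
grip_width: 0.07
```

```bash
python3 turn.py 482.6 379.3 -29.5 5 58;python3 -c "
from h import *
c=snap('wrist','w47.png',(150,80,430,290),2.8)"
```

```text
t 33.38 p [463.7 368.2  58.3] yaw_y -1.040 z [ 0.002  0.001 -1.   ] F [ 0.3  1.1 -1.7] T [0.01 0.02 0.02] g 0.070 j [0.47 0.64 1.48 0.   1.02 1.51]
r 21.9 ang -149.5
[-0.0, -0.002, 0.103, 0.01, -0.23, 0.03]
[-0.0, -0.002, 0.206, 0.05, -0.45, 0.03]
[-0.0, -0.002, 0.309, 0.1, -0.67, 0.03]
[-0.0, -0.002, 0.412, 0.18, -0.88, 0.03]
[-0.0, -0.002, 0.515, 0.28, -1.08, 0.03]
```

View pics/w47.png

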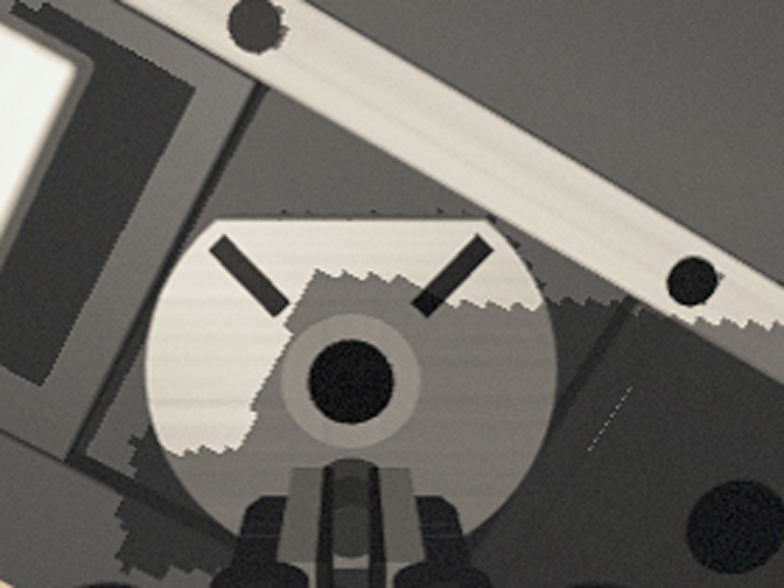

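>>> move_arm --pt "0 0 0.103 0.01 -0.23 0.02 0" --pt "0 0 0.206 0.05 -0.45 0.03 0" --pt "0 0 0.309 0.1 -0.67 0.03 0" --pt "0 0 0.412 0.18 -0.88 0.03 0" --pt "0 0 0.51 0.28 -1.08 0.03 0" --grip_force 50

```text
time_s: 33.85
eef_pos: [460.6, 379.4, 58.4]
ee_rot: [-0.001, 1.0, 0.006, 0.001]
force: [-0.6, -0.1, -2.6]
grip_width: 0.068
```

```bash
python3 -c "
from h import *
st(); print(w2g(ctrl.sense()['eef_pos']));c=snap('wrist','w48.png',(150,80,430,290),2.8)"
```

```text
t 33.85 p [460.6 379.4  58.4] yaw_y -1.559 z [ 0.002  0.001 -1.   ] F [-0.6 -0.1 -2.6] T [0.12 0.04 0.02] g 0.068 j [0.49 0.65 1.47 0.   1.03 2.05]
[-14.49808657 125.20727417  58.39152086]
```

View pics/w48.png

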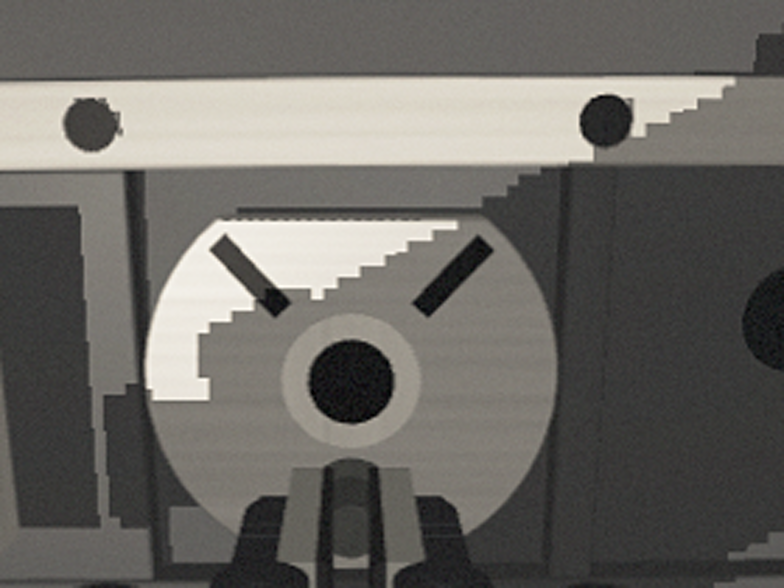

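>>> move_arm --pt "0 0 -0.01 0.25 0 0 0" --pt "0 0 -0.01 0.5 0 0 0" --pt "0 0 -0.01 0.75 0 0 0" --pt "0 0 -0.01 0.95 0 0 0" --pt "0 0 -0.01 1.1 0 0 0" --grip_force 50

```text
time_s: 34.32
eef_pos: [469.2, 379.5, 57.8]
ee_rot: [0.0, 1.0, 0.009, -0.003]
force: [-17.2, -0.0, 6.2]
grip_width: 0.069
```

```bash
python3 -c "
from h import *
st(); print(w2g(ctrl.sense()['eef_pos']));c=snap('wrist','w49.png',(150,80,430,290),2.8)"
```

```text
t 34.32 p [469.2 379.5  57.8] yaw_y -1.553 z [-0.005 -0.    -1.   ] F [-17.2  -0.    6.2] T [0.01 3.06 0.05] g 0.069 j [0.49 0.66 1.44 0.   1.05 2.04]
[ -5.92109244 125.10555356  57.81275931]
```

View pics/w49.png

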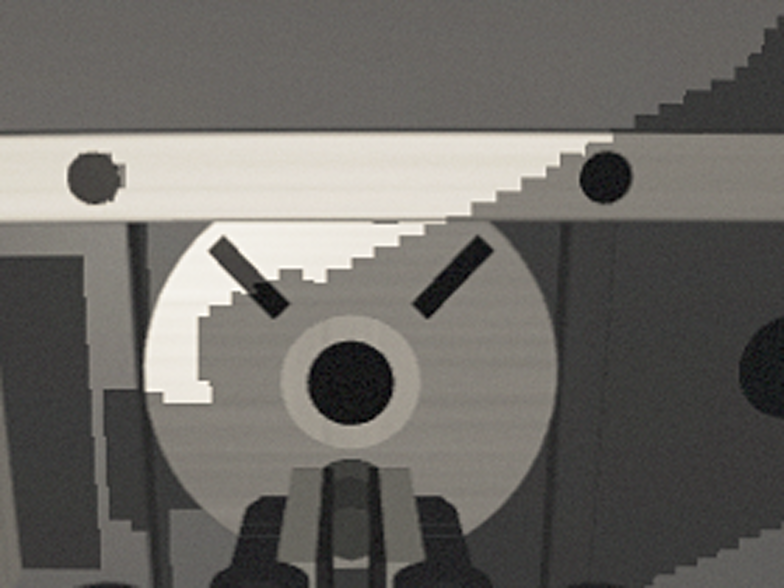

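>>> move_arm --pt "0 0 0 0.05 0 0 0" --pt "0 0 0 -0.05 0 0 0.1" --pt "0 0 0 -0.05 0 0 0.25" --pt "0 0 0 -0.05 0 0 0.25" --pt "0 0 0 -0.05 0 -1 0.25" --grip_force 50

```text
time_s: 34.78
eef_pos: [468.2, 379.0, 66.6]
ee_rot: [0.001, 1.0, 0.009, -0.004]
force: [-0.8, 0.1, -1.1]
grip_width: 0.251
```

>>> move_arm --pt "0 0 0 0 0 -2 0.25" --pt "0 0 0 -1 0 -3 0.25" --pt "0 0 0 -2.5 0 -3 0.25"

```text
time_s: 35.03
eef_pos: [445.4, 379.0, 100.1]
ee_rot: [-0.001, 1.0, 0.009, -0.001]
force: [0.1, -0.1, 0.8]
grip_width: 0.247
```

```bash
python3 -c "
from h import *
st(); c=snap('wrist','w50.png',(150,60,430,270),2.8)"
```

```text
t 35.03 p [445.4 379.  100.1] yaw_y -1.553 z [-0.002  0.001 -1.   ] F [ 0.1 -0.1  0.8] T [ 0.06 -0.05  0.  ] g 0.247 j [0.5  0.57 1.47 0.   1.1  2.06]
```

View pics/w50.png

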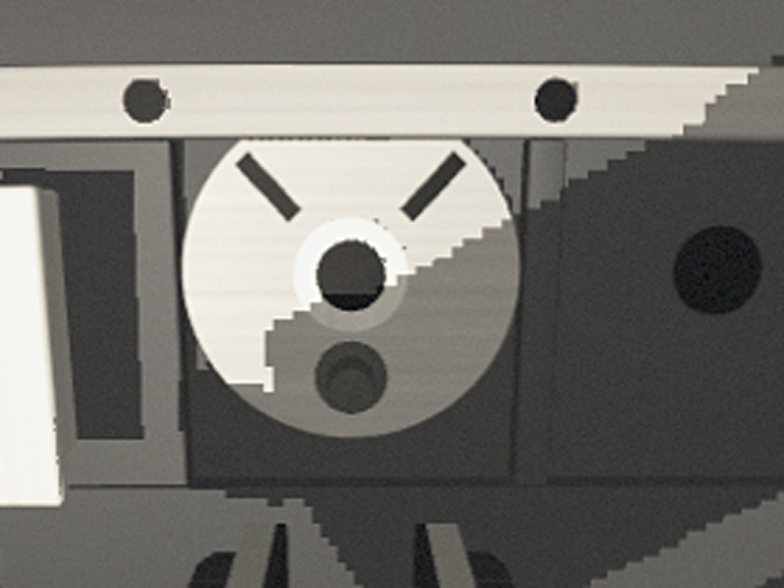

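>>> move_arm --pt "0 0 0 -0.3 0 1 0.05" --pt "0 0 0 -0.3 0 2.5 0" --pt "0 0 0 -0.3 0 4.3 0" --pt "0 0 0 -0.3 0 4.4 0" --pt "0 0 0 0.4 0 4.4 0" --grip_force 40

```text
time_s: 35.5
eef_pos: [444.8, 378.8, 53.8]
ee_rot: [0.001, 1.0, 0.01, -0.004]
force: [0.1, -0.2, 0.6]
grip_width: 0.002
```

>>> move_arm --pt "0 0 0 0.3 0 0 0" --pt "0 0 0 0.5 0 0 0" --pt "0 0 0 0.6 0 0 0" --grip_force 40

```text
time_s: 35.75
eef_pos: [451.7, 379.0, 54.5]
ee_rot: [0.001, 1.0, 0.01, -0.004]
force: [-0.8, -1.0, -0.8]
grip_width: -0.005
```

```bash
python3 -c "
from h import *
st(); c=snap('wrist','w51.png',(150,60,430,270),2.8)"
```

```text
t 35.75 p [451.7 379.   54.5] yaw_y -1.551 z [-0.007 -0.001 -1.   ] F [-0.8 -1.  -0.8] T [-0.04  0.    0.02] g -0.005 j [0.5  0.64 1.49 0.   1.02 2.05]
```

View pics/w51.png

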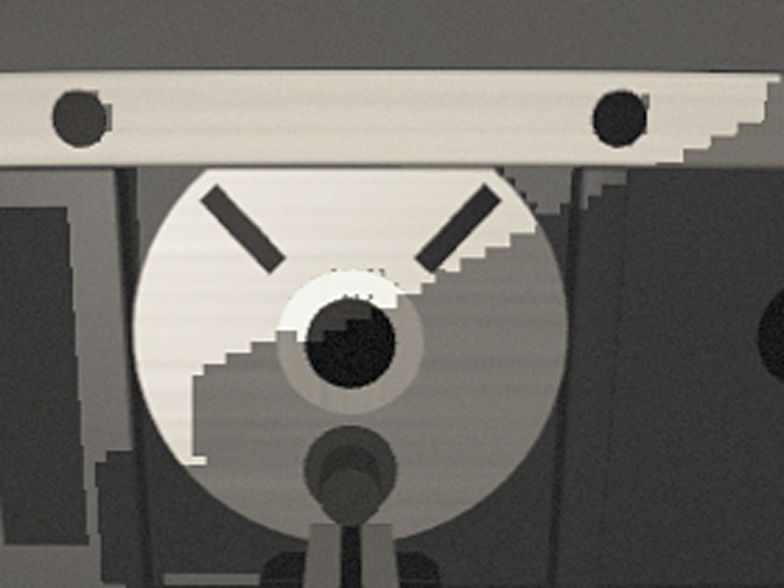

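>>> move_arm --pt "0 0 0 0.15 0 0 0" --pt "0 0 0 0.3 0 0 0" --pt "0 0 0 0.4 0 0 0" --pt "0 0 0 0.4 0 0 0" --grip_force 40

```text
time_s: 36.13
eef_pos: [453.7, 379.1, 54.5]
ee_rot: [0.001, 1.0, 0.01, -0.006]
force: [-10.3, -1.2, 5.6]
grip_width: 0.004
```

```bash
python3 -c "
from h import *
st(); c=snap('wrist','w52.png',(150,60,430,270),2.8)"
```

```text
t 36.13 p [453.7 379.1  54.5] yaw_y -1.551 z [-0.012 -0.002 -1.   ] F [-10.3  -1.2   5.6] T [-0.17  1.7   0.  ] g 0.004 j [0.5  0.65 1.48 0.   1.03 2.05]
```

View pics/w52.png

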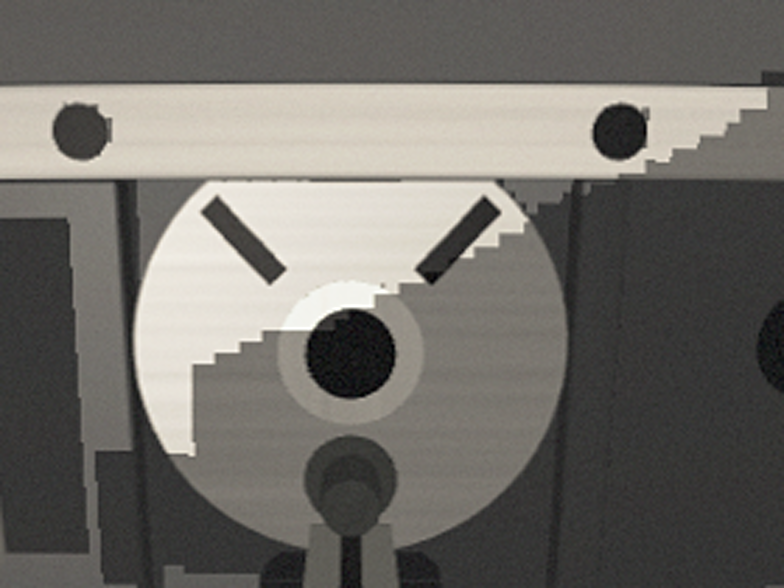

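>>> move_arm --pt "0 0 0 -0.4 0 0 0" --pt "0 0 0 -1.2 0 0 0" --pt "0 0 0 -1.5 0 -2 0.1" --pt "0 0 0 -1 2 -6 0.3" --pt "0 0 0 -0.5 5 -9 0.3" --grip_force 40

```text
time_s: 36.6
eef_pos: [449.3, 333.0, 143.1]
ee_rot: [0.001, 1.0, 0.011, -0.006]
force: [0.9, -0.1, 0.8]
grip_width: 0.306
```

```bash
python3 -c "
from h import *
st(); row(g2w(-12,20,230),Rdown(-1.55)); row(g2w(-30,-10,230),Rdown(-1.55))"
```

```text
t 36.60 p [449.3 333.  143.1] yaw_y -1.548 z [-0.011 -0.002 -1.   ] F [ 0.9 -0.1  0.8] T [ 0.05 -0.03  0.02] g 0.306 j [0.43 0.47 1.5  0.   1.17 1.97]
row [0.002, 0.011, 0.002, 1.36, 5.92, -8.7] rows>=2.5
row [0.002, 0.011, 0.002, -0.44, 8.92, -8.67] rows>=3.0
```

>>> move_arm --pt "0 0 0 0 2 -3 0.3" --pt "0 0.01 0 -0.2 5 -6 0.3" --pt "0 0.01 0 -0.4 8 -8.6 0.3" --pt "0 0.01 0 -0.4 8.9 -8.6 0.3" --pt "0 0.01 0 -0.4 8.9 -8.6 0.3"

```text
time_s: 37.02
eef_pos: [448.7, 242.7, 230.6]
ee_rot: [0.001, 1.0, 0.01, 0.001]
force: [-0.5, 0.4, -0.9]
grip_width: 0.298
```

```bash
python3 -c "
from h import *
import pickle
st(); c=snap('wrist','w53.png',(120,80,520,290),2); pickle.dump(c,open('w53.pkl','wb')); snap('wrist','w53f.png')"
```

```text
t 37.02 p [448.7 242.7 230.6] yaw_y -1.550 z [ 0.002 -0.001 -1.   ] F [-0.5  0.4 -0.9] T [-0.02  0.01  0.02] g 0.298 j [ 0.27  0.28  1.54 -0.    1.32  1.82]
```

View pics/w53f.png

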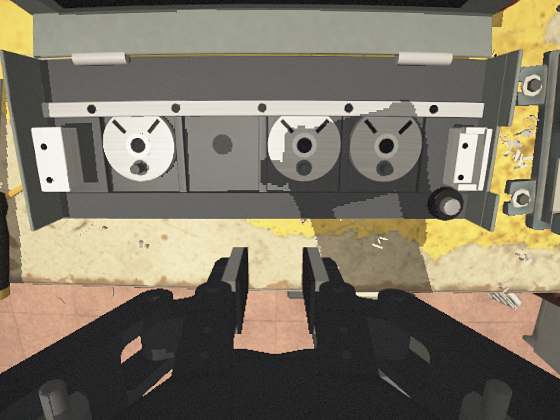

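View pics/w53.png

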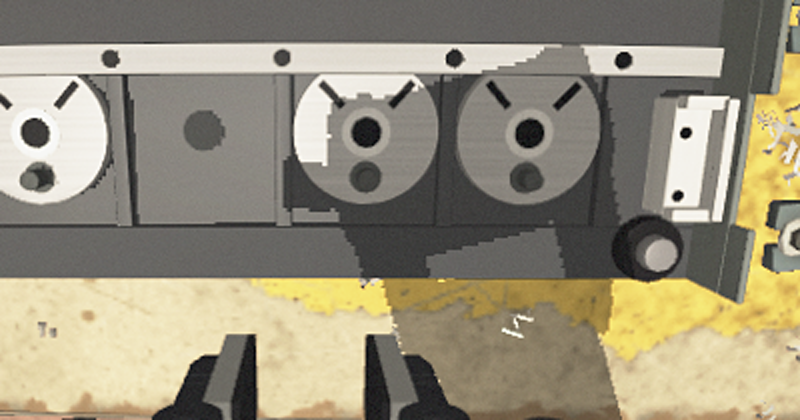

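```bash
cat > warp.py <<'E'
from h import *
import pickle,sys
# warp.py pkl out : rectified top-down at z=50 in gauge frame, 5 px/mm
c=pickle.load(open(sys.argv[1],'rb')); seats=[float(a) for a in sys.argv[3:]]
tiles=[]
for y0 in seats:
    xs=np.arange(56,-32,-.25); ys=np.arange(y0+42,y0-42,-.25)
    Y,X=np.meshgrid(ys,xs)
    P=np.stack([g2w(0,0,50)[0]+np.cos(G[2])*X-np.sin(G[2])*Y, G[1]+np.sin(G[2])*X+np.cos(G[2])*Y, np.full_like(X,50)],-1)
    uv=proj(c,P.reshape(-1,3)).reshape(P.shape[0],P.shape[1],2).astype(np.float32)
    t=cv2.remap(c['frame'][:,:,::-1].copy(),uv[...,0],uv[...,1],cv2.INTER_CUBIC)
    tiles.append(t)
z=np.hstack(tiles); print(z.shape); z=cv2.resize(z,None,fx=min(1.,800/z.shape[1]),fy=min(1.,800/z.shape[1])) if z.shape[1]>800 else z
cv2.imwrite('pics/'+sys.argv[2],np.clip(z*1.3,0,255).astype(np.uint8))
E
python3 warp.py w53.pkl wp1.png -41 -123
```

```text
(352, 672, 3)
```

View pics/wp1.png

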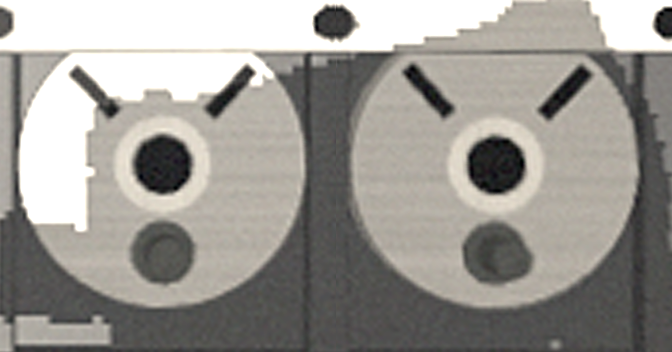

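```bash
python3 warp.py w53.pkl wp2.png 123; python3 - <<'E'
from h import *
import pickle
c=pickle.load(open('w53.pkl','rb'))
A=lambda u,v:(u/2+120,v/2+80)
for z in(55,62,70): 
    w=onz(c,[A(659,253)],z)[0]; print(z,w.round(1),w2g(w).round(1))
save(c['frame'][:,:,::-1],'key.png',(400,140,500,230),6)
E
```

```text
(352, 336, 3)
55 [436.   60.8  55. ] [ -45.6 -192.8   55. ]
62 [437.7  64.8  62. ] [ -43.9 -188.8   62. ]
70 [439.6  69.4  70. ] [ -41.9 -184.3   70. ]
```

View pics/wp2.png

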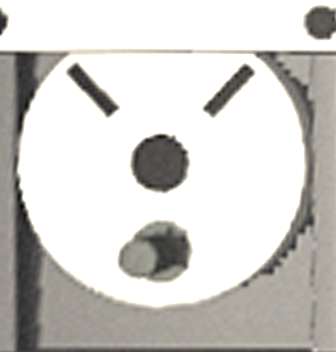

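View pics/key.png

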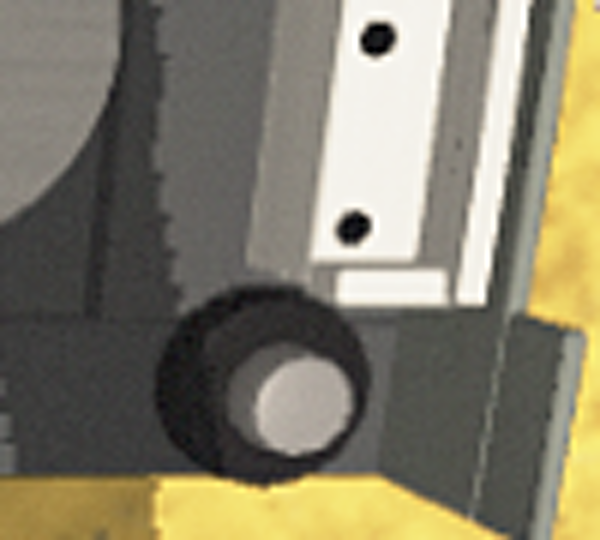

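```bash
python3 -c "
from h import *
row([440,67,130],Rdown(-1.55))"
```

```text
row [0.002, 0.002, 0.002, -1.16, 17.7, 9.88] rows>=4.9
```

>>> move_arm --pt "0 0 0 -0.2 4 1 0.2" --pt "0 0 0 -0.5 8 3 0.1" --pt "0 0 0 -0.8 12 5 0" --pt "0 0 0 -1.1 16 8 0" --pt "0 0 0 -1.1 17.7 9.8 0" --grip_force 60

```text
time_s: 37.53
eef_pos: [440.0, 66.3, 129.2]
ee_rot: [0.001, 1.0, 0.012, -0.001]
force: [1.0, 0.5, 0.2]
grip_width: 0.003
```

>>> move_arm --pt "0 0 0 0 0.1 0 0" --pt "0 0 0 0 0.1 0 0"

```text
time_s: 37.7
eef_pos: [439.0, 65.3, 127.3]
ee_rot: [0.0, 1.0, 0.011, -0.004]
force: [-0.1, 0.2, 0.3]
grip_width: -0.002
```

```bash
python3 -c "
from h import *
import pickle
st(); c=snap('wrist','w54.png',(180,120,380,270),4); pickle.dump(c,open('w54.pkl','wb')); "
```

```text
t 37.70 p [439.   65.3 127.3] yaw_y -1.549 z [-0.008 -0.001 -1.   ] F [-0.1  0.2  0.3] T [ 0.03 -0.02 -0.01] g -0.002 j [-0.12  0.26  1.87 -0.    1.02  1.43]
```

View pics/w54.png

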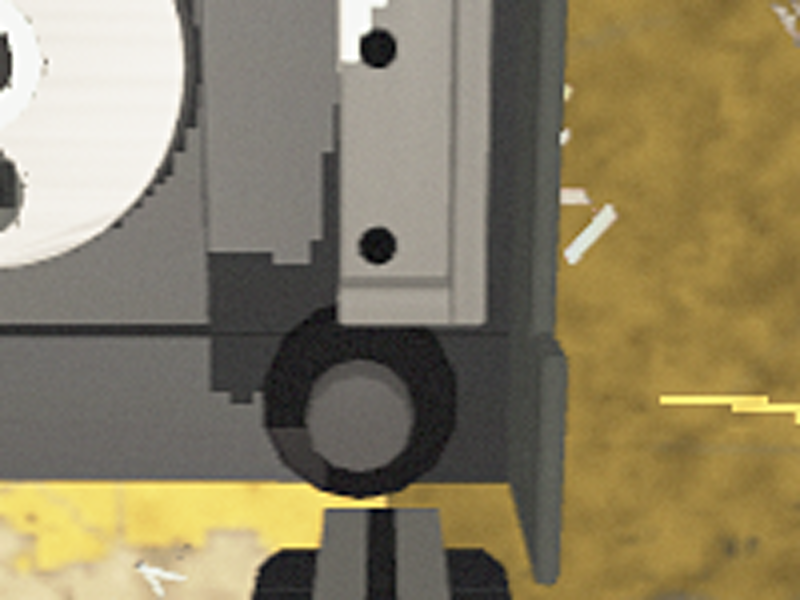

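```bash
python3 - <<'E'
from h import *
import pickle
a=pickle.load(open('w53.pkl','rb'));b=pickle.load(open('w54.pkl','rb'))
o1,d1=ray(a,[(450.7,207.2)]);o2,d2=ray(b,[(361/4+180,420/4+120)])
M=np.c_[d1[0],-d2[0]]; s=np.linalg.lstsq(M,o2-o1,rcond=None)[0]
p,q=o1+s[0]*d1[0],o2+s[1]*d2[0]; print(p,q,w2g((p+q)/2))
m=(p+q)/2; row([m[0],m[1],m[2]+12],Rdown(-1.55)); print(proj(b,[m]))
E
```

```text
[438.76489357  67.65251176  69.28861666] [439.05225281  67.69287318  69.19599658] [ -42.6129676  -185.99288326   69.24230662]
row [0.001, 0.005, 0.003, -0.07, -0.17, 4.73] rows>=1.1
[[270.27591686 225.23168907]]
```

```bash
python3 -c "
from h import *
c=snap('side','s60.png',(215,170,365,370),3); c=snap('top','t60.png',(95,165,335,280),3.3);c=snap('top','t60f.png')"
```

```text
(no output)
```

View pics/s60.png

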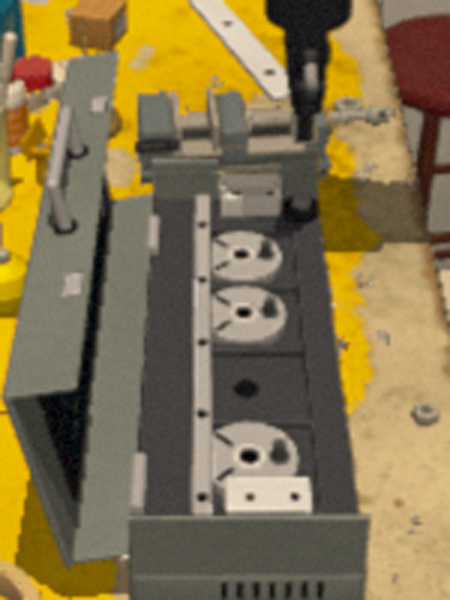

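View pics/t60.png

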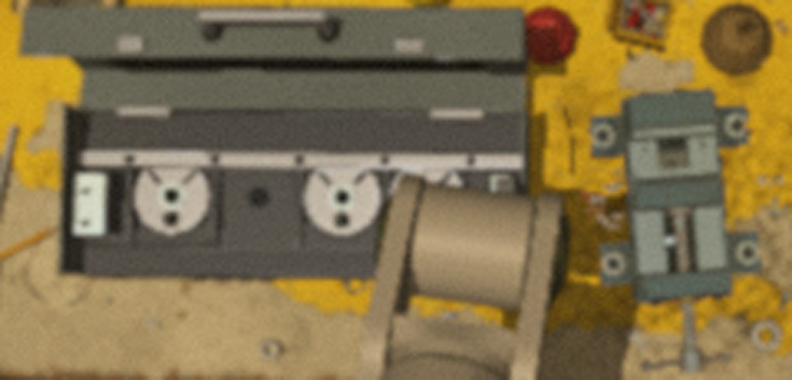

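View pics/t60f.png

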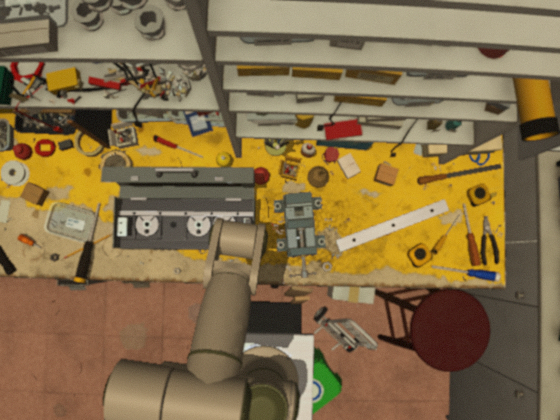

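```bash
python3 -c "
from h import *
st();row([436.5,67.5,75],Rdown(-1.55))"
```

```text
t 37.90 p [440.4  66.6 129.8] yaw_y -1.545 z [-0.002 -0.001 -1.   ] F [ 0.2 -1.4 -1.1] T [-0.   -0.01 -0.05] g -0.001 j [-0.11  0.26  1.86 -0.    1.02  1.43]
row [0.001, 0.002, 0.005, -0.38, -0.11, 5.48] rows>=1.3
```

>>> move_arm --pt "0 0 0 -0.4 -0.1 1.5 0" --pt "0 0 0 -0.4 -0.1 3.5 0" --pt "0 0 0 -0.4 -0.1 5 0" --pt "0 0 0 -0.4 -0.1 5.4 0" --pt "0 0 0 -0.4 -0.1 5.4 0" --grip_force 60

```text
time_s: 38.32
eef_pos: [436.2, 68.2, 75.6]
ee_rot: [0.001, 1.0, 0.013, -0.001]
force: [0.0, 0.4, -0.8]
grip_width: -0.002
```

```bash
python3 -c "
from h import *
st();row([436.5,67.5,64],Rdown(-1.55));c=snap('wrist','w55.png',(180,120,380,270),4)"
```

```text
t 38.32 p [436.2  68.2  75.6] yaw_y -1.544 z [-0.003 -0.001 -1.   ] F [ 0.   0.4 -0.8] T [-0.    0.03  0.05] g -0.002 j [-0.11  0.34  1.93 -0.    0.88  1.43]
row [0.001, 0.003, 0.006, 0.04, 0.07, 1.16] rows>=0.3
```

View pics/w55.png

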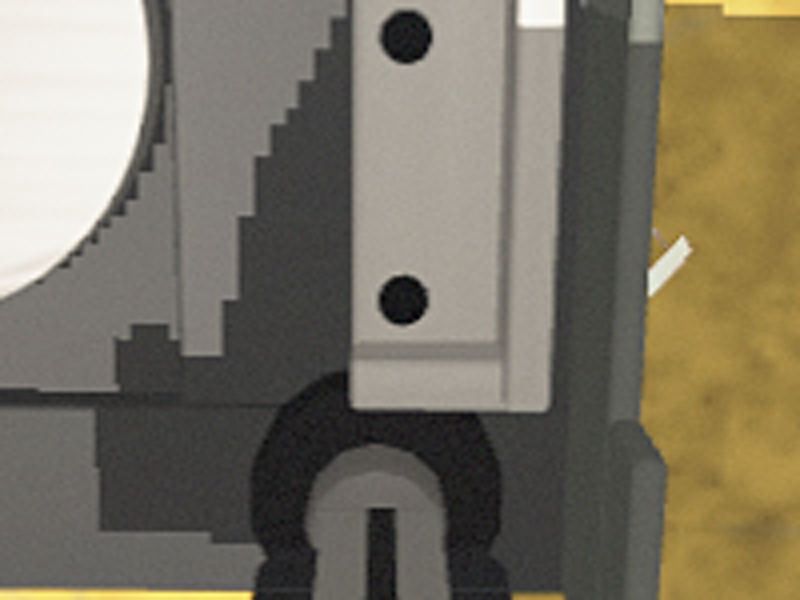

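>>> move_arm --pt "0 0 0 0 0 0.4 0" --pt "0 0 0 0 0 0.8 0" --pt "0 0 0 0 0 1.0 0" --pt "0 0 0 0 0 1.15 0" --pt "0 0 0 0 0 1.15 0" --grip_force 60

```text
time_s: 38.78
eef_pos: [437.3, 68.1, 65.1]
ee_rot: [0.001, 1.0, 0.013, 0.0]
force: [1.2, 2.3, 3.8]
grip_width: -0.001
```

```bash
python3 -c "
from h import *
st()"
```

```text
t 38.78 p [437.3  68.1  65.1] yaw_y -1.544 z [ 0.    -0.001 -1.   ] F [1.2 2.3 3.8] T [ 0.4  -0.33  0.04] g -0.001 j [-0.11  0.36  1.93 -0.    0.85  1.43]
```

Spring force is 3.8 N. I'll press on to the stop so the full travel registers.

>>> move_arm --pt "0 0 0 0 0 0.2 0" --pt "0 0 0 0 0 0.3 0" --pt "0 0 0 0 0 0.35 0" --pt "0 0 0 0 0 0.35 0" --grip_force 60

```text
time_s: 39.12
eef_pos: [437.5, 68.1, 63.6]
ee_rot: [0.001, 1.0, 0.013, 0.001]
force: [-10.4, 2.0, 30.6]
grip_width: -0.003
```

```bash
python3 -c "
from h import *
st(); c=snap('wrist','w56.png',(180,120,380,270),4)"
```

```text
t 39.12 p [437.5  68.1  63.6] yaw_y -1.544 z [ 0.001 -0.002 -1.   ] F [-10.4   2.   30.6] T [0.28 1.66 0.04] g -0.003 j [-0.11  0.36  1.93 -0.    0.84  1.43]
```

View pics/w56.png

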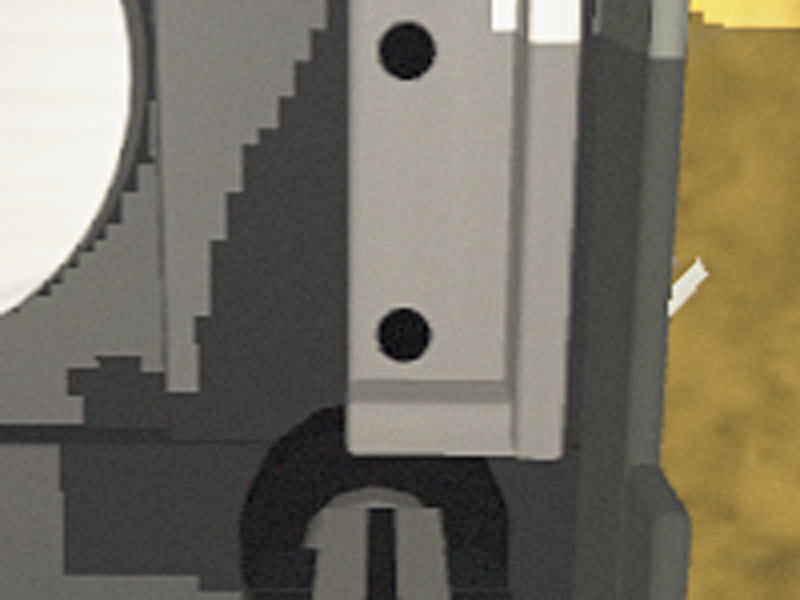

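>>> move_arm --pt "0 0 0 0 0 -0.6 0" --pt "0 0 0 0 0 -2 0" --pt "0 0 0 0 0 -5 0" --pt "0 0 0 0 -1 -9 0" --pt "0 0 0 0 -4 -13 0.1"

```text
time_s: 39.58
eef_pos: [436.2, 102.0, 188.7]
ee_rot: [0.001, 1.0, 0.012, 0.0]
force: [0.8, 0.3, 0.5]
grip_width: 0.095
```

```bash
python3 -c "
from h import *
st(); row(g2w(-30,-10,230),Rdown(-1.55))"
```

```text
t 39.58 p [436.2 102.  188.7] yaw_y -1.547 z [ 0.001 -0.002 -1.   ] F [0.8 0.3 0.5] T [-0.    0.03  0.01] g 0.095 j [-0.03  0.18  1.78 -0.    1.18  1.52]
row [0.002, -0.001, 0.003, 1.51, -14.14, -4.17] rows>=3.6
```

>>> move_arm --pt "0 0 0 0.3 -3 -1 0.1" --pt "0 0 0 0.7 -7 -2.5 0.1" --pt "0 0 0 1.2 -11 -4 0.1" --pt "0 0 0 1.5 -14.1 -4.2 0.1" --pt "0 0 0 1.5 -14.1 -4.2 0.1"

```text
time_s: 40.0
eef_pos: [447.5, 247.8, 230.8]
ee_rot: [0.001, 1.0, 0.014, 0.001]
force: [0.7, -0.6, -0.8]
grip_width: 0.102
```

```bash
python3 -c "
from h import *
import pickle
st(); c=capture('wrist'); pickle.dump(c,open('w60.pkl','wb')); c=snap('top','t61.png');c=snap('side','s61.png',(190,120,365,370),2.4)"; sed -i 's/>800 else/>2000 else/' warp.py; python3 warp.py w60.pkl wp3.png 123 -41 -123
```

```text
t 40.00 p [447.5 247.8 230.8] yaw_y -1.543 z [ 0.002 -0.001 -1.   ] F [ 0.7 -0.6 -0.8] T [ 0.01 -0.03 -0.01] g 0.102 j [ 0.28  0.28  1.54 -0.    1.32  1.82]
(352, 1008, 3)
```

View pics/wp3.png

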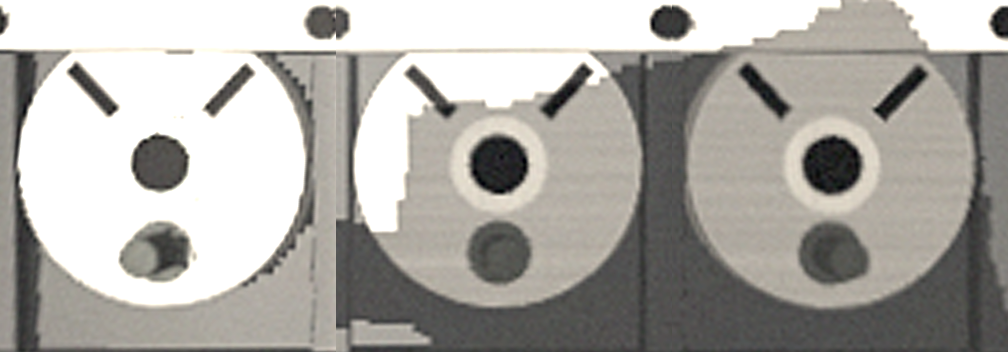

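View pics/t61.png

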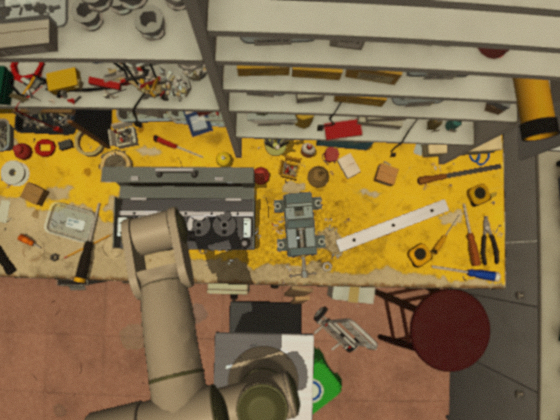

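View pics/s61.png

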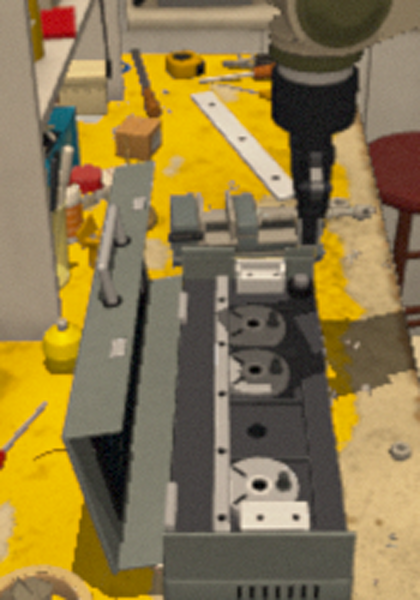

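```bash
cat >> fit3.py <<'E'
obs+=[(cs,S(66,62),L(-62,-218,98)),(cs,S(117,53),L(-62,-218,52)),(ct,T(24,8),L(-62,218,98)),(ct,T(203,16),L(-102,50,73)),(ct,T(323,16),L(-102,-50,73)),(cs,S(65,112),L(-102,-50,73)),(cs,S(55,190),L(-102,50,73))]
r=least_squares(f,r.x,loss="soft_l1",x_scale=[10,10,.01,.01])
print(r.x, np.degrees(r.x[3])); print(np.round(f(r.x).reshape(-1,2),1)[-7:])
E
python3 fit3.py | tail -8
```

```text
[4.74158158e+02 2.54886012e+02 2.16092991e-02 1.76210283e+00] 100.96105549441334
[[ 0.8 -1.7]
 [ 0.2 -1.7]
 [-0.  -0.8]
 [-0.1 -0.1]
 [-0.4 -0. ]
 [ 0.7 -1. ]
 [-0.3 -2.9]]
```

```bash
python3 -c "
from rig import job
print(job.finish_job())"
```

```text
the job is handed in; nothing more can be done
None
```

The job is done in the order asked and handed in at about 40 s on the robot's clock, with the robot touching nothing.

- **Lid:** raised by its handle and left there. The arm's position gives 99.8 degrees and the camera fits give 100.4 and 101.0, so the two differ by up to about a degree.
- **Keeper bar:** right end lifted over the lip, drawn out to the right from under the hood, and laid flat on the bench to the right of the vice.
- **Discs:** only discs 1, 3 and 4 were there; the second seat was empty. In flattened close-ups before and after the key press, all three flats lie against the datum bar, square to within about half a degree by eye.
- **Start key:** pressed only after the discs checked square. Spring force was 3.8 N at 65.1 mm and it came to a stop at 63.6 mm, about 5 mm of travel in all.
- **Bystanders:** the oil can, tape measure, carton and red knob look unmoved in the last pictures.

**Troubles on the way:**
- Disc 3 jammed once when I pushed its pin with a closed fingertip. Wrist force reached about 57 N (limit 120 N), and I finished the turn with a pinch instead.
- Disc 4 sprang a few degrees out of square when first released, and I pushed it flush again.
- The fixed cameras and the arm disagreed by 4 to 5 mm on where the gauge stands, so I worked from the wrist camera.

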